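Photograph electrodes on the tilting inspection stage

ROBOT

A 6-joint arm with a two-finger parallel gripper is mounted at the origin on the work surface. World frame = base frame: x ahead of the robot, y to its left, z up, the work surface at z = 0. Lengths are in m, angles in degrees, forces in N, time in s.
With the tool pointing down it reaches from about 0.4 to 0.825 m from the base axis. Payload 7 kg.
Tool frame: the origin (TCP) lies at the very end of the fingers, on their centre line; the grasp point (between the pads) lies 19 mm behind it; x points along the fingers, y is the direction in which the jaws open and shut, and the axes are right-handed (so a half turn about x gives the same grasp; the last joint's range is limited). The gripper opens to 88 mm and grips with 3 to 60 N. Pads are 19 mm wide; open, the fingers measure 130 mm over their backs; the gripper's body (78 mm by 193 mm) begins 47 mm behind the grasp point.
Start: joints at [82.913, 20.546, 0.682, 0, -70.136, -16.507], TCP at [0.27, 0.619, 0.227] pointing down, gripper open.
Joint ranges: [-176.03, 176.03], [-82.01, 121.73], [-58.28, 71.71], [-173.87, 95.51], [-174.79, -0.11], [-173.66, 173.66]. Speed limits (degrees/s): [136.94, 136.94, 172.46, 180, 180, 180].

INTERFACE

Orientations are given as [roll, pitch, yaw] about the fixed x, y, z axes, in that order (R = Rz(yaw) Ry(pitch) Rx(roll)).
In Python, from plant import * gives the robot as it stands. The module is installed in compiled form; this text tells all that it offers.
- The arm moves only by the shell command python3 -m creep 'ROWS' [FORCE]. ROWS is a JSON object of lists of equal length, an entry for each row: "jaw": the closure, from -1 (fully open) to 1 (shut); "translation": the shift along the tool's x, y, z in m, a list of three; "roll": the turn about the tool's x in rad. A call has exactly 10 rows; each row shifts and turns the commanded pose from where the row before left it, along the tool's axes as they then stand; what a row does not reach is not made up. A row lasts 1/10 s, in which the tool goes at most 50 mm and 8.59 degrees, less where a joint would pass 70% of its speed; a pose out of reach is approached as far as the arm can. A call with a gripper value outside its range is refused whole. The fingers move at their own pace and stop on an object; FORCE is the grip in N (left out, the last holds). Time passes only in rows, so rows that do not move let the fingers close, or fill a call up. It gives the time, the measured TCP pose, the force and the opening at its end, in the units of the state.
- get_state(): the state, without advancing time (a new reading comes with each control period).
- capture(name): name is "side" or "top"; returns a dict with "image" (480x640x3 uint8, red, green, blue), "fovy" (degrees; the focal length in pixels is half the picture's height over the tangent of half this angle, whatever the lens; pixels are square), "cx", "cy" (the principal point, pixels), "pose" (4x4, takes a point from camera to world coordinates). Camera axes: x right, y up, looking along -z (the intrinsics and any distortion apply to the point x, -y, -z); pixel columns grow to the right and rows downward; lengths in m; the calibration is good to about 2 mm. A picture is of the moment at which its call begins. There is no depth.
- close_job(): hands the job in, once; it reports no verdict.
The state is a dict: "time_s": time; "joints": joint angles; "qd": joint speeds; "joint_torque": joint torques, N m; "tcp_pos": TCP position; "eef_rot": TCP orientation; "contact_force": force on the tool from outside, world axes, zero at the start; "moment": the same for the moment, N m; "gripper_width": finger opening in m.
Only numpy, scipy, OpenCV 4.12 (cv2) and the standard library are available. Lean on these libraries where they do the work, as an engineer would, in place of code of your own. Each camera call takes 0.05 s, during which the arm holds its last target.

TASK

Lower the tilted inspection stage level, then stand every electrode from the rubber mat upright and fully home in its pockets, one to a pocket. Tilt the loaded stage to 30 degrees and leave it there while you press the camera's push button fully down and let it up again, then bring the stage back level with the electrodes still in it. Finally stand all the electrodes upright in the large blue tray and let go, leaving the stage level and the other things on the table where they are (an electrode may get knocked aside while you work: put it right).

Things in the scene. Friction and masses are not known exactly. Their poses are not given: they have to be found in the camera images.
- electrode0: a machined electrode standing on its foot: aluminium foot block 36 (its x) x 50 (its y) x 40 high, on it a dark upright blade 14 thick (x) x 50 (y) from 40 to 85 above the underside (the grip), and a thin tip 6 x 34 up to 97. About 0.18 kg. Origin: centre of its underside; z up. It looks the same after a half turn. Starts standing on the rubber mat; two or three electrodes are present
- electrode1: a machined electrode standing on its foot: aluminium foot block 36 (its x) x 50 (its y) x 40 high, on it a dark upright blade 14 thick (x) x 50 (y) from 40 to 85 above the underside (the grip), and a thin tip 6 x 34 up to 97. About 0.18 kg. Origin: centre of its underside; z up. It looks the same after a half turn. Starts standing on the rubber mat; two or three electrodes are present
- electrode2: a machined electrode standing on its foot: aluminium foot block 36 (its x) x 50 (its y) x 40 high, on it a dark upright blade 14 thick (x) x 50 (y) from 40 to 85 above the underside (the grip), and a thin tip 6 x 34 up to 97. About 0.18 kg. Origin: centre of its underside; z up. It looks the same after a half turn. Starts standing on the rubber mat; two or three electrodes are present
- mat: fixed black rubber mat 230 x 230 x 3; origin: centre of its underside. The electrodes start on it, in unknown places, with a brass weight among them. It lies to the left or right of the fixture
- tray: fixed blue open tray for finished electrodes, 250 (x) x 120 (y) outside, walls and floor 4 thick, 30 high, no dividers; origin: centre of its underside. The mat lies to one side of the fixture and this tray to the other
- fixture: fixed inspection fixture: dark base plate 20 thick (x -85 to +170, y -130 to +130), a grey camera on a post at x +95 to +165, up to 190 high, and the tilting aluminium stage in front. Origin: on the table straight below the middle of the hinge line; x points away from the robot to the camera, y along the hinge
- stage (a joint): tilt of the stage in rad, 0 = level (resting on the base plate), grows as its front (the handle side, towards the robot) is raised about the hinge on its far lower edge, up to 0.95; 30 degrees = 0.524. A stiff friction hinge: it stays where it is left, loaded or not; moving it takes about 8 to 15 N at the handle. Starts raised, 0.6 to 0.85. The stage is a block 80 (x) x 240 (y) x 40 high
- hinge (a point): middle of the hinge line, 20 above the table; axes as the fixture; the stage turns about this y
- handle (a point): middle of the handle bar of the stage: a round steel bar 12 thick along y, 88 clear between its two arms, 45 in front of the block's front face (39 clear gap). At level it lies 125 before the hinge line and 45 above the table, open below; moves on an arc of radius 127 about the hinge as the stage tilts. z is normal to the stage. The bar can turn between the fingers
- nest0 (a point): pocket 0 of the three in the stage: oblong, 39 (x) x 53 (y) mouth and 25 deep, bevelled rim. This point is the centre of the pocket's floor, 25 below the stage's top; an electrode's origin comes here when it is home, its x (thin) and y (long) along this frame's x and y. z is normal to the stage. With the stage level the floor is 35 above the table. Pockets lie in a row along y, 75 apart
- nest1 (a point): pocket 1 of the three in the stage: oblong, 39 (x) x 53 (y) mouth and 25 deep, bevelled rim. This point is the centre of the pocket's floor, 25 below the stage's top; an electrode's origin comes here when it is home, its x (thin) and y (long) along this frame's x and y. z is normal to the stage. With the stage level the floor is 35 above the table. Pockets lie in a row along y, 75 apart
- nest2 (a point): pocket 2 of the three in the stage: oblong, 39 (x) x 53 (y) mouth and 25 deep, bevelled rim. This point is the centre of the pocket's floor, 25 below the stage's top; an electrode's origin comes here when it is home, its x (thin) and y (long) along this frame's x and y. z is normal to the stage. With the stage level the floor is 35 above the table. Pockets lie in a row along y, 75 apart
- capture (a joint): travel of the camera's push button in m, 0 = up, 0.006 = fully down; counts as pressed beyond 0.005; a spring, about 5 N fully down, lifts it again
- capture_top (a point): middle of the top of the push button, a black round cap 36 wide on a low grey housing on the table, in front of the fixture; pressed straight down
- weight: bystander: turned brass weight 40 wide, 62 high, standing among the electrodes on the mat; origin: centre of its underside
- ring_gauge: bystander: steel ring gauge, 68 wide, 22 high, lying in front of the fixture beside the button; origin: centre of its underside
- cleaner: bystander: bottle 60 wide, 170 high; origin: centre of its underside
- mug: bystander: white mug 80 wide, 90 high; origin: centre of its underside
- swab_jar: bystander: glass jar 64 wide, 90 high; origin: centre of its underside
- brush: bystander: a brush lying near the robot, along its x; origin: under its middle
- pin_box: bystander: small blue box of pins 100 x 130 x 30; origin: centre of its underside
There are look-alikes about, which are no part of the job. Leave any orange or yellow look-alike of the part that bears capture alone.

How it is judged (in metres and radians):
On the way, in this order (a step that is already met when the one before it is completed fails the run):
1. the stage is lowered level (value of joint stage below 0.05 rad), for 0.2 s.
2. every electrode stands home in a pocket of the level stage (((distance between electrode0 and nest0 below 0.009 m and angle between the z axis of electrode0 and the z axis of nest0, either way round below 0.2 rad) or (distance between electrode0 and nest1 below 0.009 m and angle between the z axis of electrode0 and the z axis of nest1, either way round below 0.2 rad) or (distance between electrode0 and nest2 below 0.009 m and angle between the z axis of electrode0 and the z axis of nest2, either way round below 0.2 rad)) and ((distance between electrode1 and nest0 below 0.009 m and angle between the z axis of electrode1 and the z axis of nest0, either way round below 0.2 rad) or (distance between electrode1 and nest1 below 0.009 m and angle between the z axis of electrode1 and the z axis of nest1, either way round below 0.2 rad) or (distance between electrode1 and nest2 below 0.009 m and angle between the z axis of electrode1 and the z axis of nest2, either way round below 0.2 rad)) and ((distance between electrode2 and nest0 below 0.009 m and angle between the z axis of electrode2 and the z axis of nest0, either way round below 0.2 rad) or (distance between electrode2 and nest1 below 0.009 m and angle between the z axis of electrode2 and the z axis of nest1, either way round below 0.2 rad) or (distance between electrode2 and nest2 below 0.009 m and angle between the z axis of electrode2 and the z axis of nest2, either way round below 0.2 rad)) and value of joint stage below 0.05 rad), for 0.3 s.
3. the loaded stage is tilted to 30 degrees (25 to 35) and held there (((distance between electrode0 and nest0 below 0.009 m and angle between the z axis of electrode0 and the z axis of nest0, either way round below 0.2 rad) or (distance between electrode0 and nest1 below 0.009 m and angle between the z axis of electrode0 and the z axis of nest1, either way round below 0.2 rad) or (distance between electrode0 and nest2 below 0.009 m and angle between the z axis of electrode0 and the z axis of nest2, either way round below 0.2 rad)) and ((distance between electrode1 and nest0 below 0.009 m and angle between the z axis of electrode1 and the z axis of nest0, either way round below 0.2 rad) or (distance between electrode1 and nest1 below 0.009 m and angle between the z axis of electrode1 and the z axis of nest1, either way round below 0.2 rad) or (distance between electrode1 and nest2 below 0.009 m and angle between the z axis of electrode1 and the z axis of nest2, either way round below 0.2 rad)) and ((distance between electrode2 and nest0 below 0.009 m and angle between the z axis of electrode2 and the z axis of nest0, either way round below 0.2 rad) or (distance between electrode2 and nest1 below 0.009 m and angle between the z axis of electrode2 and the z axis of nest1, either way round below 0.2 rad) or (distance between electrode2 and nest2 below 0.009 m and angle between the z axis of electrode2 and the z axis of nest2, either way round below 0.2 rad)) and value of joint stage between 0.436 and 0.611 rad), for 0.5 s.
4. the button is pressed fully down while the stage is tilted 25 to 35 degrees (all of step 3 and value of joint capture above 0.005 m), for 0.05 s.
5. the button is up again, the stage still tilted (all of step 3 and value of joint capture below 0.0015 m), for 0.1 s.
6. the stage is level again with the electrodes in it (all of step 2), for 0.3 s.
At the end, for the whole second after the job is handed in: every electrode present stands upright (within 0.1 rad) on the floor of the blue tray, at rest; the stage is level (below 0.05 rad) and the button is up (x of electrode0 in the frame of tray between -0.115 and 0.115 m and y of electrode0 in the frame of tray between -0.05 and 0.05 m and z of each of electrode0, electrode1, electrode2 in the frame of tray below 0.012 m and angle between each of electrode0, electrode1, electrode2's own z axis and vertical below 0.1 rad and linear speed of each of electrode0, electrode1, electrode2 below 0.02 m/s and x of electrode1 in the frame of tray between -0.115 and 0.115 m and y of electrode1 in the frame of tray between -0.05 and 0.05 m and x of electrode2 in the frame of tray between -0.115 and 0.115 m and y of electrode2 in the frame of tray between -0.05 and 0.05 m and value of joint stage below 0.05 rad and value of joint capture below 0.0015 m); the robot touches nothing.
It fails at once if a bystander (weight, ring gauge, bottle, mug, jar, brush, pin box) is moved more than 50 mm (distance of any of weight, ring_gauge, cleaner, mug, swab_jar, brush, pin_box from where it was at the start of the episode above 0.05 m).
It fails at once if a standing bystander is knocked over (angle between any of weight, ring_gauge, cleaner, mug, swab_jar, pin_box's own z axis and vertical above 0.6 rad).
Of electrode0, electrode1, electrode2 only 2 to 3 are there at a start; the rules pass over those that are not, and their reading is None.
At some moment in a run one of electrode0, electrode1, electrode2 may be knocked a few centimetres aside while the robot is not near it.
It also fails if it takes over 210 s, if anything falls off the work surface, if the arm or the gripper's body presses on something with over 40 N, if the wrist force passes 120 N, or if a joint passes its speed limit or range.

## Working session

There is one attempt and no reset: what is moved stays moved. The work goes in short steps, Python scripts to look and compute and a shell command to move; the robot and the scene stay as the last step left them, time stands still between calls to the robot, and variables do not carry over. Pictures are saved under pics/ and viewed, and the job is handed in when it is done.

```bash
mkdir -p pics; ls; python3 - <<'E'
from plant import *
import cv2, numpy as np
s=get_state()
print(s)
for n in ("side","top"):
    c=capture(n); cv2.imwrite(f"pics/{n}0.png",c["image"][:,:,::-1])
    print(n,{k:(np.round(v,4).tolist() if k!="image" else 0) for k,v in c.items()})
E
```

```text
pics
{'time_s': 0.0, 'joints': array([ 8.29118989e+01,  2.05937297e+01,  6.35105453e-01, -2.07384249e-02,
       -7.01350871e+01, -1.65056202e+01]), 'qd': array([ 0.02342652, -0.03250126,  0.05320416, -0.00738579, -0.0459009 ,
        0.0043262 ]), 'joint_torque': array([ 1.03595576e-03, -5.82718062e+01,  2.93056369e+01,  6.99696064e+00,
        6.87127031e-03, -1.67577477e-04]), 'tcp_pos': array([0.27000876, 0.61812634, 0.22560495]), 'eef_rot': array([  94.75524392,   89.90428164, -108.84554034]), 'contact_force': array([0.71406303, 0.70867336, 0.08632929]), 'moment': array([ 0.00225834, -0.0382421 ,  0.02711654]), 'gripper_width': 0.08777962103756581}
side {'image': 0, 'fovy': 53.1171, 'cx': 322.3091, 'cy': 242.88, 'pose': [[0.9962, 0.0622, -0.0603, 0.3993], [-0.0848, 0.5557, -0.827, -1.1276], [-0.018, 0.829, 0.5589, 0.7997], [0.0, 0.0, 0.0, 1.0]]}
top {'image': 0, 'fovy': 49.6836, 'cx': 309.0698, 'cy': 235.8141, 'pose': [[-0.0175, 0.9992, -0.0369, 0.4183], [-0.9998, -0.0179, -0.0124, -0.0141], [-0.0131, 0.0367, 0.9992, 1.316], [0.0, 0.0, 0.0, 1.0]]}
```

View pics/side0.png

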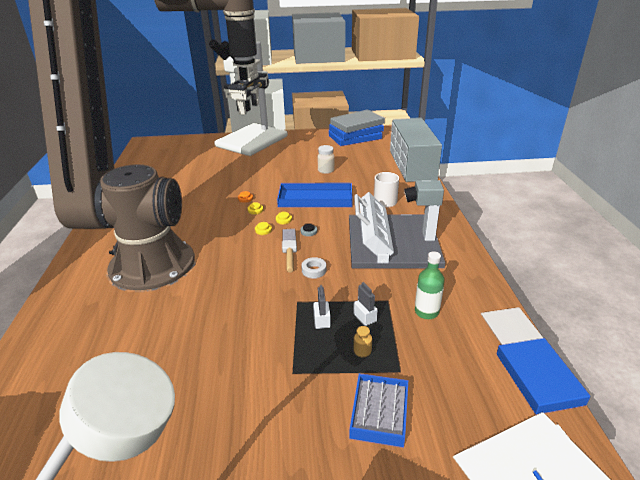

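View pics/top0.png

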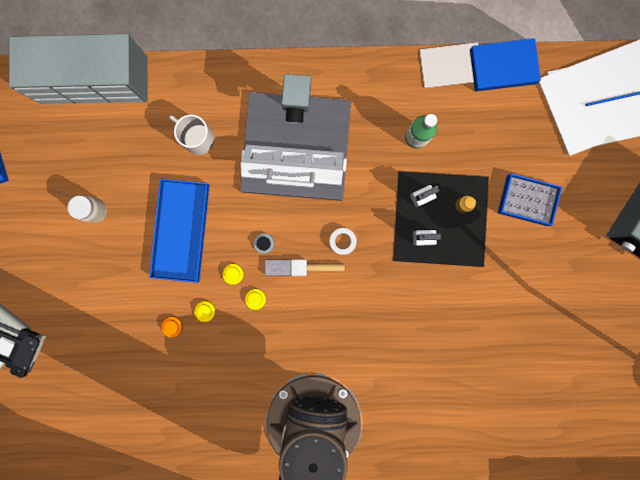

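```bash
cat > h.py <<'E'
import numpy as np, cv2
from plant import *
def cam(n):
    c=capture(n); return c
def ray(c,u,v):
    h=c["image"].shape[0]; f=h/2/np.tan(np.radians(c["fovy"]/2))
    d=np.array([(u-c["cx"])/f,-(v-c["cy"])/f,-1.]); P=np.array(c["pose"])
    return P[:3,3],P[:3,:3]@d
def plane(c,u,v,z):
    o,d=ray(c,u,v); return o+d*(z-o[2])/d[2]
def proj(c,p):
    h=c["image"].shape[0]; f=h/2/np.tan(np.radians(c["fovy"]/2))
    P=np.array(c["pose"]); q=P[:3,:3].T@(np.asarray(p,float)-P[:3,3])
    return np.array([c["cx"]+f*q[0]/-q[2], c["cy"]-f*q[1]/-q[2]])
def tri(c1,p1,c2,p2):
    o1,d1=ray(c1,*p1);o2,d2=ray(c2,*p2)
    A=np.stack([d1,-d2],1);t=np.linalg.lstsq(A,o2-o1,rcond=None)[0]
    a=o1+d1*t[0];b=o2+d2*t[1]; return (a+b)/2,np.linalg.norm(a-b)
def crop(c,x0,y0,w,h,k,fn):
    cv2.imwrite(fn,cv2.resize(c["image"][y0:y0+h,x0:x0+w,::-1],None,fx=k,fy=k,interpolation=cv2.INTER_CUBIC))
def tool():
    s=get_state();from scipy.spatial.transform import Rotation as R
    return s,R.from_euler('xyz',s["eef_rot"],degrees=True).as_matrix()
E
python3 - <<'E'
from h import *
t=cam("top");s=cam("side")
crop(t,225,60,140,150,4,"pics/t_fix.png")
crop(t,385,160,120,115,5,"pics/t_mat.png")
crop(s,335,110,120,165,4,"pics/s_fix.png")
crop(s,285,270,125,110,5,"pics/s_mat.png")
crop(t,140,165,210,125,3.8,"pics/t_btn.png")
E
```

```text
(no output)
```

View pics/t_fix.png

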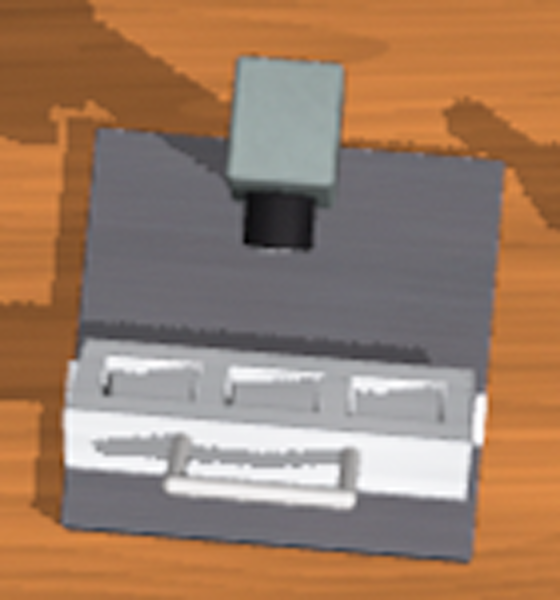

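View pics/t_mat.png

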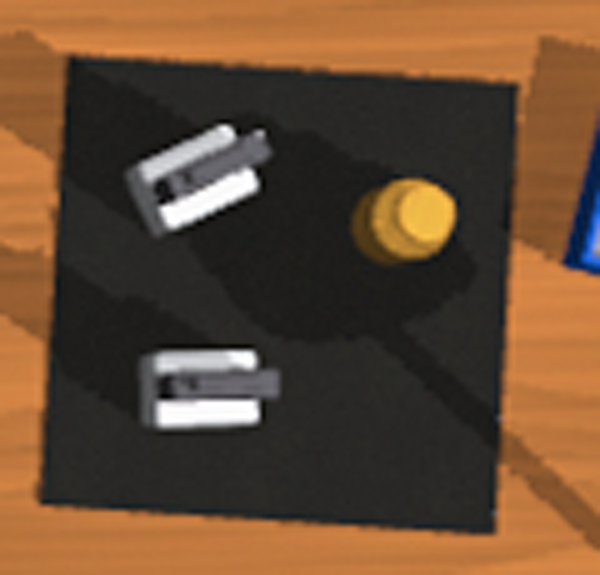

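View pics/s_fix.png

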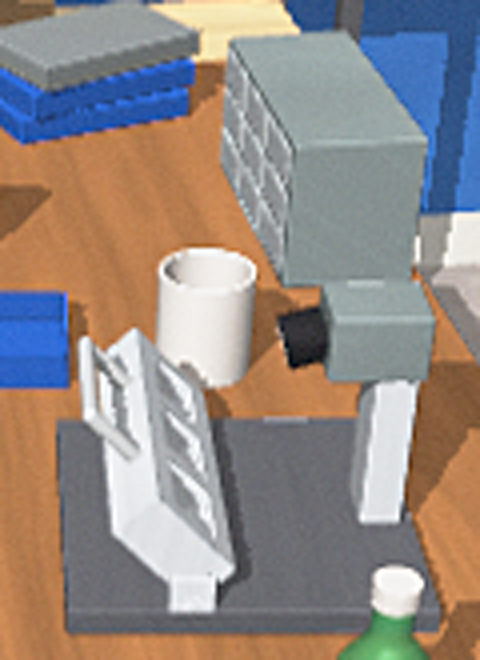

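View pics/s_mat.png

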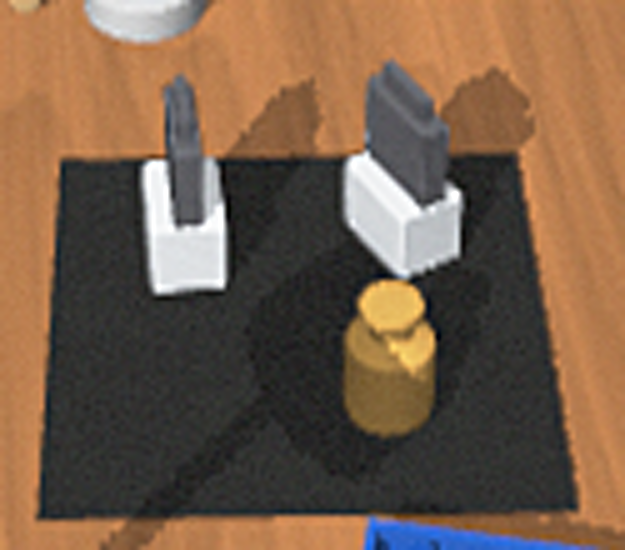

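View pics/t_btn.png

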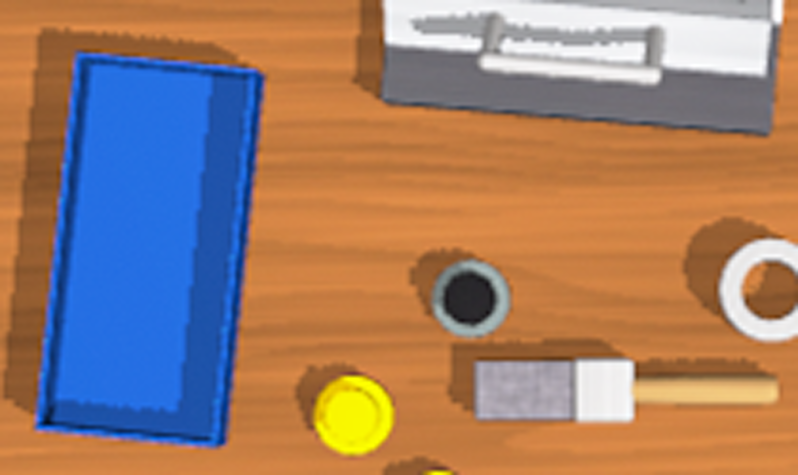

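```bash
cat > m1.py <<'E'
from h import *
t=cam("top");s=cam("side")
def P(x,y,x0,y0,k): return ((x+.5)/k-.5+x0,(y+.5)/k-.5+y0)
C=np.array([plane(t,*P(x,y,225,60,4),.02)[:2] for x,y in [(98,128),(505,160),(470,562),(62,528)]])
print("plate",C.round(4).tolist(),[round(float(np.linalg.norm(C[i]-C[i-1])),4) for i in range(4)])
ctr=C.mean(0);ax=(C[0]+C[1]-C[2]-C[3]);yaw=np.arctan2(ax[1],ax[0]);ay=C[0]-C[1]+C[3]-C[2]
print("ctr",ctr,"yaw x",np.degrees(yaw),"from y",np.degrees(np.arctan2(ay[1],ay[0]))-90)
# side view plate corners: front near (68,632)?? bottom
T=np.array([plane(t,*P(x,y,140,165,3.8),.03)[:2] for x,y in [(77,53),(264,70),(223,445),(37,430)]])
print("tray",T.round(4).tolist(),T.mean(0),[round(float(np.linalg.norm(T[i]-T[i-1])),4) for i in range(4)],np.degrees(np.arctan2(*(T[0]+T[1]-T[2]-T[3])[::-1])))
# electrodes: bright mask on mat
im=t["image"];g=im.max(2).astype(int);sat=g-im.min(2)
for x0,y0,x1,y1 in [(405,180,442,210),(405,225,445,250)]:
    sub=np.zeros(g.shape,np.uint8);sub[y0:y1,x0:x1]=((g>135)&(sat<40))[y0:y1,x0:x1]
    pts=np.argwhere(sub)[:,::-1].astype(float)
    w=np.array([plane(t,u,v,.043)[:2] for u,v in pts])*1000
    r=cv2.minAreaRect(w.astype(np.float32));print("foot",len(pts),r)
# button
for n,c,win in(("top",t,(245,225,285,260)),("side",s,(300,222,320,236))):
    g=c["image"].max(2);x0,y0,x1,y1=win;m=np.argwhere(g[y0:y1,x0:x1]<70);print(n,len(m),m.mean(0)[::-1]+[x0,y0],m.min(0),m.max(0))
E
python3 m1.py
python3 - <<'E'
from h import *
s=cam("side");crop(s,290,215,60,70,8,"pics/s_btn.png")
E
```

```text
plate [[0.8341, 0.1474], [0.8082, -0.1095], [0.5542, -0.0824], [0.5804, 0.1734]] [0.255, 0.2582, 0.2554, 0.2571]
ctr [0.69422482 0.03224856] yaw x -5.972787468707546 from y -5.817213423180931
tray [[0.6158, 0.3726], [0.6022, 0.2493], [0.3567, 0.2787], [0.3686, 0.4006]] [0.48580858 0.32531762] [0.2488, 0.1241, 0.2472, 0.1225] -6.638574887906041
foot 195 ((563.200439453125, -289.08038330078125), (36.256324768066406, 62.90142059326172), 25.54462242126465)
foot 185 ((456.0649108886719, -284.5513610839844), (48.91959762573242, 36.777950286865234), 88.9639892578125)
top 142 [262.95774648 243.1056338 ] [12 12] [24 24]
side 70 [308.4        227.11428571] [2 3] [10 16]
```

View pics/s_btn.png

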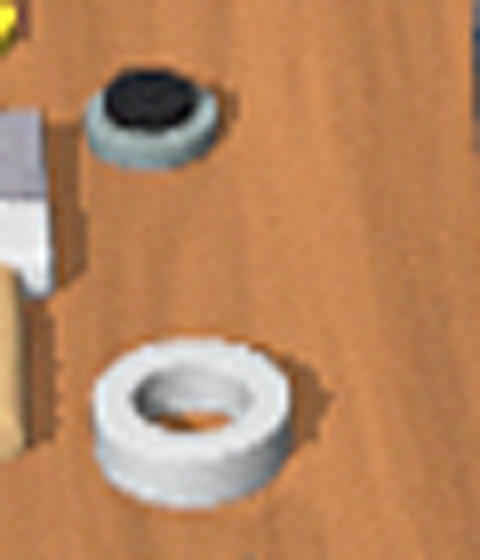

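```bash
cat >> h.py <<'E'
YAW=np.radians(-5.9)
def go(p,jaw_deg=None):
    """print tool-frame shift (after roll) and roll to bring TCP to p with the jaw axis at jaw_deg (world, mod 180)"""
    s,R=tool(); y=R[:,1]; a=np.degrees(np.arctan2(y[1],y[0])); r=0.
    if jaw_deg is not None:
        d=(jaw_deg-a+90)%180-90; r=-np.radians(d) # tool x is down: + roll turns jaws clockwise seen from above
    from scipy.spatial.transform import Rotation as Q
    R2=R@Q.from_rotvec([r,0,0]).as_matrix()
    e=np.asarray(p)-s["tcp_pos"]
    print("tcp",s["tcp_pos"].round(4),"jaw",round(a,2),"roll",round(r,4),"shift0",(R.T@e).round(4),"shift after roll",(R2.T@e).round(4),"j6",s["joints"][5].round(1))
    y2=R2[:,1];print("   new jaw",np.degrees(np.arctan2(y2[1],y2[0])).round(2),"tilt",R[:,0].round(4))
E
python3 - <<'E'
from h import *
t=cam("top");s=cam("side")
f=lambda x,y,x0,y0,k:((x+.5)/k-.5+x0,(y+.5)/k-.5+y0)
b,e=tri(t,(262.96,243.1),s,f(150,98,290,215,8));print("btn",b,e)
L=tri(t,f(170,487,225,60,4),s,f(88,344,335,110,4));Rr=tri(t,f(352,500,225,60,4),s,f(133,452,335,110,4))
print(L,Rr); m=(L[0]+Rr[0])/2
o=np.array([.6519,.0366]);d=m[:2]-o;print("handle mid",m,"fixture x",d@[np.cos(YAW),np.sin(YAW)],"y",d@[-np.sin(YAW),np.cos(YAW)])
# expected vs th
for th in np.arange(.55,.9,.05): print(round(th,2),round(-125*np.cos(th)+25*np.sin(th),1),round(20+125*np.sin(th)+25*np.cos(th),1))
# plate corners in side view
for n,q in (("t near-front",(.5542,-.0824,.02)),("near back",(.8082,-.1095,.02)),("far front",(.5804,.1734,.02))): print(n,proj(s,q))
# electrode A blade/foot
im=t["image"];g=im.max(2).astype(int);sat=g-im.min(2)
sub=np.zeros(g.shape,np.uint8);sub[180:210,405:442]=((g>190)&(sat<40))[180:210,405:442]
pts=np.argwhere(sub)[:,::-1].astype(float);w=np.array([plane(t,u,v,.043)[:2] for u,v in pts])*1000
print(cv2.minAreaRect(w.astype(np.float32)))
# from pictures: A tip far-end etc via foot top corners in crop t_mat
for nm,cs in (("A",[(140,163),(232,125),(262,188),(163,235)]),("B",[(153,352),(256,350),(260,425),(155,430)])):
    c=np.array([plane(t,*f(x,y,385,160,5),.043)[:2] for x,y in cs]);print(nm,c.mean(0),c.round(4).tolist(),"long",np.degrees(np.arctan2(*(c[1]+c[2]-c[0]-c[3])[::-1])))
print("weight",plane(t,*f(428,213,385,160,5),.065))
go([.27,.618,.227],84.1)
E
```

```text
btn [0.44913188 0.11775492 0.02044958] 0.0017112692311365447
(array([0.59020025, 0.09476481, 0.13144331]), np.float64(0.002465806246536014)) (array([ 0.59577959, -0.01067761,  0.10186482]), np.float64(0.024514240526651018))
handle mid [0.59298992 0.0420436  0.11665406] fixture x -0.059157582736805395 y -0.0006407553227982605
0.55 -93.5 106.6
0.6 -89.1 111.2
0.65 -84.4 115.6
0.7 -79.5 119.6
0.75 -74.4 123.5
0.8 -69.2 127.1
0.85 -63.7 130.4
t near-front [351.53092145 263.36494677]
near back [445.82285765 263.20076335]
far front [348.83225457 215.15676775]
((561.134521484375, -283.34130859375), (34.37326431274414, 47.830078125), 23.42742919921875)
A [ 0.56023464 -0.28351576] [[0.5681, -0.2547], [0.5859, -0.3002], [0.5546, -0.3141], [0.5323, -0.265]] long -67.02515003129473
B [ 0.45619874 -0.28414654] [[0.4749, -0.2587], [0.475, -0.3091], [0.4382, -0.3101], [0.4367, -0.2587]] long -89.09246278617083
weight [ 0.53863323 -0.38839651  0.065     ]
tcp [0.2702 0.6185 0.2265] jaw -113.59 roll -0.3088 shift0 [-0.0005  0.0005 -0.0001] shift after roll [-0.0005  0.0005  0.0001] j6 -16.5
   new jaw -95.9 tilt [-0.e+00 -1.e-04 -1.e+00]
```

```bash
python3 - <<'E'
from h import *
s=cam("side");t=cam("top")
c,sn=np.cos(YAW),np.sin(YAW)
for y in(.05,-.05):
  x,z=-.067,.1285
  p=[.6519+x*c-y*sn,.0366+x*sn+y*c,z]
  print((proj(s,p)-[335,110])*4,(proj(t,p)-[225,60])*4)
go([.585,.0435,.25],-5.9)
E
```

```text
[ 85.29530601 347.30109714] [171.76662994 483.68841381]
[ 91.23921546 417.44373547] [344.75389877 498.14861551]
tcp [0.2702 0.6186 0.2266] jaw -113.59 roll 1.262 shift0 [-0.0234  0.401  -0.5187] shift after roll [-0.0234 -0.3723 -0.5396] j6 -16.5
   new jaw 174.1 tilt [ 0.  0. -1.]
```

```bash
python3 -m creep '{"jaw":[0,0,0,0,0,0,0,0,0,0],"translation":[[-0.003,0,0],[-0.003,0,0],[-0.003,0,0],[-0.003,0,0],[-0.003,0,0],[-0.003,0,0],[-0.003,0,0],[-0.002,0,0],[0,0,0],[0,0,0]],"roll":[0.14,0.14,0.14,0.14,0.14,0.14,0.14,0.14,0.142,0]}' 20
python3 -c "
from h import *
go([.585,.0435,.25],-5.9);print(get_state()['gripper_width'])"
```

```text
time_s: 1.55
tcp_pos: [0.2702, 0.6186, 0.2497]
eef_rot: [15.2, 90.0, 99.2]
contact_force: [-1.3, 0.3, -0.1]
gripper_width: 0.0438
tcp [0.2702 0.6186 0.2497] jaw 173.97 roll -0.0022 shift0 [-4.000e-04 -3.735e-01 -5.388e-01] shift after roll [-4.000e-04 -3.723e-01 -5.396e-01] j6 -88.9
   new jaw 174.1 tilt [-0.e+00  2.e-04 -1.e+00]
0.04375931436135464
```

```bash
python3 -m creep '{"jaw":[0.2,0.2,0.2,0.2,0.2,0.2,0.2,0.2,0.2,0.2],"translation":[[0,-0.026,-0.038],[0,-0.026,-0.038],[0,-0.026,-0.038],[0,-0.026,-0.038],[0,-0.026,-0.038],[0,-0.026,-0.038],[0,-0.026,-0.038],[0,-0.026,-0.038],[0,-0.026,-0.038],[0,-0.026,-0.038]],"roll":[0,0,0,0,0,0,0,0,0,0]}'
python3 -c "
from h import *
go([.585,.0435,.25],-5.9);print(get_state()['gripper_width'])"
```

```text
time_s: 2.55
tcp_pos: [0.4903, 0.2121, 0.25]
eef_rot: [-43.4, 90.0, 41.0]
contact_force: [0.4, -0.6, 0.0]
gripper_width: 0.0353
tcp [0.4903 0.2121 0.25  ] jaw 174.4 roll 0.0053 shift0 [-1.000e-04 -1.107e-01 -1.586e-01] shift after roll [-1.000e-04 -1.116e-01 -1.580e-01] j6 -50.0
   new jaw 174.1 tilt [ 6.e-04  5.e-04 -1.e+00]
0.0352679873179854
```

```bash
python3 -m creep '{"jaw":[0.2,0.2,0.2,0.2,0.2,0.2,0.2,0.2,0.2,0.2],"translation":[[0,-0.0186,-0.0264],[0,-0.0186,-0.0264],[0,-0.0186,-0.0264],[0,-0.0186,-0.0264],[0,-0.0186,-0.0264],[0,-0.0186,-0.0264],[0,0,0],[0,0,0],[0,0,0],[0,0,0]],"roll":[0.005,0,0,0,0,0,0,0,0,0]}'
python3 -c "
from h import *
go([.585,.0435,.25],-5.9);print(get_state()['gripper_width'])
for n,b in(('top',(225,60,140,150,4)),('side',(335,110,120,165,4))):
  c=cam(n);crop(c,*b,f'pics/{n}1.png')"
```

```text
time_s: 3.55
tcp_pos: [0.5835, 0.0451, 0.2497]
eef_rot: [-40.1, 90.0, 43.9]
contact_force: [-0.0, 0.9, 0.3]
gripper_width: 0.0351
tcp [0.5835 0.0451 0.2497] jaw 173.94 roll -0.0028 shift0 [-0.0003 -0.0017 -0.0015] shift after roll [-0.0003 -0.0017 -0.0015] j6 -29.6
   new jaw 174.1 tilt [ 2.e-04  2.e-04 -1.e+00]
0.03514068637530159
```

View pics/side1.png

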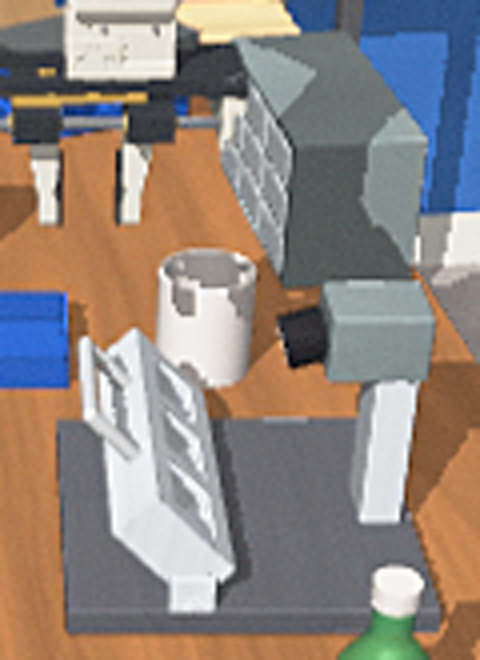

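```bash
python3 -m creep '{"jaw":[0.2,0.2,0.2,0.2,0.2,0.2,0.2,0.2,0.2,0.2],"translation":[[0.015,-0.0017,-0.0015],[0.018,0,0],[0.018,0,0],[0.018,0,0],[0.018,0,0],[0.013,0,0],[0.01,0,0],[0.01,0,0],[0.01,0,0],[0.008,0,0]],"roll":[0,0,0,0,0,0,0,0,0,0]}'
python3 -c "
from h import *
go([.585,.0435,.112],-5.9);print(get_state()['gripper_width'])
c=cam('side');crop(c,335,110,120,165,4,'pics/side2.png')"
```

```text
time_s: 4.65
tcp_pos: [0.5853, 0.0428, 0.111]
eef_rot: [-65.8, 90.0, 18.0]
contact_force: [-0.7, 0.1, 0.5]
gripper_width: 0.0349
tcp [0.5853 0.0428 0.111 ] jaw 173.82 roll -0.0049 shift0 [-0.001   0.0004  0.0007] shift after roll [-0.001   0.0004  0.0007] j6 -29.4
   new jaw 174.1 tilt [ 1.e-04  0.e+00 -1.e+00]
0.034870092493734677
```

View pics/side2.png

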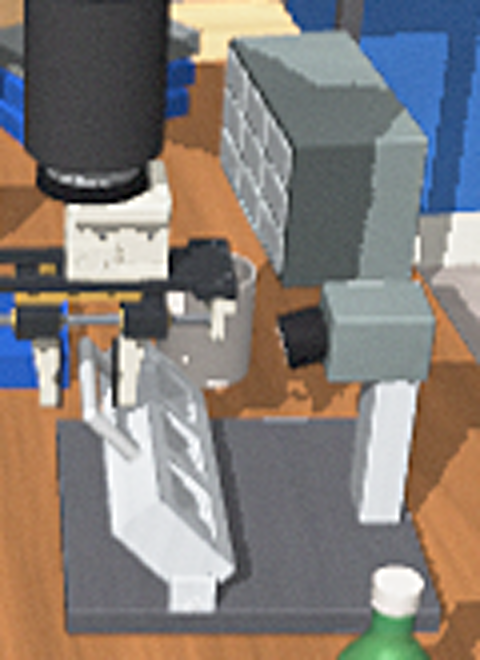

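```bash
python3 -m creep '{"jaw":[0.3,0.4,0.5,0.6,0.7,0.8,0.9,1,1,1],"translation":[[0,0,0],[0,0,0],[0,0,0],[0,0,0],[0,0,0],[0,0,0],[0,0,0],[0,0,0],[0,0,0],[0,0,0]],"roll":[0,0,0,0,0,0,0,0,0,0]}' 10
python3 -c "
from h import *
go([.585,.0435,.112],-5.9);print(get_state()['gripper_width'])
c=cam('side');crop(c,335,110,120,165,4,'pics/side3.png')"
```

```text
time_s: 5.7
tcp_pos: [0.5859, 0.0427, 0.1118]
eef_rot: [-80.2, 89.9, 3.6]
contact_force: [5.1, -2.1, 0.0]
gripper_width: 0.0115
tcp [0.5859 0.0427 0.1118] jaw 173.82 roll -0.0049 shift0 [-0.0002  0.001   0.0007] shift after roll [-0.0002  0.001   0.0007] j6 -29.4
   new jaw 174.1 tilt [ 1.2e-03  1.0e-04 -1.0e+00]
0.01147357852246686
```

View pics/side3.png

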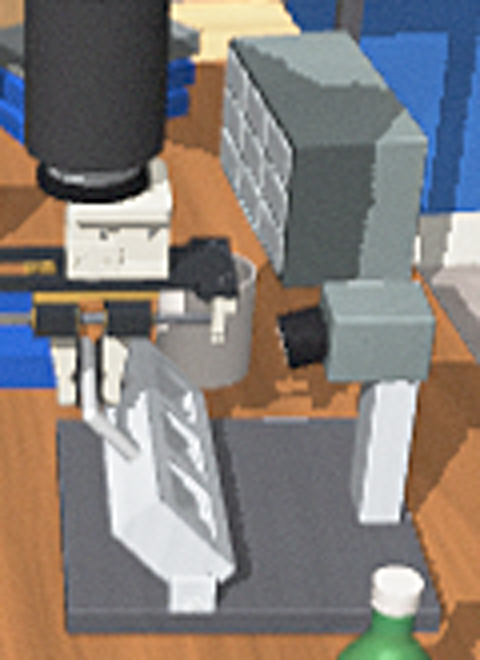

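```bash
python3 - <<'E'
import numpy as np
th=np.linspace(.825,0,21);x=-125*np.cos(th)+25*np.sin(th);z=125*np.sin(th)+25*np.cos(th)
for a,b in zip(-np.diff(z),-np.diff(x)): print([round(a/1000,4),round(b/1000,4)])
E
```

```text
[np.float64(0.0028), np.float64(0.0044)]
[np.float64(0.003), np.float64(0.0043)]
[np.float64(0.0032), np.float64(0.0042)]
[np.float64(0.0034), np.float64(0.004)]
[np.float64(0.0035), np.float64(0.0039)]
[np.float64(0.0037), np.float64(0.0038)]
[np.float64(0.0038), np.float64(0.0036)]
[np.float64(0.004), np.float64(0.0034)]
[np.float64(0.0041), np.float64(0.0033)]
[np.float64(0.0042), np.float64(0.0031)]
[np.float64(0.0044), np.float64(0.0029)]
[np.float64(0.0045), np.float64(0.0027)]
[np.float64(0.0046), np.float64(0.0026)]
[np.float64(0.0047), np.float64(0.0024)]
[np.float64(0.0048), np.float64(0.0022)]
[np.float64(0.0049), np.float64(0.002)]
[np.float64(0.005), np.float64(0.0018)]
[np.float64(0.005), np.float64(0.0016)]
[np.float64(0.0051), np.float64(0.0013)]
[np.float64(0.0051), np.float64(0.0011)]
```

```bash
python3 -m creep '{"jaw":[1,1,1,1,1,1,1,1,1,1],"translation":[[0.0028,0.0044,0],[0.003,0.0043,0],[0.0032,0.0042,0],[0.0034,0.004,0],[0.0035,0.0039,0],[0.0037,0.0038,0],[0.0038,0.0036,0],[0.004,0.0034,0],[0.0041,0.0033,0],[0.0042,0.0031,0]],"roll":[0,0,0,0,0,0,0,0,0,0]}' 25
python3 -c "
from h import *
go([.585,.0435,.112],-5.9);print(get_state()['contact_force'])"
```

```text
time_s: 6.75
tcp_pos: [0.5502, 0.0471, 0.0776]
eef_rot: [-77.7, 89.7, 6.2]
contact_force: [6.9, -4.1, 5.1]
gripper_width: 0.0116
tcp [0.5502 0.0471 0.0776] jaw 173.88 roll -0.0038 shift0 [-0.0342 -0.0352  0.0002] shift after roll [-0.0342 -0.0352  0.0001] j6 -31.5
   new jaw 174.1 tilt [ 5.4e-03  6.0e-04 -1.0e+00]
[ 6.87371341 -4.13289063  5.10652545]
```

```bash
python3 -m creep '{"jaw":[1,1,1,1,1,1,1,1,1,1],"translation":[[0.0044,0.0029,0],[0.0045,0.0027,0],[0.0046,0.0026,0],[0.0047,0.0024,0],[0.0048,0.0022,0],[0.0049,0.002,0],[0.005,0.0018,0],[0.005,0.0016,0],[0.0051,0.0013,0],[0.0051,0.0011,0]],"roll":[0,0,0,0,0,0,0,0,0,0]}' 25
python3 -c "
from h import *
go([.585,.0435,.112],-5.9);print(get_state()['contact_force'])
c=cam('side');crop(c,335,110,120,165,4,'pics/side4.png')"
```

```text
time_s: 7.75
tcp_pos: [0.5294, 0.0494, 0.0292]
eef_rot: [-74.8, 89.7, 9.1]
contact_force: [5.6, -4.3, 8.0]
gripper_width: 0.0112
tcp [0.5294 0.0494 0.0292] jaw 173.88 roll -0.0038 shift0 [-0.0825 -0.0563  0.0001] shift after roll [-0.0825 -0.0563 -0.0001] j6 -32.7
   new jaw 174.1 tilt [ 4.4e-03  7.0e-04 -1.0e+00]
[ 5.59257034 -4.27612154  8.0469111 ]
```

View pics/side4.png

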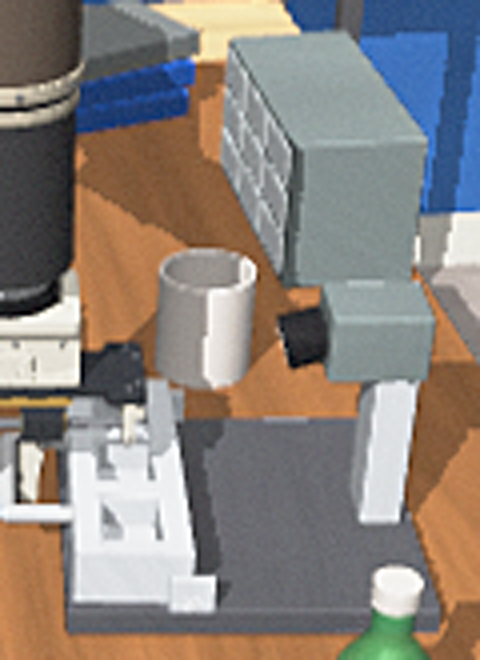

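```bash
python3 -m creep '{"jaw":[1,1,1,1,1,1,1,1,1,1],"translation":[[0.001,0,0],[0.001,0,0],[0.001,0,0],[0.001,0,0],[0.001,0,0],[0.001,0,0],[0,0,0],[0,0,0],[0,0,0],[0,0,0]],"roll":[0,0,0,0,0,0,0,0,0,0]}' 25
python3 -c "
from h import *
go([.585,.0435,.112],-5.9);print(get_state()['contact_force'])"
```

```text
time_s: 8.8
tcp_pos: [0.5287, 0.0495, 0.025]
eef_rot: [-74.7, 89.8, 9.2]
contact_force: [-5.2, -1.4, 29.8]
gripper_width: 0.0109
tcp [0.5287 0.0495 0.025 ] jaw 173.9 roll -0.0034 shift0 [-0.0868 -0.0569  0.0001] shift after roll [-0.0868 -0.0569 -0.0001] j6 -32.7
   new jaw 174.1 tilt [ 3.9e-03  6.0e-04 -1.0e+00]
[-5.20165728 -1.43791057 29.83751145]
```

```bash
python3 -m creep '{"jaw":[0.2,0.2,0.2,0.2,0.2,0.2,0.2,0.2,0.2,0.2],"translation":[[0,0,0],[0,0,0],[0,0,0],[0,0,0],[-0.02,0,0],[-0.03,0,0],[-0.04,0,0],[-0.05,0,0],[-0.05,0,0],[-0.04,0,0]],"roll":[0,0,0,0,0,0,0,0,0,0]}' 25
python3 -c "
from h import *
go([.456,-.284,.25],0.9);print(get_state()['contact_force'])
c=cam('side');crop(c,335,110,120,165,4,'pics/side5.png')
c=cam('top');crop(c,225,60,140,150,4,'pics/top5.png')"
```

```text
time_s: 9.8
tcp_pos: [0.527, 0.049, 0.2546]
eef_rot: [-67.1, 89.9, 16.8]
contact_force: [1.4, 0.5, -0.5]
gripper_width: 0.0352
tcp [0.527  0.049  0.2546] jaw 173.82 roll -0.1236 shift0 [ 0.0043  0.0348 -0.3387] shift after roll [ 0.0043  0.0762 -0.3318] j6 -32.8
   new jaw -179.1 tilt [ 1.3e-03  4.0e-04 -1.0e+00]
[ 1.36597493  0.48243415 -0.53685797]
```

View pics/side5.png

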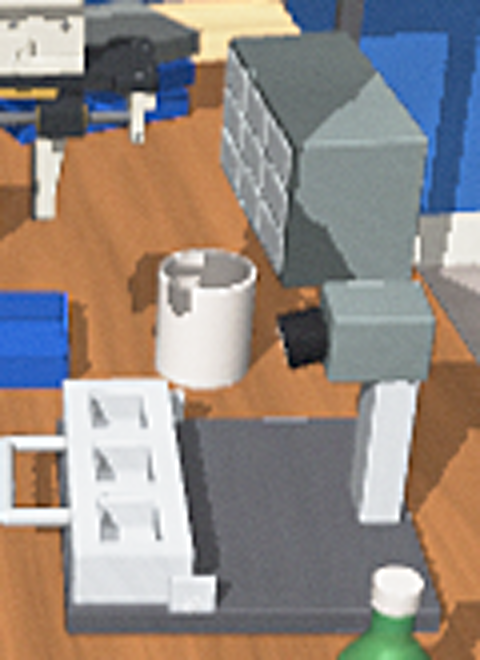

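View pics/top5.png

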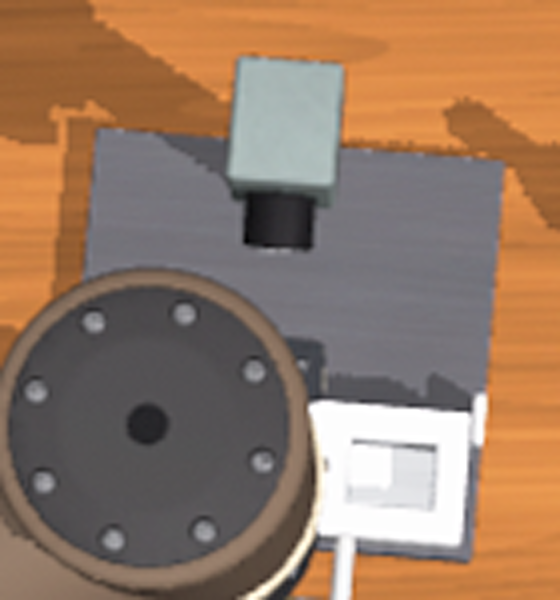

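```bash
python3 -m creep '{"jaw":[0,0,0,0,0,0,0,0,0,0],"translation":[[0,0,0],[0,0.0085,-0.037],[0,0.0085,-0.037],[0,0.0085,-0.037],[0,0.0085,-0.037],[0,0.0085,-0.037],[0,0.0085,-0.037],[0,0.0085,-0.037],[0,0.0085,-0.037],[0,0.0085,-0.037]],"roll":[-0.1236,0,0,0,0,0,0,0,0,0]}' 25
python3 -c "
from h import *
go([.456,-.284,.25],0.9);print(get_state()['gripper_width'])
c=cam('side');crop(c,285,270,125,110,5,'pics/side6.png')
c=cam('top');crop(c,385,160,120,115,5,'pics/top6.png')"
```

```text
time_s: 10.9
tcp_pos: [0.4548, -0.2864, 0.251]
eef_rot: [63.5, 89.9, 154.4]
contact_force: [1.1, 1.2, 0.1]
gripper_width: 0.0437
tcp [ 0.4548 -0.2864  0.251 ] jaw -179.1 roll -0.0001 shift0 [ 0.001  -0.0012  0.0023] shift after roll [ 0.001  -0.0012  0.0023] j6 12.2
   new jaw -179.1 tilt [-1.2e-03  6.0e-04 -1.0e+00]
0.04371074622235851
```

View pics/side6.png

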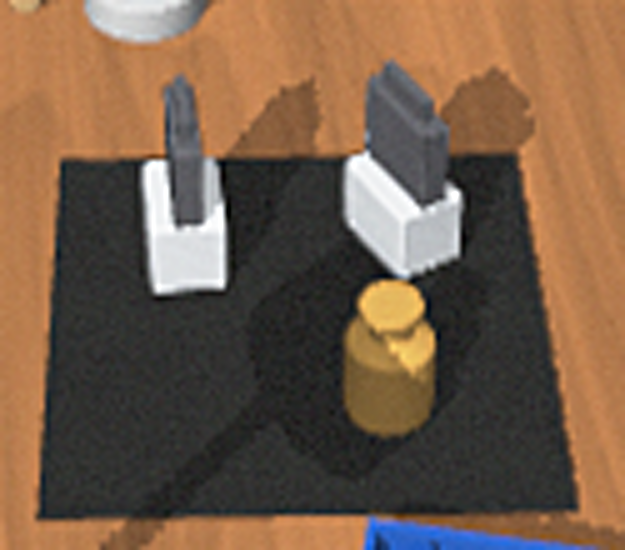

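View pics/top6.png

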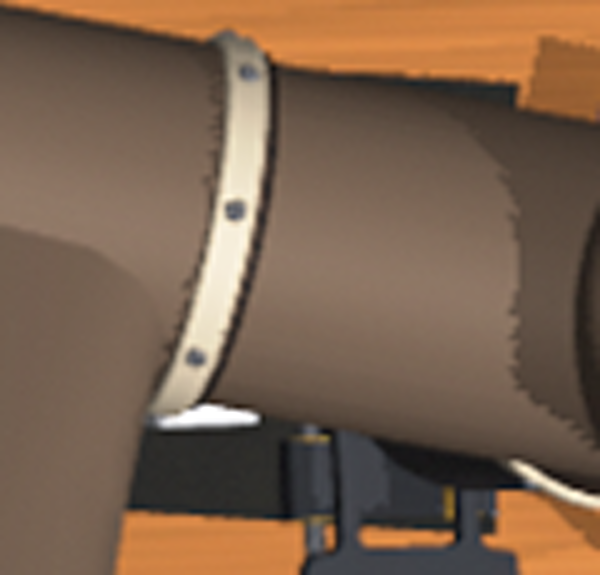

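```bash
python3 -m creep '{"jaw":[0,0,0,0,0,0,0,0,0.5,1],"translation":[[0.02,-0.0012,0.0023],[0.035,0,0],[0.04,0,0],[0.04,0,0],[0.03,0,0],[0.02,0,0],[0.01,0,0],[0.007,0,0],[0,0,0],[0,0,0]],"roll":[0,0,0,0,0,0,0,0,0,0]}' 20
python3 -c "
from h import *
go([.456,-.284,.05],0.9);print(get_state()['gripper_width'])
c=cam('side');crop(c,285,220,125,160,4,'pics/side7.png')"
```

```text
time_s: 12.0
tcp_pos: [0.4575, -0.2829, 0.0505]
eef_rot: [-109.9, 89.9, -19.0]
contact_force: [0.1, -0.1, -0.2]
gripper_width: 0.0327
tcp [ 0.4575 -0.2829  0.0505] jaw -179.09 roll 0.0002 shift0 [ 0.0005  0.0015 -0.0011] shift after roll [ 0.0005  0.0015 -0.0011] j6 11.7
   new jaw -179.1 tilt [ 1.1e-03 -4.0e-04 -1.0e+00]
0.03273027932480452
```

View pics/side7.png

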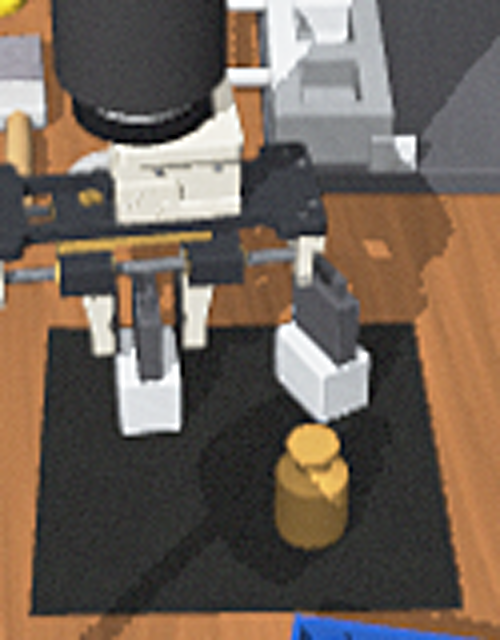

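```bash
python3 -m creep '{"jaw":[1,1,1,1,1,1,1,1,1,1],"translation":[[0,0,0],[0,0,0],[0,0,0],[0,0,0],[0,0,0],[-0.02,0,0],[-0.04,0,0],[-0.05,0,0],[-0.05,0,0],[-0.04,0,0]],"roll":[0,0,0,0,0,0,0,0,0,0]}' 30
python3 -c "
from h import *
go([.456,-.284,.25],0.9);print(get_state()['gripper_width'])
c=cam('side');crop(c,285,150,125,160,4,'pics/side8.png')"
```

```text
time_s: 13.05
tcp_pos: [0.4568, -0.2829, 0.2526]
eef_rot: [-107.1, 89.9, -16.2]
contact_force: [1.1, -0.4, -0.8]
gripper_width: 0.0138
tcp [ 0.4568 -0.2829  0.2526] jaw -179.11 roll -0.0001 shift0 [ 0.0026  0.0008 -0.0011] shift after roll [ 0.0026  0.0008 -0.0011] j6 11.7
   new jaw -179.1 tilt [ 1.7e-03 -5.0e-04 -1.0e+00]
0.013778882622594272
```

View pics/side8.png

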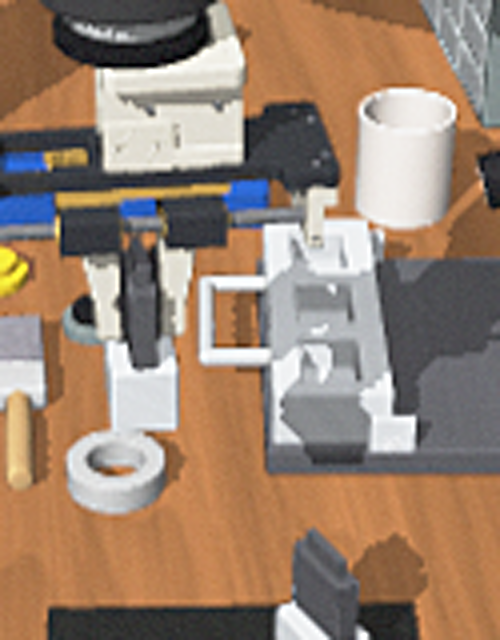

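```bash
python3 - <<'E'
from h import *
s=cam("side")
crop(s,300,215,50,50,14,"pics/hold.png")
f=lambda x,y,x0,y0,k:((x+.5)/k-.5+x0,(y+.5)/k-.5+y0)
zb=.2526-.0475
for z,p in((zb,(114,431)),(zb,(176,429)),(zb+.04,(110,376)),(zb+.04,(178,372))):
    print(plane(s,*f(*p,285,150,4),z))
E
```

```text
[ 0.43941665 -0.30048277  0.2051    ]
[ 0.47228252 -0.30228045  0.2051    ]
[ 0.4380173  -0.30742029  0.2451    ]
[ 0.47323092 -0.30764964  0.2451    ]
```

View pics/hold.png

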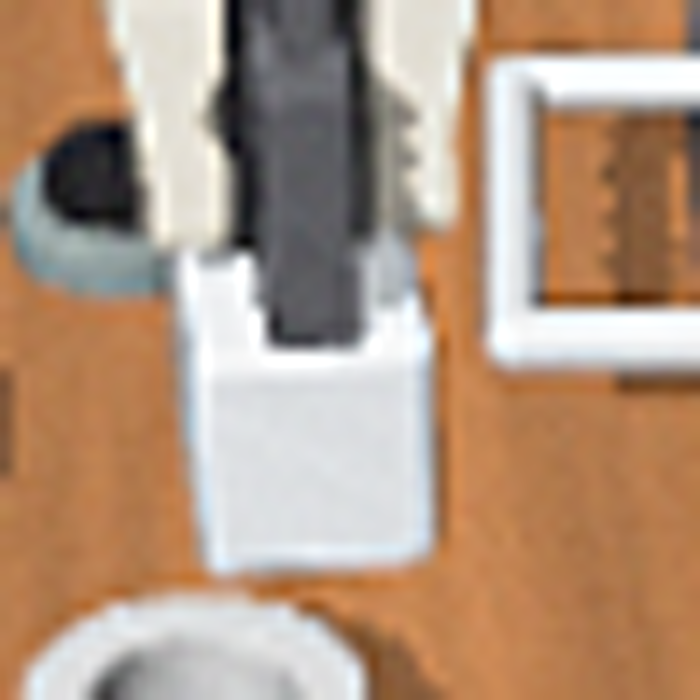

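```bash
python3 - <<'E'
from h import *
s=cam("side");st,R=tool();print(st["tcp_pos"])
im=s["image"].astype(int)
for u in(316,319,322,325,328):
    print(u,[(v,im[v,u,2]) for v in range(236,260)])
f=480/2/np.tan(np.radians(s["fovy"]/2));print(f)
E
```

```text
[ 0.45808124 -0.28311019  0.25261767]
316 [(236, np.int64(249)), (237, np.int64(245)), (238, np.int64(245)), (239, np.int64(242)), (240, np.int64(241)), (241, np.int64(246)), (242, np.int64(244)), (243, np.int64(231)), (244, np.int64(224)), (245, np.int64(227)), (246, np.int64(227)), (247, np.int64(226)), (248, np.int64(227)), (249, np.int64(225)), (250, np.int64(229)), (251, np.int64(227)), (252, np.int64(224)), (253, np.int64(227)), (254, np.int64(228)), (255, np.int64(226)), (256, np.int64(230)), (257, np.int64(203)), (258, np.int64(208)), (259, np.int64(223))]
319 [(236, np.int64(104)), (237, np.int64(99)), (238, np.int64(78)), (239, np.int64(67)), (240, np.int64(100)), (241, np.int64(223)), (242, np.int64(240)), (243, np.int64(227)), (244, np.int64(223)), (245, np.int64(225)), (246, np.int64(226)), (247, np.int64(229)), (248, np.int64(226)), (249, np.int64(224)), (250, np.int64(225)), (251, np.int64(225)), (252, np.int64(224)), (253, np.int64(226)), (254, np.int64(227)), (255, np.int64(231)), (256, np.int64(193)), (257, np.int64(103)), (258, np.int64(185)), (259, np.int64(227))]
[... 904 characters left out ...]
, (253, np.int64(225)), (254, np.int64(229)), (255, np.int64(247)), (256, np.int64(182)), (257, np.int64(62)), (258, np.int64(82)), (259, np.int64(65))]
328 [(236, np.int64(190)), (237, np.int64(184)), (238, np.int64(242)), (239, np.int64(250)), (240, np.int64(249)), (241, np.int64(248)), (242, np.int64(237)), (243, np.int64(226)), (244, np.int64(225)), (245, np.int64(229)), (246, np.int64(227)), (247, np.int64(226)), (248, np.int64(225)), (249, np.int64(227)), (250, np.int64(226)), (251, np.int64(228)), (252, np.int64(228)), (253, np.int64(224)), (254, np.int64(228)), (255, np.int64(245)), (256, np.int64(175)), (257, np.int64(67)), (258, np.int64(81)), (259, np.int64(86))]
480.1366869276238
```

```bash
python3 - <<'E'
from h import *
s=cam("side")
for v in (255.8,256.3,256.8): print(plane(s,322,v,.2051))
for v in (240.6,241.5): print(plane(s,322,v,.2451))
go([.616,.1155,.25],-5.9)
E
```

```text
[ 0.45862759 -0.29682345  0.2051    ]
[ 0.4584734  -0.29864674  0.2051    ]
[ 0.45831966 -0.30046463  0.2051    ]
[ 0.45922194 -0.29849086  0.2451    ]
[ 0.45893838 -0.30184395  0.2451    ]
tcp [ 0.4569 -0.2826  0.2503] jaw -179.12 roll 0.1182 shift0 [ 0.0007 -0.1652  0.3956] shift after roll [ 0.0007 -0.1173  0.4123] j6 11.7
   new jaw 174.1 tilt [ 1.8e-03  3.0e-04 -1.0e+00]
```

```bash
python3 - <<'E'
from h import *
s=cam("side");t=cam("top")
for v in (327.5,328.5,329.5): print(plane(s,323,v,.003))
print(proj(s,[.456,-.309,.003]),proj(s,[.456,-.309,.043]))
im=cv2.imread("pics/side0.png");print([(v,im[v,324,0]) for v in range(310,336)])
for i in range(8):
    print(get_state()["tcp_pos"].round(4),end=" ")
# fingertips seen in side: left finger tip bottom
E
```

```text
[ 0.45667422 -0.30391935  0.003     ]
[ 0.45638796 -0.30723618  0.003     ]
[ 0.45610309 -0.31053684  0.003     ]
[322.89984212 329.04112318] [322.59925709 316.35609926]
[(310, np.uint8(87)), (311, np.uint8(90)), (312, np.uint8(91)), (313, np.uint8(87)), (314, np.uint8(70)), (315, np.uint8(216)), (316, np.uint8(232)), (317, np.uint8(226)), (318, np.uint8(228)), (319, np.uint8(225)), (320, np.uint8(224)), (321, np.uint8(228)), (322, np.uint8(227)), (323, np.uint8(226)), (324, np.uint8(226)), (325, np.uint8(230)), (326, np.uint8(241)), (327, np.uint8(172)), (328, np.uint8(41)), (329, np.uint8(39)), (330, np.uint8(48)), (331, np.uint8(51)), (332, np.uint8(43)), (333, np.uint8(50)), (334, np.uint8(46)), (335, np.uint8(50))]
[ 0.456  -0.2823  0.2483] [ 0.456  -0.2823  0.2483] [ 0.456  -0.2823  0.2483] [ 0.456  -0.2823  0.2483] [ 0.456  -0.2823  0.2483] [ 0.456  -0.2823  0.2483] [ 0.456  -0.2823  0.2483] [ 0.456  -0.2823  0.2483]
```

```bash
python3 - <<'E'
from h import *
t=cam("top");crop(t,240,140,110,65,7,"pics/nest.png")
st=[]
for i in range(6):
    cam("top");st.append(get_state()["tcp_pos"])
print(np.mean(st,0).round(4),np.std(st,0).round(4))
O=np.array([.653,.0366]);c,sn=np.cos(YAW),np.sin(YAW)
for y in(.075,0,-.075):
  for dx,dy in((-.0195,-.0265),(.0195,.0265)):
    x=-.04+dx;p=[O[0]+x*c-(y+dy)*sn,O[1]+x*sn+(y+dy)*c,.06];print(((proj(t,p)-[240,140]+.5)*7).round(1),end=" ")
E
```

```text
[ 0.4564 -0.2827  0.2486] [0.0002 0.0001 0.0004]
[223.4 293.8] [ 82.  170.2] [438.  311.8] [296.1 188. ] [653.1 329.8] [510.6 205.9]
```

View pics/nest.png

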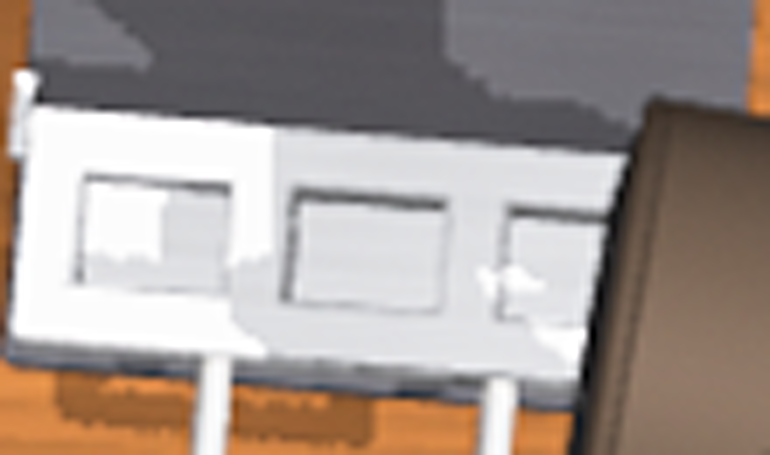

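```bash
python3 -c "
from h import *
go([.6211,.1169,.20],-5.9)"
python3 -m creep '{"jaw":[1,1,1,1,1,1,1,1,1,1],"translation":[[0,0,0],[0,-0.013,0.042],[0,-0.013,0.042],[0,-0.013,0.042],[0,-0.013,0.042],[0,-0.013,0.042],[0,-0.013,0.042],[0,-0.013,0.042],[0,-0.013,0.042],[0,-0.013,0.042]],"roll":[0.1182,0,0,0,0,0,0,0,0,0]}' 30
python3 -c "
from h import *
cam('top')
go([.6211,.1169,.20],-5.9)"
```

```text
tcp [ 0.4568 -0.2828  0.2491] jaw -179.1 roll 0.1186 shift0 [ 0.049  -0.1706  0.397 ] shift after roll [ 0.049  -0.1224  0.4144] j6 11.7
   new jaw 174.1 tilt [-1.1e-03  2.0e-04 -1.0e+00]
time_s: 14.7
tcp_pos: [0.6124, 0.0831, 0.2496]
eef_rot: [139.3, 90.0, -136.6]
contact_force: [1.3, -0.8, -2.5]
gripper_width: 0.0142
tcp [0.6151 0.0881 0.2488] jaw 174.27 roll 0.003 shift0 [ 0.0488 -0.0031  0.0292] shift after roll [ 0.0488 -0.003   0.0292] j6 -31.8
   new jaw 174.1 tilt [ 1.1e-03  8.0e-04 -1.0e+00]
```

```bash
python3 -m creep '{"jaw":[1,1,1,1,1,1,1,1,1,1],"translation":[[0,-0.0015,0.0146],[0,-0.0015,0.0146],[0.012,0,0],[0.012,0,0],[0.012,0,0],[0.0128,0,0],[0,0,0],[0,0,0],[0,0,0],[0,0,0]],"roll":[0.003,0,0,0,0,0,0,0,0,0]}' 30
python3 -c "
from h import *
cam('top')
go([.6211,.1169,.20],-5.9)
c=cam('side');crop(c,325,110,120,150,4,'pics/side9.png')
c=cam('top');crop(c,225,90,140,120,5,'pics/top9.png')"
```

```text
time_s: 15.75
tcp_pos: [0.6184, 0.11, 0.2017]
eef_rot: [-63.9, 89.9, 20.1]
contact_force: [1.0, 0.3, -1.6]
gripper_width: 0.0141
tcp [0.6183 0.11   0.2016] jaw 173.95 roll -0.0026 shift0 [ 0.0016 -0.002   0.0071] shift after roll [ 0.0016 -0.0021  0.0071] j6 -33.9
   new jaw 174.1 tilt [ 1.e-03  4.e-04 -1.e+00]
```

View pics/side9.png

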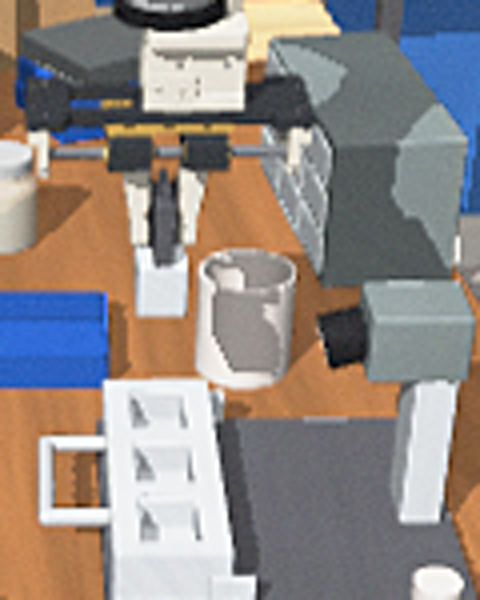

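View pics/top9.png

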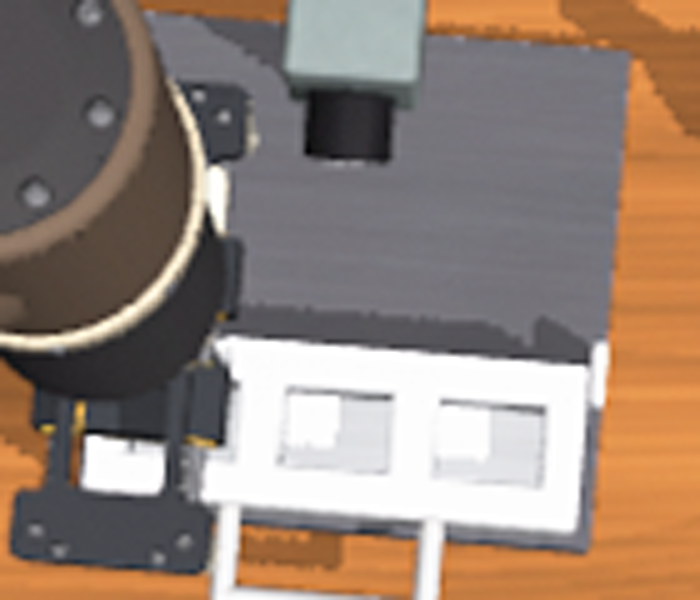

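```bash
python3 -m creep '{"jaw":[1,1,1,1,1,1,1,1,1,1],"translation":[[0,-0.001,0.0035],[0,-0.001,0.0036],[0.01,0,0],[0.01,0,0],[0.01,0,0],[0.01,0,0],[0.01,0,0],[0,0,0],[0,0,0],[0,0,0]],"roll":[0,0,0,0,0,0,0,0,0,0]}' 30
python3 -c "
from h import *
cam('top')
go([.6211,.1169,.15],-5.9)
c=cam('side');crop(c,340,170,60,60,12,'pics/side10.png')
"
```

```text
time_s: 16.9
tcp_pos: [0.6211, 0.1169, 0.1515]
eef_rot: [-71.1, 90.0, 12.8]
contact_force: [-0.4, -0.2, -1.3]
gripper_width: 0.0141
tcp [0.6211 0.1169 0.1516] jaw 173.95 roll -0.0025 shift0 [ 0.0016  0.     -0.    ] shift after roll [ 0.0016  0.     -0.    ] j6 -34.4
   new jaw 174.1 tilt [ 1.e-03  3.e-04 -1.e+00]
```

View pics/side10.png

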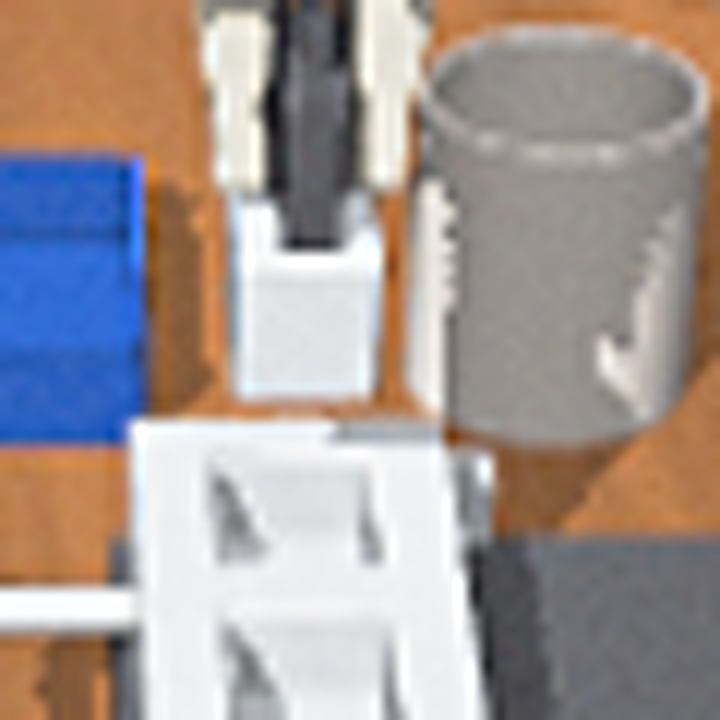

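```bash
python3 - <<'E'
from h import *
s=cam("side");im=s["image"].astype(int)
for u in (361,364,367): print(u,[(v,int(im[v,u,2])) for v in range(196,222)])
f=lambda x,y,x0,y0,k:((x+.5)/k-.5+x0,(y+.5)/k-.5+y0)
c,sn=np.cos(YAW),np.sin(YAW)
for p,z in (((237,398),.104),((375,398),.104),((300,565),.06),((215,458),.06),((373,458),.06)):
    w=plane(s,*f(*p,340,170,12),z); d=w[:2]-[.653,.0366]; print(w.round(4),"fix",(d@[c,sn]).round(4),(d@[-sn,c]).round(4))
for y in (.075-.0265,.075+.0265):
  for x in(-.0595,-.0205):
    print("pred mouth",x,y,((proj(s,[.653+x*c-y*sn,.0366+x*sn+y*c,.06])-[340,170]+.5)*12).round(0))
E
```

```text
361 [(196, 231), (197, 230), (198, 234), (199, 230), (200, 230), (201, 232), (202, 239), (203, 156), (204, 83), (205, 233), (206, 246), (207, 241), (208, 234), (209, 227), (210, 227), (211, 229), (212, 232), (213, 239), (214, 212), (215, 179), (216, 206), (217, 236), (218, 242), (219, 240), (220, 246), (221, 239)]
364 [(196, 230), (197, 228), (198, 230), (199, 229), (200, 228), (201, 232), (202, 234), (203, 142), (204, 129), (205, 238), (206, 245), (207, 246), (208, 239), (209, 224), (210, 225), (211, 227), (212, 227), (213, 224), (214, 230), (215, 239), (216, 240), (217, 241), (218, 240), (219, 240), (220, 245), (221, 236)]
367 [(196, 227), (197, 230), (198, 232), (199, 227), (200, 229), (201, 234), (202, 236), (203, 147), (204, 88), (205, 235), (206, 215), (207, 243), (208, 240), (209, 226), (210, 227), (211, 227), (212, 228), (213, 227), (214, 230), (215, 239), (216, 241), (217, 240), (218, 240), (219, 240), (220, 245), (221, 237)]
[0.6009 0.1009 0.104 ] fix -0.0585 0.0586
[0.6345 0.097  0.104 ] fix -0.0246 0.0582
[0.6166 0.0927 0.06  ] fix -0.042 0.0521
[0.6034 0.1481 0.06  ] fix -0.0608 0.1059
[0.6436 0.1434 0.06  ] fix -0.0204 0.1053
pred mouth -0.0595 0.0485 [231. 573.]
pred mouth -0.0205 0.0485 [388. 572.]
pred mouth -0.0595 0.10149999999999999 [221. 467.]
pred mouth -0.0205 0.10149999999999999 [374. 466.]
```

```bash
python3 -m creep '{"jaw":[1,1,1,1,1,1,1,1,1,1],"translation":[[0,0,-0.002],[0.01,0,0],[0.01,0,0],[0.01,0,0],[0.004,0,0],[0,0,0],[0,0,0],[0,0,0],[0,0,0],[0,0,0]],"roll":[0,0,0,0,0,0,0,0,0,0]}' 30
python3 -c "
from h import *
cam('top')
go([.6211,.1169,.11],-5.9)
c=cam('side');crop(c,340,180,60,50,13,'pics/side11.png')
"
```

```text
time_s: 18.05
tcp_pos: [0.6207, 0.1149, 0.1173]
eef_rot: [-55.8, 90.0, 28.1]
contact_force: [-0.7, 0.9, -1.5]
gripper_width: 0.0135
tcp [0.6206 0.1149 0.1173] jaw 173.95 roll -0.0027 shift0 [ 0.0073 -0.0002  0.0021] shift after roll [ 0.0073 -0.0003  0.0021] j6 -34.2
   new jaw 174.1 tilt [ 4.e-04  2.e-04 -1.e+00]
```

View pics/side11.png

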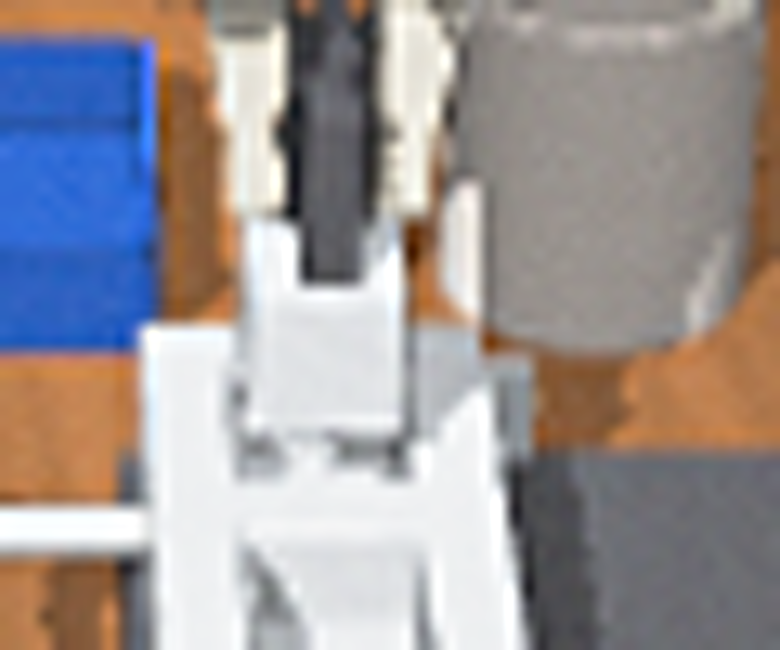

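```bash
python3 -m creep '{"jaw":[1,1,1,1,1,1,1,1,1,1],"translation":[[0.002,0,0],[0.002,0,0],[0.002,0,0],[0.002,0,0],[0.001,0,0],[0,0,0],[0,0,0],[0,0,0],[0,0,0],[0,0,0]],"roll":[0,0,0,0,0,0,0,0,0,0]}' 30
python3 -c "
from h import *
cam('top')
go([.6211,.1169,.11],-5.9)
c=cam('side');crop(c,340,180,60,50,13,'pics/side12.png')
"
```

```text
time_s: 19.15
tcp_pos: [0.6206, 0.1148, 0.108]
eef_rot: [-48.6, 90.0, 35.4]
contact_force: [-0.5, -0.8, -1.6]
gripper_width: 0.0134
tcp [0.6206 0.1148 0.108 ] jaw 173.95 roll -0.0026 shift0 [-0.002  -0.0003  0.0021] shift after roll [-0.002  -0.0003  0.0021] j6 -34.2
   new jaw 174.1 tilt [ 1.e-04  1.e-04 -1.e+00]
```

View pics/side12.png

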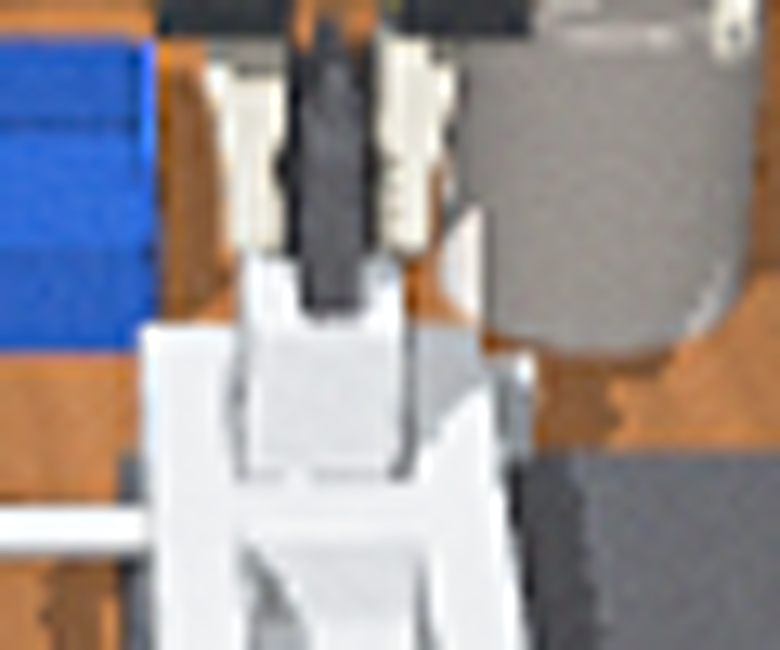

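```bash
python3 -m creep '{"jaw":[1,1,1,1,1,1,1,1,1,1],"translation":[[0,-0.0006,0],[0.002,0,0],[0.002,0,0],[0.002,0,0],[0.002,0,0],[0.002,0,0],[0,0,0],[0,0,0],[0,0,0],[0,0,0]],"roll":[0,0,0,0,0,0,0,0,0,0]}' 30
python3 -c "
from h import *
cam('top')
go([.6211,.1169,.11],-5.9);print(get_state()['contact_force'])
c=cam('side');crop(c,340,180,60,50,13,'pics/side13.png')
"
```

```text
time_s: 20.25
tcp_pos: [0.6231, 0.1181, 0.1031]
eef_rot: [-50.5, 89.5, 33.5]
contact_force: [-11.0, 12.7, 30.5]
gripper_width: 0.0141
tcp [0.6231 0.1181 0.1032] jaw 174.06 roll -0.0007 shift0 [-0.0069  0.0018 -0.0014] shift after roll [-0.0069  0.0018 -0.0014] j6 -34.2
   new jaw 174.1 tilt [ 0.0066  0.0044 -1.    ]
[-11.50279974  12.36949555  28.91260723]
```

View pics/side13.png

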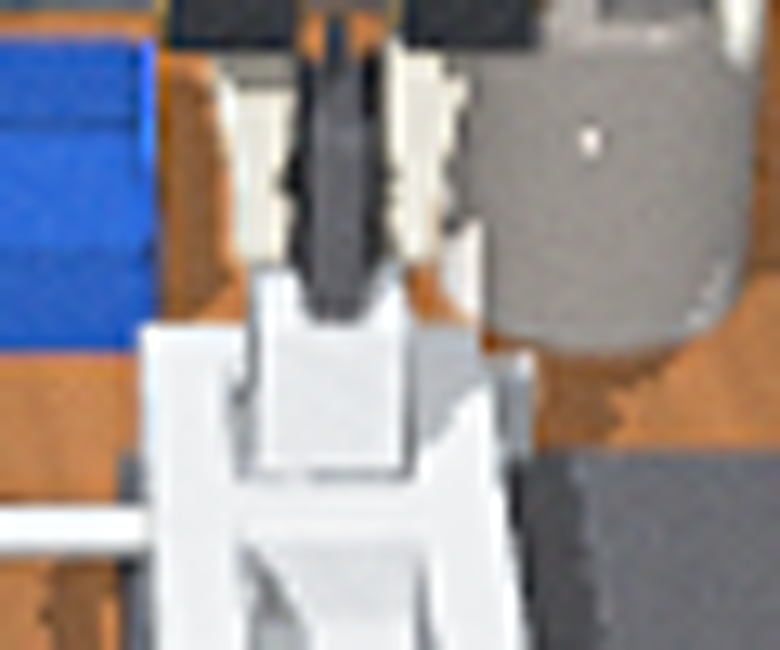

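```bash
python3 -m creep '{"jaw":[1,1,1,1,1,1,1,1,1,1],"translation":[[-0.003,0,0],[-0.003,0,0],[-0.002,0.0002,0.002],[0,0,0],[0,0,0],[0,0,0],[0,0,0],[0,0,0],[0,0,0],[0,0,0]],"roll":[0,0,0,0,0,0,0,0,0,0]}' 30
python3 -c "
from h import *
cam('top')
go([.6211,.1169,.108],-5.9);print(get_state()['contact_force'],get_state()['gripper_width'])
c=cam('side');crop(c,340,180,60,50,13,'pics/side14.png')
"
```

```text
time_s: 21.35
tcp_pos: [0.6211, 0.1167, 0.1059]
eef_rot: [112.4, 90.0, -163.6]
contact_force: [-0.1, -0.1, -1.3]
gripper_width: 0.014
tcp [0.6211 0.1168 0.106 ] jaw 173.95 roll -0.0026 shift0 [-0.002   0.0001  0.0001] shift after roll [-0.002   0.0001  0.0001] j6 -34.4
   new jaw 174.1 tilt [-0. -0. -1.]
[-1.01803054 -0.23858289 -1.04828545] 0.013399959805093198
```

View pics/side14.png

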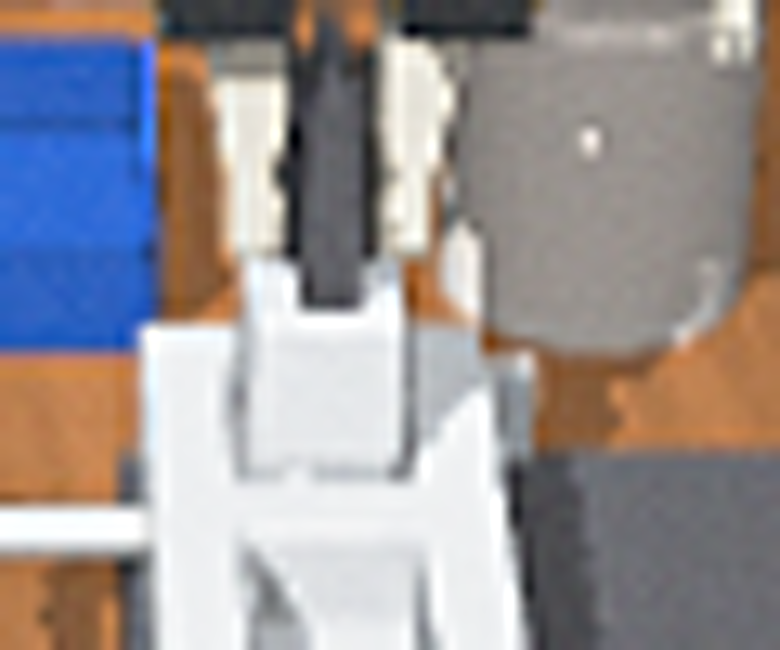

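```bash
python3 -m creep '{"jaw":[1,1,1,1,1,1,1,1,1,1],"translation":[[0.002,0,0],[0.002,0,0],[0.002,0,0],[0.002,0,0],[0,0,0],[0,0,0],[0,0,0],[0,0,0],[0,0,0],[0,0,0]],"roll":[0,0,0,0,0,0,0,0,0,0]}' 30
python3 -c "
from h import *
cam('top')
go([.6211,.1169,.098],-5.9);print(get_state()['contact_force'],get_state()['moment'],get_state()['gripper_width'])
"
```

```text
time_s: 22.45
tcp_pos: [0.6225, 0.1189, 0.1017]
eef_rot: [-53.5, 89.7, 30.5]
contact_force: [-8.2, 8.2, 21.5]
gripper_width: 0.0138
tcp [0.6225 0.1189 0.1017] jaw 174.03 roll -0.0013 shift0 [ 0.0037  0.0012 -0.0021] shift after roll [ 0.0037  0.0012 -0.0021] j6 -34.4
   new jaw 174.1 tilt [ 0.0046  0.0027 -1.    ]
[-8.31404314  7.65504707 20.83453607] [ 2.66028188  3.45060305 -0.21026148] 0.01381318685205167
```

```bash
python3 -m creep '{"jaw":[1,1,1,1,1,1,1,1,1,1],"translation":[[-0.003,0,0],[-0.003,0,0],[0,-0.0003,0.002],[0.002,0,0],[0.002,0,0],[0.002,0,0],[0.001,0,0],[0,0,0],[0,0,0],[0,0,0]],"roll":[0,0,0,0,0,0,0,0,0,0]}' 30
python3 -c "
from h import *
cam('top')
go([.6211,.1189,.098],-5.9);print(get_state()['contact_force'],get_state()['moment'],get_state()['gripper_width'])
c=cam('side');crop(c,340,180,60,50,13,'pics/side15.png')
"
```

```text
time_s: 23.5
tcp_pos: [0.6227, 0.1205, 0.0998]
eef_rot: [-51.1, 89.8, 32.9]
contact_force: [-8.2, 7.7, 20.8]
gripper_width: 0.014
tcp [0.6226 0.1205 0.0998] jaw 174.01 roll -0.0016 shift0 [ 0.0018  0.0014 -0.0018] shift after roll [ 0.0018  0.0014 -0.0018] j6 -34.5
   new jaw 174.1 tilt [ 0.0033  0.0021 -1.    ]
[-8.12087576  8.50184308 20.49376517] [ 2.721526    3.51804299 -0.20899904] 0.013914864387767997
```

View pics/side15.png

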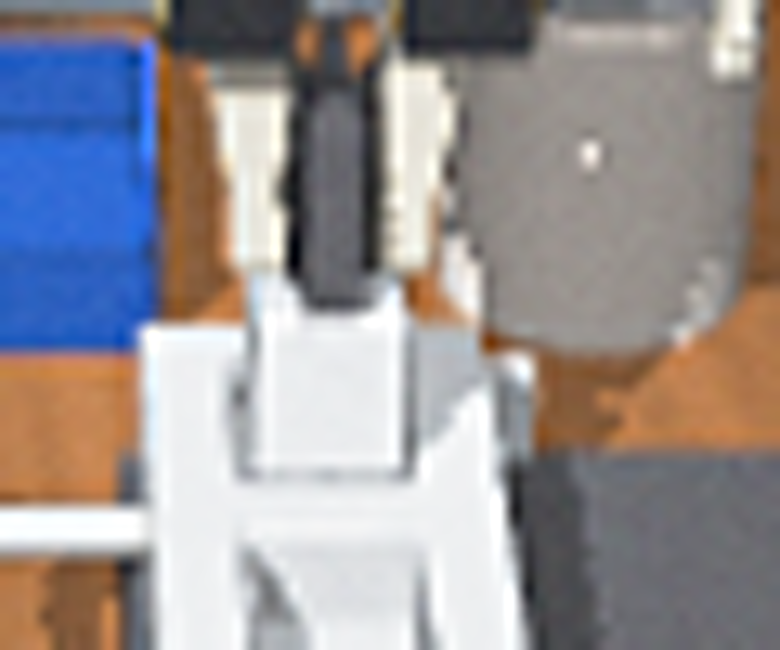

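```bash
python3 -m creep '{"jaw":[1,1,1,1,1,1,1,1,1,1],"translation":[[-0.001,0,0],[0,0.001,0.001],[0,0.001,0.001],[0,0,0],[0,0,0],[0,0,0],[0,0,0],[0,0,0],[0,0,0],[0,0,0]],"roll":[0,0,0,0,0,0,0,0,0,0]}' 30
python3 -c "
from h import *
cam('top')
go([.6211,.1209,.098],-5.9);print(get_state()['contact_force'],get_state()['moment'],get_state()['gripper_width'])
"
```

```text
time_s: 24.6
tcp_pos: [0.6219, 0.1211, 0.0999]
eef_rot: [-81.2, 89.8, 2.8]
contact_force: [0.2, -0.2, 9.8]
gripper_width: 0.014
tcp [0.6219 0.1211 0.0999] jaw 174.01 roll -0.0016 shift0 [ 0.0018  0.0008 -0.0003] shift after roll [ 0.0018  0.0008 -0.0003] j6 -34.8
   new jaw 174.1 tilt [ 4.e-03  2.e-04 -1.e+00]
[-0.0275397  -0.36415217 10.57610496] [-0.31879434 -0.10062114  0.0221116 ] 0.014022002918520947
```

```bash
python3 -m creep '{"jaw":[1,1,1,1,1,1,1,1,1,1],"translation":[[0.001,0,0],[0.001,0,0],[0.001,0,0],[0,0,0],[0,0,0],[0,0,0],[0,0,0],[0,0,0],[0,0,0],[0,0,0]],"roll":[0,0,0,0,0,0,0,0,0,0]}' 30
python3 -c "
from h import *
cam('top')
go([.6211,.1209,.095],-5.9);print(get_state()['contact_force'],get_state()['moment'],get_state()['gripper_width'])
c=cam('side');crop(c,340,180,60,50,13,'pics/side16.png')
"
```

```text
time_s: 25.65
tcp_pos: [0.6223, 0.1227, 0.0982]
eef_rot: [-62.4, 89.6, 21.7]
contact_force: [-4.0, 5.5, 19.2]
gripper_width: 0.0141
tcp [0.6222 0.1227 0.0983] jaw 174.04 roll -0.0011 shift0 [ 0.0032  0.001  -0.0019] shift after roll [ 0.0032  0.001  -0.0019] j6 -34.8
   new jaw 174.1 tilt [ 0.0057  0.0023 -1.    ]
[-5.24334944  5.19959863 19.86394569] [ 1.97248106  1.83247692 -0.15768229] 0.013531677843976594
```

View pics/side16.png

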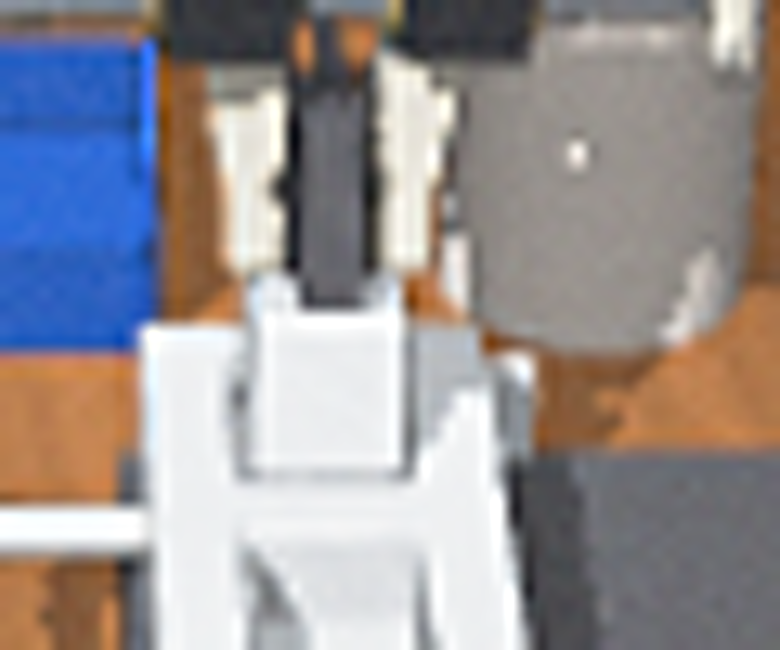

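```bash
python3 -m creep '{"jaw":[1,1,1,1,1,1,1,1,1,1],"translation":[[-0.002,0,0],[0,0,0.001],[0,0,0.001],[0,0,0.001],[0,0,0.001],[0,0,0],[0,0,0],[0,0,0],[0,0,0],[0,0,0]],"roll":[0,0,0,0,0,0,0,0,0,0]}' 30
python3 -c "
from h import *
cam('top')
go([.6211,.1209,.095],-5.9);print(get_state()['contact_force'],get_state()['moment'],get_state()['gripper_width'])
c=cam('side');crop(c,340,180,60,50,13,'pics/side17.png')
"
```

```text
time_s: 26.75
tcp_pos: [0.6214, 0.1242, 0.098]
eef_rot: [-116.3, 89.9, -32.4]
contact_force: [0.1, -2.2, 8.6]
gripper_width: 0.0142
tcp [0.6214 0.1242 0.098 ] jaw 173.99 roll -0.002 shift0 [ 0.003  -0.     -0.0033] shift after roll [ 0.003  -0.     -0.0033] j6 -35.1
   new jaw 174.1 tilt [ 0.0018 -0.0011 -1.    ]
[ 0.55788423 -1.94453188  9.21420493] [-1.10059093 -0.12620884  0.01233191] 0.014115228556875446
```

View pics/side17.png

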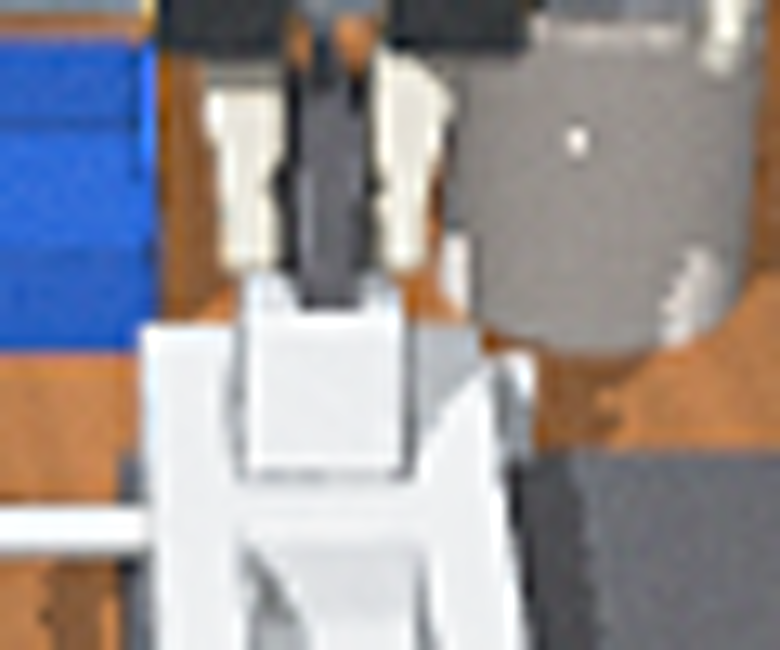

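```bash
python3 -m creep '{"jaw":[1,1,1,1,1,1,1,1,1,1],"translation":[[-0.005,0,0],[-0.005,0,0],[-0.005,0,0],[-0.005,0,0],[-0.005,0,0],[0,0,0],[0,0,0],[0,0,0],[0,0,0],[0,0,0]],"roll":[0,0,0,0,0,0,0,0,0,0]}' 30
python3 -c "
from h import *
cam('top')
go([.6211,.1169,.095],-5.9)
c=cam('side');crop(c,340,170,60,60,12,'pics/side18.png')
c=cam('top');crop(c,225,90,140,120,5,'pics/top18.png')
"
```

```text
time_s: 27.85
tcp_pos: [0.6202, 0.1249, 0.1217]
eef_rot: [115.5, 90.0, -160.5]
contact_force: [-0.4, -0.1, -1.3]
gripper_width: 0.0141
tcp [0.6202 0.1249 0.1218] jaw 173.95 roll -0.0026 shift0 [ 0.0268 -0.0017 -0.0078] shift after roll [ 0.0268 -0.0017 -0.0078] j6 -35.1
   new jaw 174.1 tilt [-3.e-04 -2.e-04 -1.e+00]
```

View pics/side18.png

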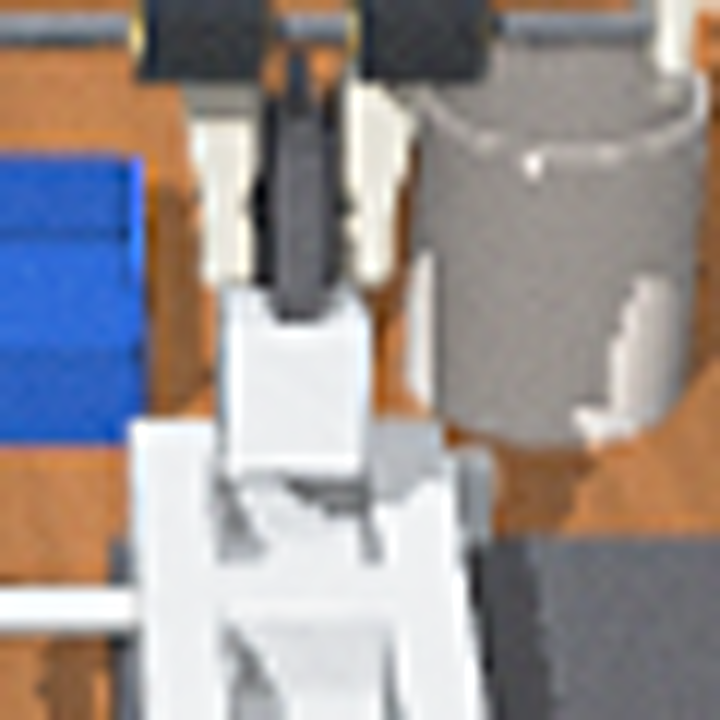

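View pics/top18.png

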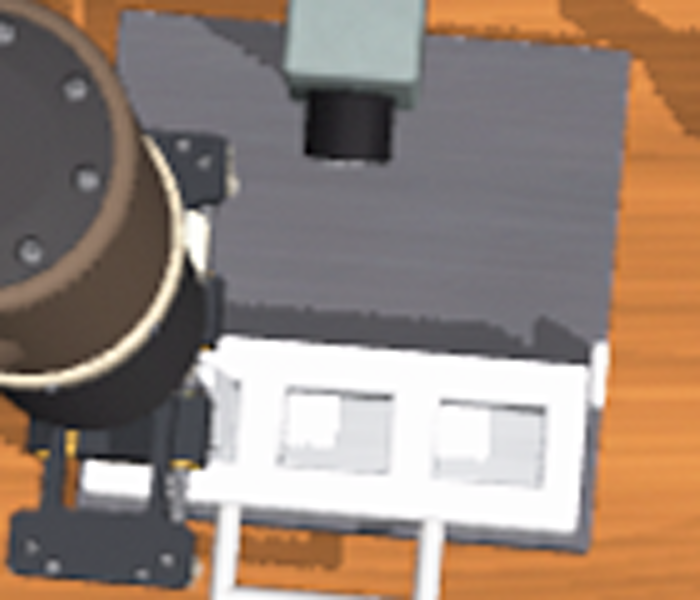

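```bash
python3 -c "
from h import *
go([.50,.19,.15],-5.9)"
python3 -m creep '{"jaw":[1,1,1,1,1,1,1,1,1,1],"translation":[[-0.028,0,0],[0,0.02,0.01],[0,0.02,0.01],[0,0.02,0.01],[0,0.02,0.01],[0,0.02,0.01],[0,0.02,0.01],[0,0.0,0],[0,0,0],[0,0,0]],"roll":[0,0,0,0,0,0,0,0,0,0]}' 30
python3 -c "
from h import *
cam('top')
go([.50,.195,.05],-5.9)"
```

```text
tcp [0.6203 0.1249 0.1219] jaw 173.95 roll -0.0026 shift0 [-0.0281  0.1265  0.0521] shift after roll [-0.0281  0.1263  0.0524] j6 -35.1
   new jaw 174.1 tilt [-1.e-04 -1.e-04 -1.e+00]
time_s: 29.0
tcp_pos: [0.5078, 0.1971, 0.1501]
eef_rot: [-73.2, 90.0, 10.7]
contact_force: [-0.3, -0.9, -1.2]
gripper_width: 0.0141
tcp [0.5078 0.197  0.15  ] jaw 173.93 roll -0.0031 shift0 [ 0.1     0.0076 -0.0028] shift after roll [ 0.1     0.0076 -0.0028] j6 -47.9
   new jaw 174.1 tilt [ 2.e-04 -0.e+00 -1.e+00]
```

Lower to the table, press lightly to level it, and open.

```bash
python3 -m creep '{"jaw":[1,1,1,1,1,1,1,1,1,1],"translation":[[0.02,0,0],[0.03,0,0],[0.03,0,0],[0.015,0,0],[0.005,0,0],[0.003,0,0],[0.002,0,0],[0,0,0],[0,0,0],[0,0,0]],"roll":[0,0,0,0,0,0,0,0,0,0]}' 30
python3 -c "
from h import *
cam('top')
go([.50,.195,.05],-5.9);print(get_state()['contact_force'])
c=cam('side');crop(c,270,150,100,80,7,'pics/side19.png')"
```

```text
time_s: 30.05
tcp_pos: [0.5076, 0.1965, 0.0472]
eef_rot: [-125.0, 90.0, -41.0]
contact_force: [-5.2, -4.9, 12.2]
gripper_width: 0.0143
tcp [0.5076 0.1965 0.0472] jaw 173.96 roll -0.0024 shift0 [-0.0028  0.0074 -0.0023] shift after roll [-0.0028  0.0074 -0.0023] j6 -47.9
   new jaw 174.1 tilt [ 7.e-04 -5.e-04 -1.e+00]
[-5.46137028 -4.23291739 12.16984095]
```

View pics/side19.png

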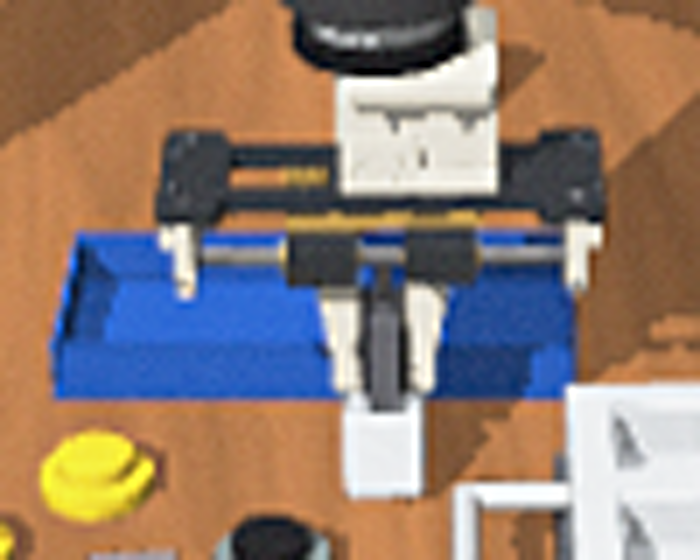

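```bash
python3 -m creep '{"jaw":[1,1,1,0.7,0.6,0.5,0.4,0.2,0,0],"translation":[[0.001,0,0],[0.001,0,0],[0,0,0],[0,0,0],[0,0,0],[0,0,0],[0,0,0],[0,0,0],[0,0,0],[-0.01,0,0]],"roll":[0,0,0,0,0,0,0,0,0,0]}' 30
python3 -m creep '{"jaw":[0,0,0,0,0,0,0,0,0,0],"translation":[[-0.04,0,0],[-0.05,0,0],[-0.05,0,0],[-0.05,0,0],[0,0,-0.05],[0,0,-0.05],[0,0,-0.05],[0,0,-0.05],[0,0,-0.05],[0,0,0]],"roll":[0,0,0,0,0,0,0,0,0,0]}' 30
python3 -c "
from h import *
s=cam('side');t=cam('top')
go([.50,.195,.05],-5.9)
crop(s,270,130,150,140,5,'pics/side20.png')
crop(t,160,90,200,150,4,'pics/top20.png')"
```

```text
time_s: 31.15
tcp_pos: [0.5065, 0.1966, 0.052]
eef_rot: [133.7, 89.8, -142.4]
contact_force: [-0.2, -0.2, 1.2]
gripper_width: 0.0425
time_s: 32.15
tcp_pos: [0.4795, -0.0559, 0.2438]
eef_rot: [-142.3, 90.0, -58.6]
contact_force: [-0.2, 0.7, -0.3]
gripper_width: 0.0437
tcp [ 0.4807 -0.0526  0.2437] jaw 173.78 roll -0.0056 shift0 [0.1937 0.0078 0.2482] shift after roll [0.1937 0.0064 0.2482] j6 -23.3
   new jaw 174.1 tilt [ 8.e-04  2.e-04 -1.e+00]
```

View pics/side20.png

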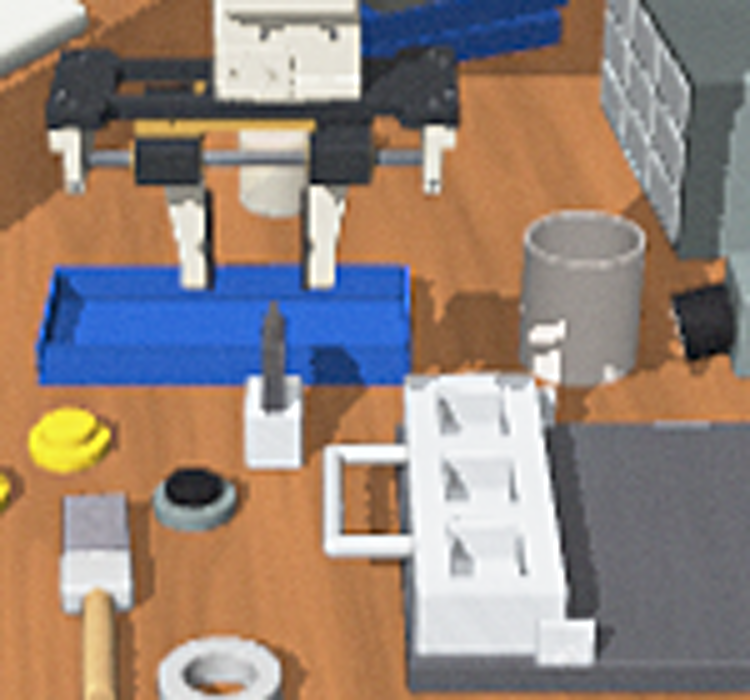

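View pics/top20.png

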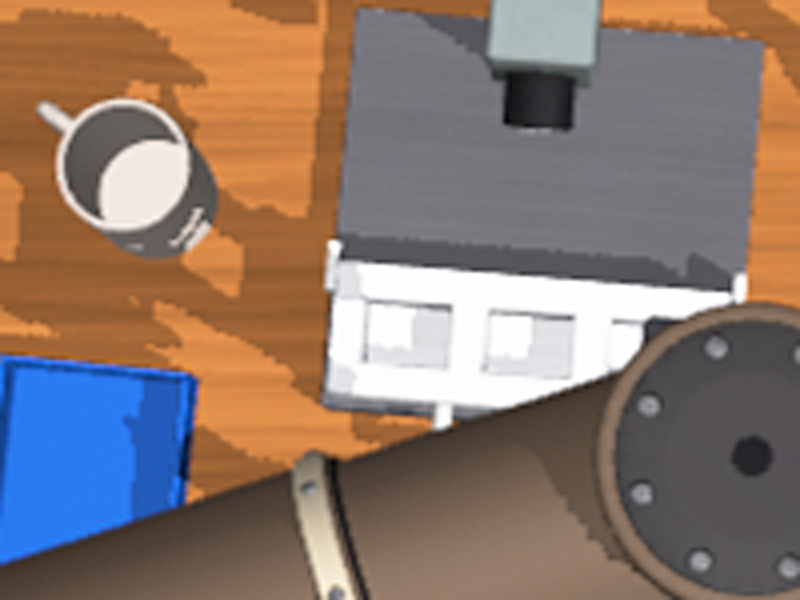

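```bash
python3 -m creep '{"jaw":[0,0,0,0,0,0,0,0,0,0],"translation":[[0,0,-0.04],[0,0,-0.04],[0,0,-0.04],[0,0,-0.04],[0,0,-0.04],[0,0,0],[0,0,0],[0,0,0],[0,0,0],[0,0,0]],"roll":[0,0,0,0,0,0,0,0,0,0]}' 30
python3 -c "
from h import *
s=cam('side');t=cam('top')
go([.50,.195,.05],-5.9)
crop(t,225,140,110,65,7,'pics/top21a.png')
crop(t,200,175,70,60,11,'pics/top21b.png')
crop(t,160,90,200,150,4,'pics/top21.png')"
```

```text
time_s: 33.25
tcp_pos: [0.4603, -0.2492, 0.2432]
eef_rot: [-80.3, 90.0, 3.7]
contact_force: [-0.2, -0.6, 0.4]
gripper_width: 0.044
tcp [ 0.4602 -0.2495  0.2431] jaw 174.03 roll -0.0013 shift0 [0.1931 0.0067 0.4463] shift after roll [0.1931 0.0061 0.4463] j6 1.0
   new jaw 174.1 tilt [ 3.e-04 -0.e+00 -1.e+00]
```

View pics/top21b.png

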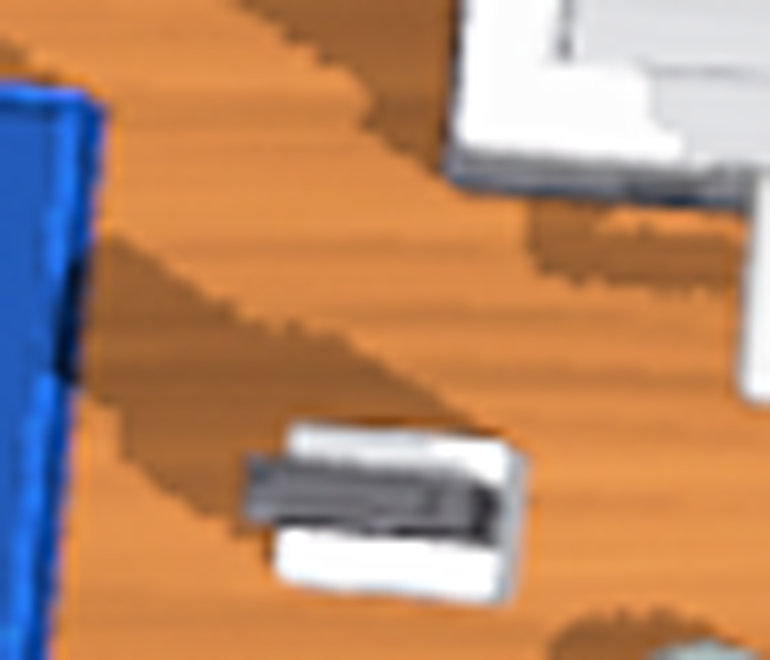

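View pics/top21a.png

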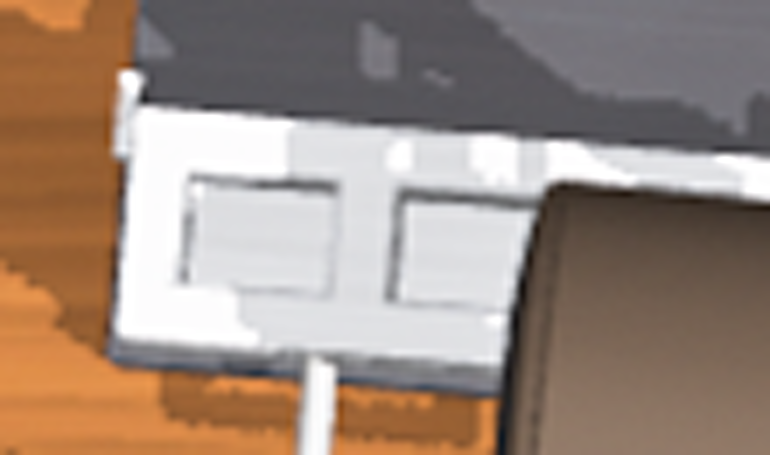

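```bash
python3 - <<'E'
from h import *
t=cam("top")
f=lambda x,y,x0,y0,k:((x+.5)/k-.5+x0,(y+.5)/k-.5+y0)
def q(n,cs,x0,y0,k,z):
    c=np.array([plane(t,*f(x,y,x0,y0,k),z)[:2] for x,y in cs]);l=(c[1]+c[2]-c[0]-c[3])/2;w=(c[2]+c[3]-c[0]-c[1])/2
    print(n,c.mean(0).round(4),"len",np.linalg.norm(l).round(4),"wid",np.linalg.norm(w).round(4),"long",np.degrees(np.arctan2(*l[::-1])).round(1),"x-ax",np.degrees(np.arctan2(*(-w)[::-1])).round(1))
q("nest0",[(188,180),(338,184),(332,296),(182,288)],225,140,7,.06)
q("block",[(138,104),(None) or (138,104),(118,340),(118,340)],225,140,7,.06)
q("foot",[(290,425),(512,440),(497,600),(275,580)],200,175,11,.04)
im=t["image"].astype(int);g=im.max(2);sat=g-im.min(2)
sub=np.zeros(g.shape,np.uint8);sub[210:232,222:250]=((g>200)&(sat<35))[210:232,222:250]
pts=np.argwhere(sub)[:,::-1].astype(float);w=np.array([plane(t,u,v,.04)[:2] for u,v in pts])*1000
print(len(pts),cv2.minAreaRect(w.astype(np.float32)))
E
```

```text
nest0 [0.619  0.1143] len 0.0524 wid 0.0386 long -93.4 x-ax -3.9
block [0.6252 0.1603] len 0.0 wid 0.0829 long 0.0 x-ax -5.6
foot [0.5053 0.1833] len 0.0501 wid 0.0356 long -95.6 x-ax -6.1
145 ((504.22943115234375, 183.4603729248047), (49.74958419799805, 35.239768981933594), 84.85649108886719)
```

```bash
python3 -m creep '{"jaw":[0,0,0,0,0,0,0,0,0,0],"translation":[[0,0,0.0427],[0,0,0.0427],[0,0,0.0427],[0,0,0.0427],[0,0,0.0427],[0,0,0.0427],[0,0,0.0427],[0,0,0.0427],[0,0,0.0427],[0,0,0.0427]],"roll":[0,0,0,0,0,0,0,0,0,0]}' 40
python3 -m creep '{"jaw":[0,0,0,0,0,0,0,0,0,0],"translation":[[0.02,0,0],[0.03,0,0],[0.03,0,0],[0.02,0,0],[0,0,0],[0,0,0],[0,0,0],[0,0,0],[0,0,0],[0,0,0]],"roll":[0,0,0,0,0,0,0,0,0,0]}' 40
python3 -c "
from h import *
s=cam('side');go([.505,.184,.048],-5.9)"
```

```text
time_s: 34.4
tcp_pos: [0.5046, 0.1764, 0.2433]
eef_rot: [-49.6, 90.0, 34.4]
contact_force: [0.5, -0.1, 0.4]
gripper_width: 0.0435
time_s: 35.4
tcp_pos: [0.505, 0.1745, 0.1436]
eef_rot: [-44.8, 89.9, 39.1]
contact_force: [-0.7, -0.6, -0.0]
gripper_width: 0.0438
tcp [0.505  0.1744 0.1434] jaw 173.95 roll -0.0027 shift0 [0.0954 0.0011 0.0095] shift after roll [0.0954 0.001  0.0095] j6 -46.1
   new jaw 174.1 tilt [ 6.e-04  5.e-04 -1.e+00]
```

```bash
python3 -m creep '{"jaw":[0,0,0,0,0,0,0.5,1,1,1],"translation":[[0,0.001,0.0095],[0.03,0,0],[0.03,0,0],[0.02,0,0],[0.0145,0,0],[0,0,0],[0,0,0],[0,0,0],[0,0,0],[0,0,0]],"roll":[0,0,0,0,0,0,0,0,0,0]}' 40
python3 -m creep '{"jaw":[1,1,1,1,1,1,1,1,1,1],"translation":[[0,0,0],[0,0,0],[0,0,0],[0,0,0],[0,0,0],[0,0,0],[0,0,0],[0,0,0],[0,0,0],[0,0,0]],"roll":[0,0,0,0,0,0,0,0,0,0]}' 40
python3 -c "
from h import *
s=cam('side');go([.505,.184,.048],-5.9);go([.6207,.1154,.128],-5.9)"
```

```text
time_s: 36.45
tcp_pos: [0.5052, 0.1842, 0.0492]
eef_rot: [-44.6, 89.9, 39.3]
contact_force: [-0.1, -0.4, 0.2]
gripper_width: 0.017
time_s: 37.45
tcp_pos: [0.5052, 0.184, 0.049]
eef_rot: [-57.9, 90.0, 26.1]
contact_force: [-1.2, -0.1, 5.4]
gripper_width: 0.0137
tcp [0.5052 0.1841 0.049 ] jaw 173.96 roll -0.0024 shift0 [ 0.001   0.0001 -0.0001] shift after roll [ 0.001   0.0001 -0.0001] j6 -47.0
   new jaw 174.1 tilt [ 7.e-04  3.e-04 -1.e+00]
tcp [0.5052 0.1841 0.049 ] jaw 173.96 roll -0.0024 shift0 [-0.079  -0.1222 -0.0561] shift after roll [-0.079  -0.122  -0.0564] j6 -47.0
   new jaw 174.1 tilt [ 7.e-04  3.e-04 -1.e+00]
```

```bash
python3 -m creep '{"jaw":[1,1,1,1,1,1,1,1,1,1],"translation":[[-0.02,0,0],[-0.03,0,0],[-0.03,0,0],[0,-0.0244,-0.0113],[0,-0.0244,-0.0113],[0,-0.0244,-0.0113],[0,-0.0244,-0.0113],[0,-0.0244,-0.0113],[0,0,0],[0,0,0]],"roll":[0,0,0,0,0,0,0,0,0,0]}' 40
python3 -c "
from h import *
s=cam('side');go([.6207,.1154,.118],-5.9)"
```

```text
time_s: 38.5
tcp_pos: [0.6197, 0.1142, 0.1273]
eef_rot: [111.4, 89.9, -164.7]
contact_force: [1.0, -0.2, -1.7]
gripper_width: 0.0141
tcp [0.6194 0.1146 0.1276] jaw 173.9 roll -0.0034 shift0 [ 0.0096 -0.0012  0.0009] shift after roll [ 0.0096 -0.0012  0.0009] j6 -34.3
   new jaw 174.1 tilt [-1.6e-03 -4.0e-04 -1.0e+00]
```

```bash
python3 -m creep '{"jaw":[1,1,1,1,1,1,1,1,1,1],"translation":[[0,-0.0012,0.0009],[0.004,0,0],[0.004,0,0],[0.004,0,0],[0,0,0],[0,0,0],[0,0,0],[0,0,0],[0,0,0],[0,0,0]],"roll":[0,0,0,0,0,0,0,0,0,0]}' 40
python3 -c "
from h import *
t=cam('top');s=cam('side');go([.6207,.1154,.115],-5.9)
crop(s,340,180,60,50,13,'pics/side22.png')
crop(t,225,110,100,90,8,'pics/top22.png')"
```

```text
time_s: 39.55
tcp_pos: [0.6216, 0.1156, 0.1166]
eef_rot: [-64.2, 90.0, 19.7]
contact_force: [-0.4, -0.7, -2.3]
gripper_width: 0.0138
tcp [0.6215 0.1156 0.1165] jaw 173.94 roll -0.0027 shift0 [ 0.0015  0.0008 -0.0003] shift after roll [ 0.0015  0.0008 -0.0003] j6 -34.3
   new jaw 174.1 tilt [ 0.  0. -1.]
```

View pics/side22.png

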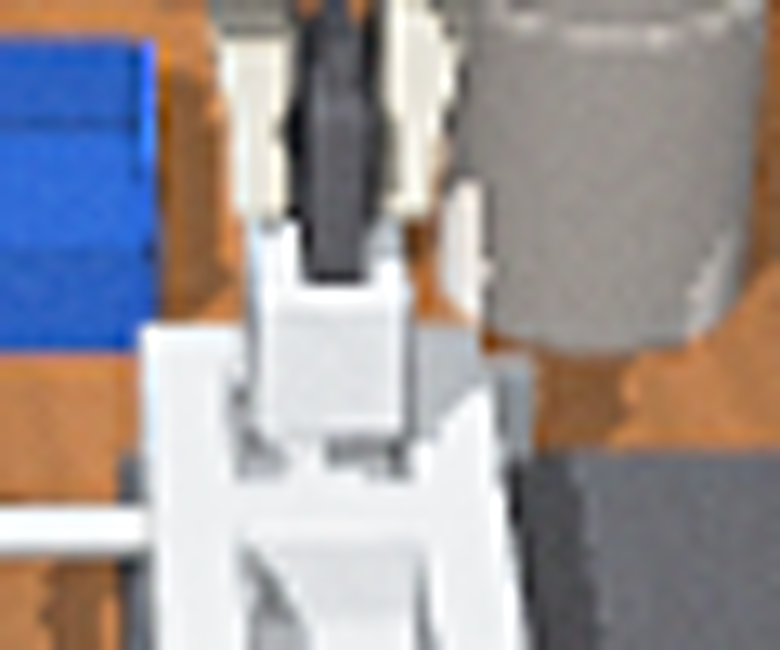

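View pics/top22.png

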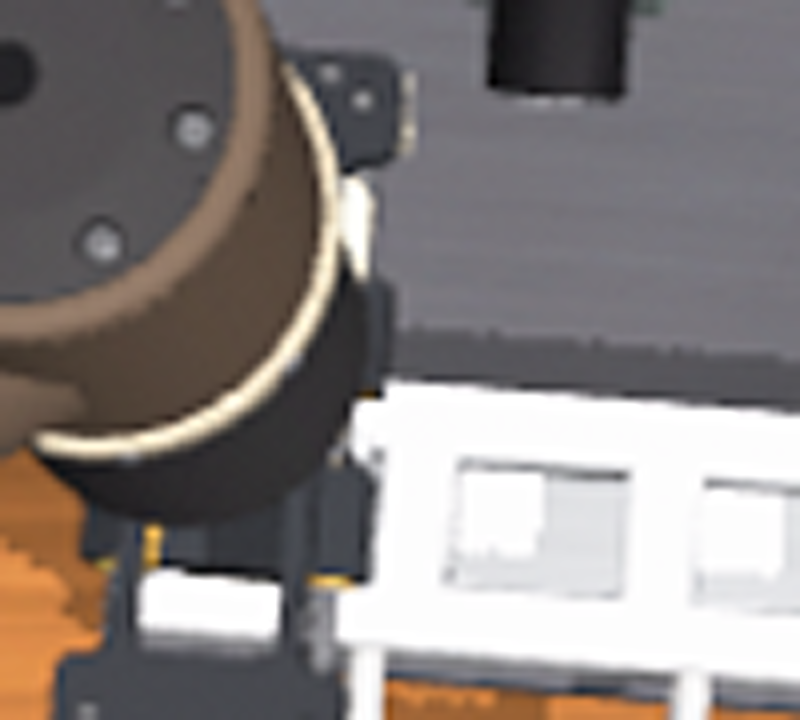

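```bash
python3 -m creep '{"jaw":[1,1,1,1,1,1,1,1,1,1],"translation":[[0.003,0.0004,0],[0.002,0,0],[0.001,0,0],[0,0,0],[0,0,0],[0,0,0],[0,0,0],[0,0,0],[0,0,0],[0,0,0]],"roll":[0,0,0,0,0,0,0,0,0,0]}' 40
python3 -c "
from h import *
s=cam('side');go([.6207,.1154,.115],-5.9);print(get_state()['contact_force'])
crop(s,340,180,60,50,13,'pics/side23.png')"
```

```text
time_s: 40.65
tcp_pos: [0.6211, 0.1157, 0.1105]
eef_rot: [-6.7, 90.0, 77.3]
contact_force: [-0.2, 1.2, -1.6]
gripper_width: 0.0136
tcp [0.6211 0.1157 0.1105] jaw 173.95 roll -0.0026 shift0 [-0.0045  0.0004 -0.0003] shift after roll [-0.0045  0.0004 -0.0003] j6 -34.3
   new jaw 174.1 tilt [ 1.e-04  0.e+00 -1.e+00]
[-0.26223917  0.05121053 -1.65533046]
```

View pics/side23.png

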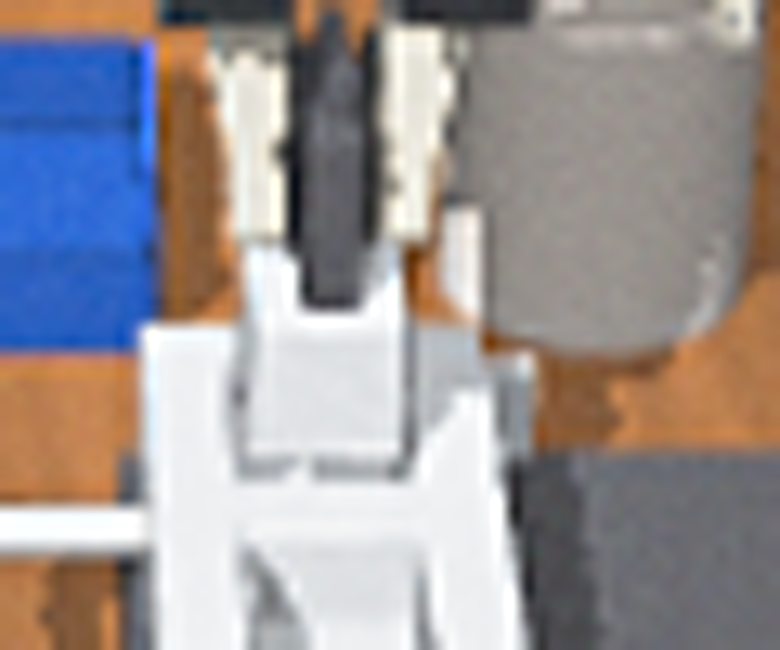

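```bash
python3 -m creep '{"jaw":[1,1,1,1,1,1,1,1,1,1],"translation":[[0.001,0,0],[0.001,0,0],[0.001,0,0],[0.001,0,0],[0.001,0,0],[0,0,0],[0,0,0],[0,0,0],[0,0,0],[0,0,0]],"roll":[0,0,0,0,0,0,0,0,0,0]}' 40
python3 -c "
from h import *
s=cam('side');go([.6207,.1154,.1055],-5.9);print(get_state()['contact_force'],get_state()['moment'])
crop(s,340,180,60,50,13,'pics/side24.png')"
```

```text
time_s: 41.7
tcp_pos: [0.6211, 0.1157, 0.1055]
eef_rot: [-60.1, 90.0, 23.9]
contact_force: [-0.1, 0.3, -1.6]
gripper_width: 0.0141
tcp [0.6212 0.1157 0.1055] jaw 173.95 roll -0.0026 shift0 [ 0.      0.0004 -0.0003] shift after roll [ 0.      0.0004 -0.0003] j6 -34.3
   new jaw 174.1 tilt [ 1.e-04  0.e+00 -1.e+00]
[-0.99158586 -0.26962757 -1.19116994] [ 0.04880382 -0.03619591  0.00698188]
```

View pics/side24.png

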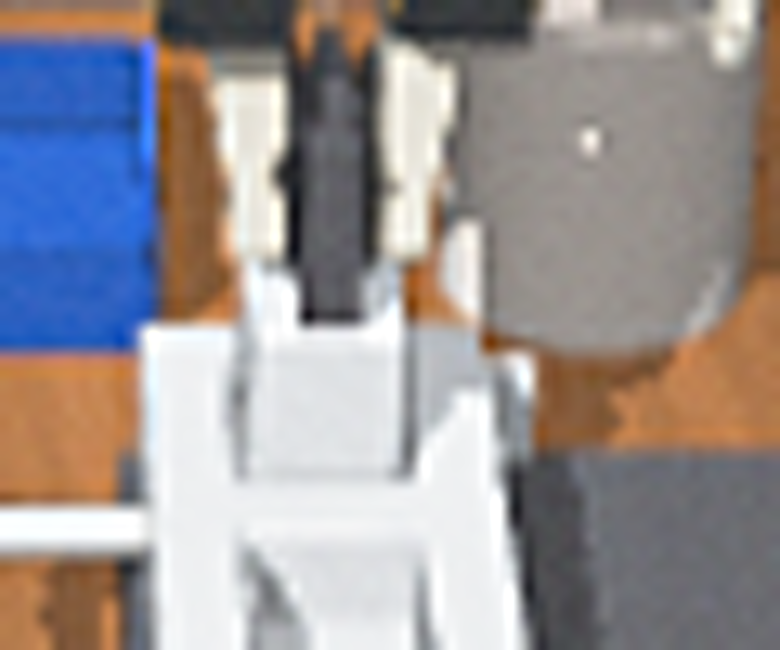

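```bash
python3 -m creep '{"jaw":[1,1,1,1,1,1,1,1,1,1],"translation":[[0.001,0,0],[0.001,0,0],[0.001,0,0],[0.001,0,0],[0.001,0,0],[0.001,0,0],[0.001,0,0],[0,0,0],[0,0,0],[0,0,0]],"roll":[0,0,0,0,0,0,0,0,0,0]}' 40
python3 -c "
from h import *
s=cam('side');go([.6207,.1154,.0985],-5.9);print(get_state()['contact_force'],get_state()['moment'])
crop(s,340,180,60,50,13,'pics/side25.png')"
```

```text
time_s: 42.75
tcp_pos: [0.6212, 0.1157, 0.0985]
eef_rot: [-60.4, 90.0, 23.6]
contact_force: [0.4, 0.0, -1.7]
gripper_width: 0.014
tcp [0.6212 0.1157 0.0985] jaw 173.95 roll -0.0026 shift0 [ 0.      0.0005 -0.0004] shift after roll [ 0.      0.0005 -0.0004] j6 -34.3
   new jaw 174.1 tilt [ 2.e-04  0.e+00 -1.e+00]
[ 0.11410583 -0.4490257  -2.56560174] [ 0.04508913 -0.05459394 -0.00172621]
```

View pics/side25.png

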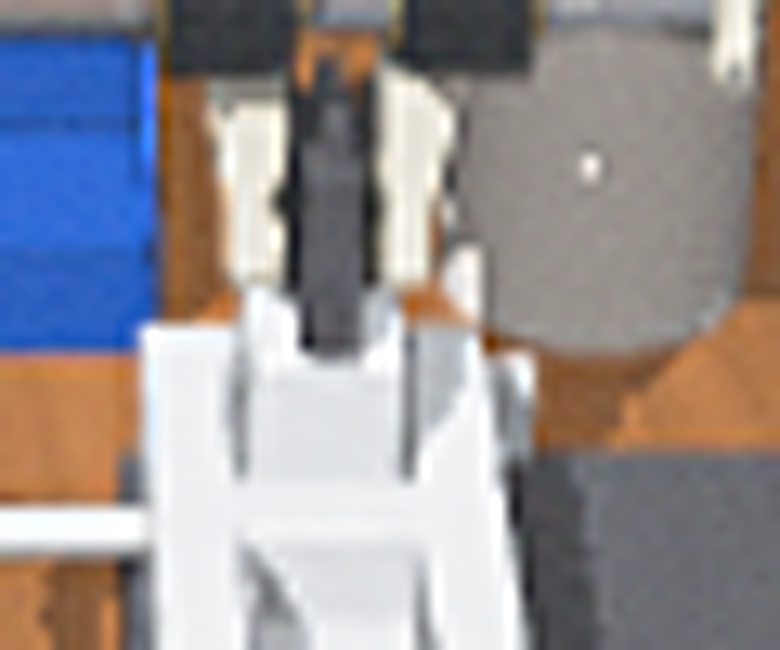

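```bash
python3 -m creep '{"jaw":[1,1,1,1,1,1,1,1,1,1],"translation":[[0.002,0,0],[0.002,0,0],[0.002,0,0],[0.002,0,0],[0.002,0,0],[0.002,0,0],[0.001,0,0],[0.001,0,0],[0.001,0,0],[0,0,0]],"roll":[0,0,0,0,0,0,0,0,0,0]}' 40
python3 -c "
from h import *
s=cam('side');go([.6207,.1154,.0985],-5.9);print(get_state()['contact_force'],get_state()['moment'])"
```

```text
time_s: 43.8
tcp_pos: [0.6212, 0.1156, 0.084]
eef_rot: [-94.2, 90.0, -10.2]
contact_force: [-2.4, -0.3, 3.0]
gripper_width: 0.0139
tcp [0.6212 0.1156 0.084 ] jaw 173.96 roll -0.0025 shift0 [-0.0145  0.0005 -0.0003] shift after roll [-0.0145  0.0005 -0.0003] j6 -34.3
   new jaw 174.1 tilt [ 4.e-04  0.e+00 -1.e+00]
[-1.72376593 -0.42171168  3.63133481] [-0.03266223  0.63727352  0.02048089]
```

```bash
python3 -m creep '{"jaw":[0.7,0.5,0.3,0.1,0,0,0,0,0,0],"translation":[[0,0,0],[0,0,0],[0,0,0],[0,0,0],[0,0,0],[-0.01,0,0],[-0.03,0,0],[-0.04,0,0],[-0.04,0,0],[-0.045,0,0]],"roll":[0,0,0,0,0,0,0,0,0,0]}' 40
python3 -m creep '{"jaw":[0,0,0,0,0,0,0,0,0,0],"translation":[[0,0.01,-0.02],[0,0.01,-0.02],[0,0.01,-0.02],[0,0.01,-0.02],[0,0.01,-0.02],[0,0.01,-0.02],[0,0.01,-0.02],[0,0.01,-0.02],[0,0,0],[0,0,0]],"roll":[0,0,0,0,0,0,0,0,0,0]}' 40
python3 -c "
from h import *
s=cam('side');t=cam('top');go([.56,-.284,.25],23)
crop(s,285,150,150,230,3,'pics/side26.png')
crop(t,210,90,300,180,2.6,'pics/top26.png')
crop(t,385,160,120,115,5,'pics/top26b.png')"
```

```text
time_s: 44.85
tcp_pos: [0.6206, 0.1154, 0.2504]
eef_rot: [118.9, 90.0, -157.2]
contact_force: [1.5, 0.8, -0.4]
gripper_width: 0.0437
time_s: 45.85
tcp_pos: [0.5245, -0.0359, 0.2488]
eef_rot: [-72.1, 90.0, 11.8]
contact_force: [0.9, 0.2, -0.3]
gripper_width: 0.0434
tcp [ 0.5249 -0.0351  0.2485] jaw 173.94 roll -0.5072 shift0 [-0.0015 -0.0612 -0.2438] shift after roll [-0.0015  0.0649 -0.2428] j6 -23.6
   new jaw -157.0 tilt [ 2.e-04  1.e-04 -1.e+00]
```

View pics/side26.png

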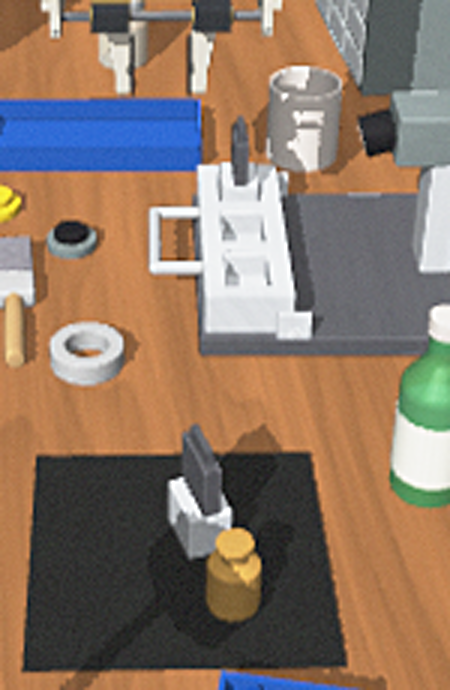

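View pics/top26.png

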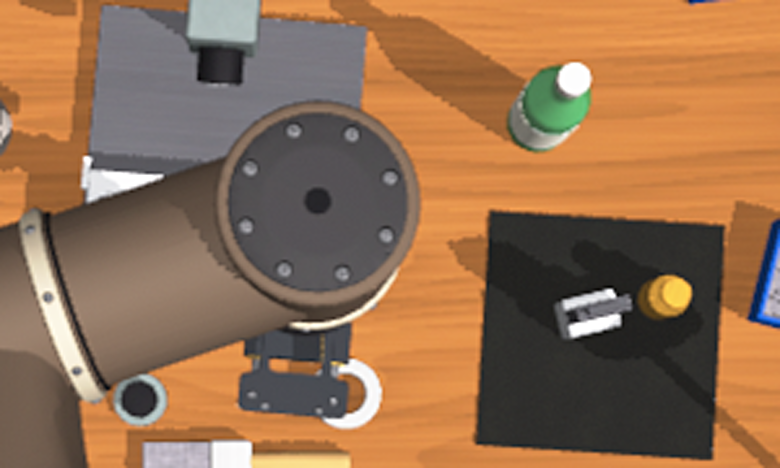

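View pics/top26b.png

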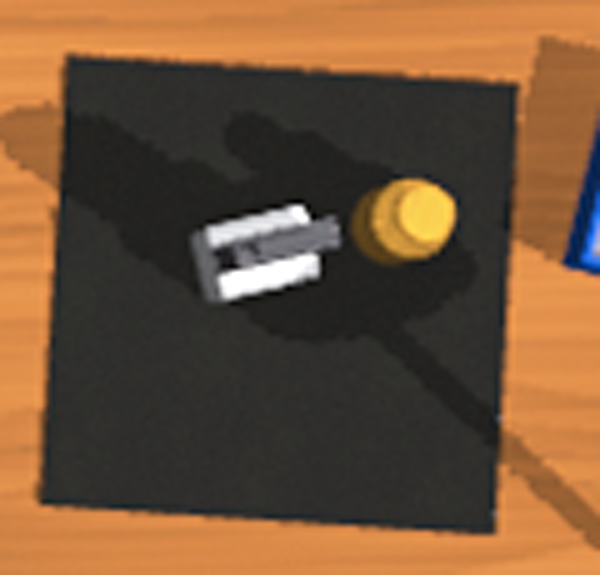

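```bash
python3 - <<'E'
from h import *
t=cam("top")
im=t["image"].astype(int);g=im.max(2);sat=g-im.min(2)
crop(t,420,195,40,35,18,"pics/A.png")
for th in (170,200):
    sub=np.zeros(g.shape,np.uint8);sub[195:230,420:452]=((g>th)&(sat<35))[195:230,420:452]
    pts=np.argwhere(sub)[:,::-1].astype(float);w=np.array([plane(t,u,v,.043)[:2] for u,v in pts])*1000
    print(len(pts),cv2.minAreaRect(w.astype(np.float32)))
f=lambda x,y,x0,y0,k:((x+.5)/k-.5+x0,(y+.5)/k-.5+y0)
w=[plane(t,*f(*p,385,160,5),z) for p,z in(((428,213),.065),((405,222),.065),((390,232),.02))];print(w)
E
```

```text
173 ((523.10791015625, -314.2042236328125), (36.4919548034668, 49.33129119873047), 12.423853874206543)
141 ((523.611328125, -314.0337219238281), (34.225345611572266, 50.13547134399414), 14.243084907531738)
[array([ 0.53863323, -0.38839651,  0.065     ]), array([ 0.53448926, -0.37722655,  0.065     ]), array([ 0.53380128, -0.3826847 ,  0.02      ])]
```

View pics/A.png

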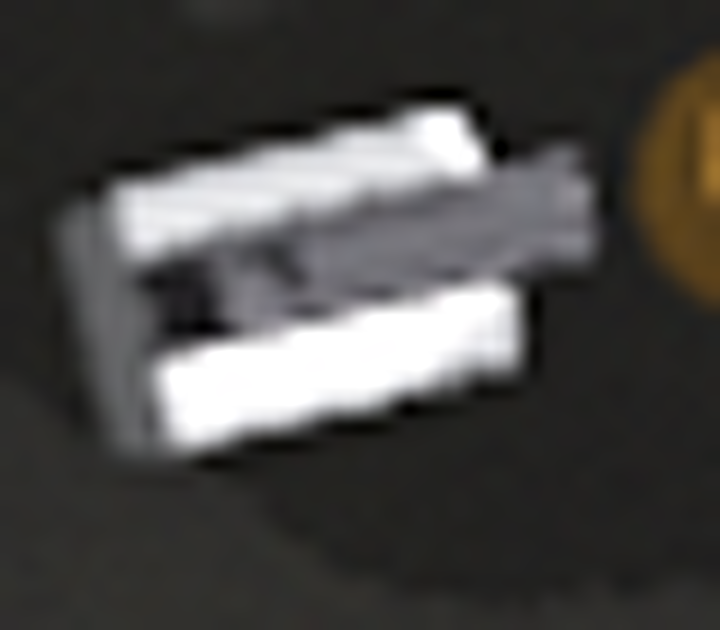

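```bash
python3 -c "
from h import *
go([.5233,-.316,.25],13.6)"
python3 -m creep '{"jaw":[0,0,0,0,0,0,0,0,0,0],"translation":[[0,0,0],[0,0,0],[0,0,0],[0,0.0098,-0.0396],[0,0.0098,-0.0396],[0,0.0098,-0.0396],[0,0.0098,-0.0396],[0,0.0098,-0.0396],[0,0.0098,-0.0396],[0,0.0098,-0.0396]],"roll":[-0.1136,-0.1137,-0.1137,0,0,0,0,0,0,0]}' 40
python3 -c "
from h import *
t=cam('top');go([.5233,-.316,.25],13.6)"
```

```text
tcp [ 0.525  -0.0349  0.2484] jaw 173.96 roll -0.3428 shift0 [-0.0016 -0.0279 -0.2798] shift after roll [-0.0016  0.0677 -0.2729] j6 -23.6
   new jaw -166.4 tilt [-0. -0. -1.]
time_s: 47.0
tcp_pos: [0.523, -0.3219, 0.2481]
eef_rot: [69.2, 90.0, 172.8]
contact_force: [0.9, 0.2, -1.0]
gripper_width: 0.044
tcp [ 0.5226 -0.3266  0.2475] jaw -166.57 roll -0.0029 shift0 [-0.0025 -0.0031  0.0101] shift after roll [-0.0025 -0.0031  0.0101] j6 27.2
   new jaw -166.4 tilt [-0.0017 -0.0014 -1.    ]
```

```bash
python3 -m creep '{"jaw":[0,0,0,0,0,0,0,0,0,0],"translation":[[0,-0.003,0.01],[0.02,0,0],[0.03,0,0],[0.03,0,0],[0.02,0,0],[0,0,0],[0,0,0],[0,0,0],[0,0,0],[0,0,0]],"roll":[-0.003,0,0,0,0,0,0,0,0,0]}' 40
python3 -c "
from h import *
t=cam('top');s=cam('side');go([.5233,-.316,.052],13.6)
crop(s,285,230,125,140,4.5,'pics/side27.png')"
```

```text
time_s: 48.05
tcp_pos: [0.5238, -0.3102, 0.1495]
eef_rot: [-117.9, 89.9, -14.3]
contact_force: [-0.4, -0.5, 0.3]
gripper_width: 0.0436
tcp [ 0.5234 -0.3102  0.1491] jaw -166.35 roll 0.0009 shift0 [ 0.0971  0.0016 -0.0055] shift after roll [ 0.0971  0.0016 -0.0055] j6 25.9
   new jaw -166.4 tilt [ 1.e-03 -3.e-04 -1.e+00]
```

View pics/side27.png

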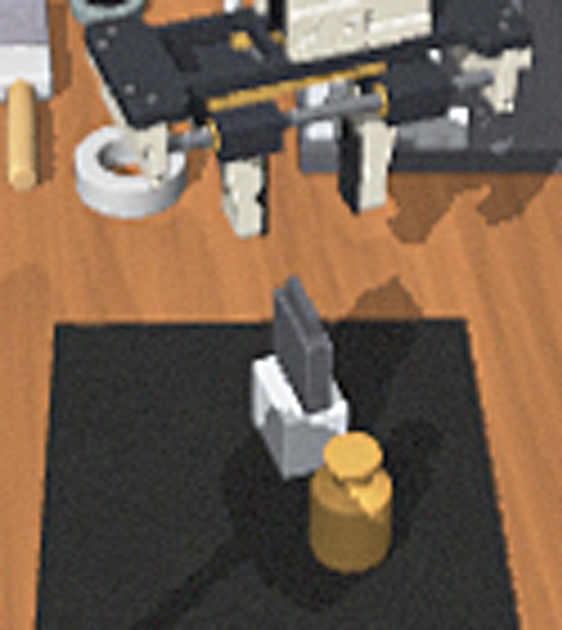

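```bash
python3 -m creep '{"jaw":[0,0,0,0,0,0,0,0.5,1,1],"translation":[[0,0.0015,-0.0055],[0.02,0,0],[0.03,0,0],[0.02,0,0],[0.015,0,0],[0.012,0,0],[0,0,0],[0,0,0],[0,0,0],[0,0,0]],"roll":[0,0,0,0,0,0,0,0,0,0]}' 40
python3 -m creep '{"jaw":[1,1,1,1,1,1,1,1,1,1],"translation":[[0,0,0],[0,0,0],[0,0,0],[0,0,0],[0,0,0],[0,0,0],[0,0,0],[0,0,0],[0,0,0],[0,0,0]],"roll":[0,0,0,0,0,0,0,0,0,0]}' 40
python3 -c "
from h import *
t=cam('top');s=cam('side');go([.5233,-.316,.052],13.6)
crop(s,285,230,125,140,4.5,'pics/side28.png')"
```

```text
time_s: 49.15
tcp_pos: [0.5237, -0.316, 0.0525]
eef_rot: [-120.2, 89.9, -16.6]
contact_force: [0.6, -0.2, -0.4]
gripper_width: 0.0252
time_s: 50.15
tcp_pos: [0.5234, -0.3159, 0.052]
eef_rot: [-130.7, 90.0, -27.0]
contact_force: [-0.4, 0.8, 6.1]
gripper_width: 0.0141
tcp [ 0.5234 -0.3159  0.052 ] jaw -166.33 roll 0.0013 shift0 [ 0.      0.0001 -0.    ] shift after roll [ 0.      0.0001 -0.    ] j6 26.5
   new jaw -166.4 tilt [ 7.e-04 -3.e-04 -1.e+00]
```

View pics/side28.png

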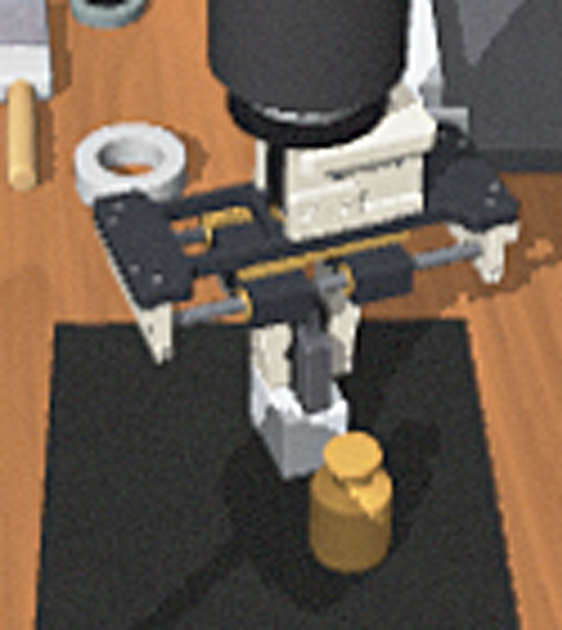

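```bash
python3 -m creep '{"jaw":[1,1,1,1,1,1,1,1,1,1],"translation":[[-0.02,0,0],[-0.04,0,0],[-0.04,0,0],[-0.04,0,0],[-0.02,0,0],[0,0,0],[0,0,0],[0,0,0],[0,0,0],[0,0,0]],"roll":[0,0,0,0,0,0.11,0.12,0.11,0,0]}' 40
python3 -c "
from h import *
t=cam('top');go([.606,-.0336,.2],-5.9)"
```

```text
time_s: 51.25
tcp_pos: [0.5228, -0.3157, 0.2109]
eef_rot: [70.0, 89.9, 154.3]
contact_force: [1.2, -0.5, -2.1]
gripper_width: 0.0139
tcp [ 0.5229 -0.3157  0.211 ] jaw 174.34 roll 0.0043 shift0 [ 0.0111 -0.0549  0.289 ] shift after roll [ 0.0111 -0.0537  0.2892] j6 7.2
   new jaw 174.1 tilt [-7.e-04  3.e-04 -1.e+00]
```

```bash
python3 -m creep '{"jaw":[1,1,1,1,1,1,1,1,1,1],"translation":[[0,-0.0067,0.0361],[0,-0.0067,0.0361],[0,-0.0067,0.0361],[0,-0.0067,0.0361],[0,-0.0067,0.0361],[0,-0.0067,0.0361],[0,-0.0067,0.0361],[0,-0.0067,0.0361],[0,0,0],[0,0,0]],"roll":[0.0043,0,0,0,0,0,0,0,0,0]}' 40
python3 -m creep '{"jaw":[1,1,1,1,1,1,1,1,1,1],"translation":[[0.02,0,0],[0.03,0,0],[0.02,0,0],[0.01,0,0],[0,0,0],[0,0,0],[0,0,0],[0,0,0],[0,0,0],[0,0,0]],"roll":[0,0,0,0,0,0,0,0,0,0]}' 40
python3 -c "
from h import *
t=cam('top');s=cam('side');go([.606,-.0336,.12],-5.9)
crop(s,340,190,60,60,12,'pics/side29.png')"
```

```text
time_s: 52.3
tcp_pos: [0.6068, -0.0333, 0.2111]
eef_rot: [105.2, 90.0, -170.7]
contact_force: [0.2, 0.1, -1.3]
gripper_width: 0.014
time_s: 53.3
tcp_pos: [0.6069, -0.0342, 0.1319]
eef_rot: [-69.4, 90.0, 14.5]
contact_force: [-0.3, 0.6, -0.5]
gripper_width: 0.0138
tcp [ 0.6068 -0.0342  0.1317] jaw 173.94 roll -0.0028 shift0 [0.0117 0.0009 0.0005] shift after roll [0.0117 0.0009 0.0005] j6 -21.2
   new jaw 174.1 tilt [ 3.e-04  1.e-04 -1.e+00]
```

View pics/side29.png

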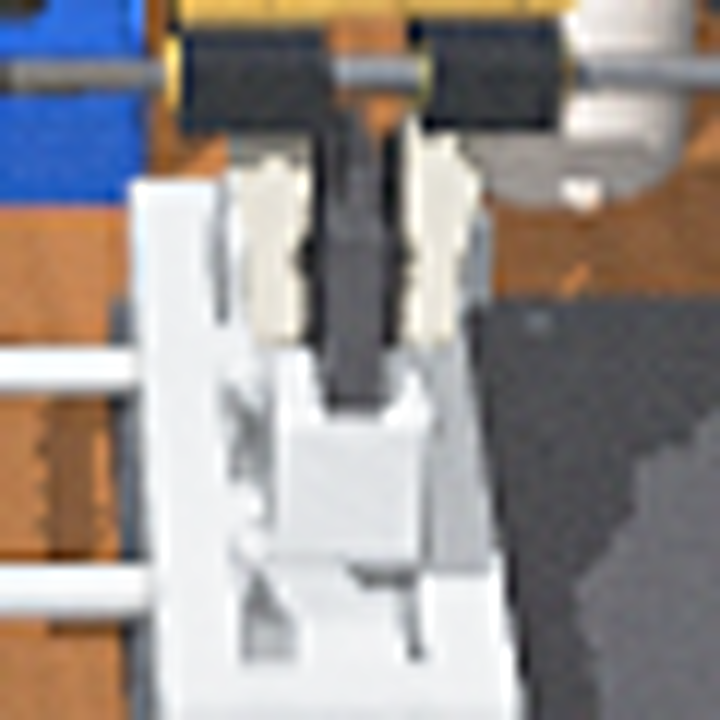

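```bash
python3 -m creep '{"jaw":[1,1,1,1,1,1,1,1,1,1],"translation":[[0,0.001,0.0006],[0.006,0,0],[0.006,0,0],[0.005,0,0],[0.003,0,0],[0.001,0,0],[0,0,0],[0,0,0],[0,0,0],[0,0,0]],"roll":[0,0,0,0,0,0,0,0,0,0]}' 40
python3 -c "
from h import *
t=cam('top');s=cam('side');go([.606,-.0336,.1105],-5.9);print(get_state()['contact_force'])
crop(s,340,200,60,50,13,'pics/side30.png')"
```

```text
time_s: 54.4
tcp_pos: [0.606, -0.0336, 0.1107]
eef_rot: [-75.0, 90.0, 9.0]
contact_force: [0.5, -0.3, -1.7]
gripper_width: 0.0139
tcp [ 0.6059 -0.0335  0.1106] jaw 173.93 roll -0.0029 shift0 [ 0.0001 -0.0001 -0.    ] shift after roll [ 0.0001 -0.0001 -0.    ] j6 -21.3
   new jaw 174.1 tilt [ 3.e-04  1.e-04 -1.e+00]
[-0.22005558  0.33530137 -1.48286175]
```

View pics/side30.png

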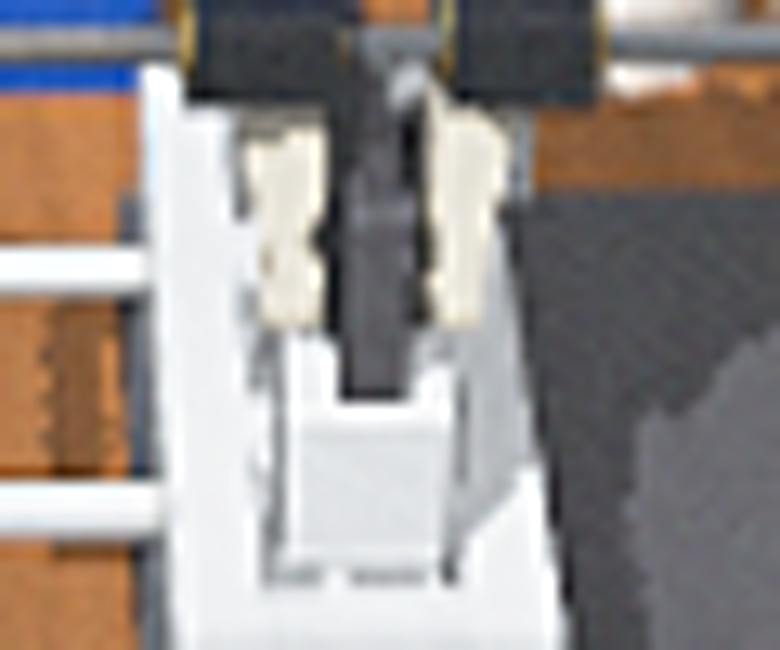

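```bash
python3 -m creep '{"jaw":[1,1,1,1,1,1,1,1,1,1],"translation":[[0.001,0,-0.0005],[0.001,0,0],[0.001,0,0],[0.001,0,0],[0.001,0,0],[0,0,0],[0,0,0],[0,0,0],[0,0,0],[0,0,0]],"roll":[0,0,0,0,0,0,0,0,0,0]}' 40
python3 -c "
from h import *
t=cam('top');go([.606,-.0336,.1055],-5.9);print(get_state()['contact_force'])"
```

```text
time_s: 55.5
tcp_pos: [0.6058, -0.0341, 0.1055]
eef_rot: [-63.0, 90.0, 21.0]
contact_force: [-0.4, 0.4, -1.5]
gripper_width: 0.0136
tcp [ 0.6058 -0.0341  0.1055] jaw 173.93 roll -0.0029 shift0 [ 0.     -0.0001  0.0005] shift after roll [ 0.     -0.0001  0.0005] j6 -21.3
   new jaw 174.1 tilt [ 1.e-04  0.e+00 -1.e+00]
[ 0.45746825 -0.10936785 -1.70922117]
```

No contact; continue down.

```bash
python3 -m creep '{"jaw":[1,1,1,1,1,1,1,1,1,1],"translation":[[0.001,0,0],[0.001,0,0],[0.001,0,0],[0.001,0,0],[0.001,0,0],[0.001,0,0],[0.001,0,0],[0,0,0],[0,0,0],[0,0,0]],"roll":[0,0,0,0,0,0,0,0,0,0]}' 40
python3 -c "
from h import *
t=cam('top');go([.606,-.0336,.0985],-5.9);print(get_state()['contact_force'])"
```

```text
time_s: 56.55
tcp_pos: [0.6058, -0.034, 0.0985]
eef_rot: [-68.0, 90.0, 15.9]
contact_force: [0.9, 0.6, -1.5]
gripper_width: 0.0136
tcp [ 0.6058 -0.0341  0.0985] jaw 173.93 roll -0.0029 shift0 [ 0.     -0.0002  0.0005] shift after roll [ 0.     -0.0002  0.0005] j6 -21.3
   new jaw 174.1 tilt [ 1.e-04 -0.e+00 -1.e+00]
[ 1.12762066 -0.59755533 -1.01316992]
```

```bash
python3 -m creep '{"jaw":[1,1,1,1,1,1,1,1,1,1],"translation":[[0.002,0,0],[0.002,0,0],[0.002,0,0],[0.002,0,0],[0.002,0,0],[0.002,0,0],[0.001,0,0],[0.001,0,0],[0.001,0,0],[0,0,0]],"roll":[0,0,0,0,0,0,0,0,0,0]}' 40
python3 -c "
from h import *
t=cam('top');go([.606,-.0336,.084],-5.9);print(get_state()['contact_force'])"
```

```text
time_s: 57.6
tcp_pos: [0.6059, -0.0341, 0.084]
eef_rot: [-106.0, 90.0, -22.0]
contact_force: [-2.2, -0.0, 3.2]
gripper_width: 0.0139
tcp [ 0.6059 -0.0341  0.084 ] jaw 173.94 roll -0.0027 shift0 [ 0.     -0.0001  0.0005] shift after roll [ 0.     -0.0001  0.0005] j6 -21.3
   new jaw 174.1 tilt [ 4.e-04 -1.e-04 -1.e+00]
[-1.27032071  0.10597928  4.36300431]
```

```bash
python3 -m creep '{"jaw":[0.7,0.5,0.3,0.1,0.1,0.1,0.1,0.1,0.1,0.1],"translation":[[0,0,0],[0,0,0],[0,0,0],[0,0,0],[0,0,0],[-0.01,0,0],[-0.03,0,0],[-0.04,0,0],[-0.04,0,0],[-0.045,0,0]],"roll":[0,0,0,0,0,0,0,0,0,0]}' 40
python3 -c "
from h import *
t=cam('top');go([.5287,.0495,.25],-5.9)"
```

```text
time_s: 58.65
tcp_pos: [0.6052, -0.0342, 0.2504]
eef_rot: [107.4, 90.0, -168.6]
contact_force: [1.2, -0.2, -0.9]
gripper_width: 0.0393
tcp [ 0.6088 -0.0346  0.2596] jaw 174.0 roll -0.0018 shift0 [0.0087 0.0886 0.0753] shift after roll [0.0087 0.0885 0.0754] j6 -21.3
   new jaw 174.1 tilt [ 1.150e-02 -5.000e-04 -9.999e-01]
```

```bash
python3 -m creep '{"jaw":[0.2,0.2,0.2,0.2,0.2,0.2,0.2,0.2,0.2,0.2],"translation":[[0,0.017,0.015],[0,0.017,0.015],[0,0.017,0.015],[0,0.017,0.015],[0,0.017,0.015],[0,0,0],[0,0,0],[0,0,0],[0,0,0],[0,0,0]],"roll":[0,0,0,0,0,0,0,0,0,0]}' 25
python3 -c "
from h import *
t=cam('top');s=cam('side');go([.5287,.0495,.024],-5.9)
crop(s,300,110,150,190,4,'pics/side31.png')"
```

```text
time_s: 59.7
tcp_pos: [0.5294, 0.049, 0.2483]
eef_rot: [126.7, 90.0, -149.5]
contact_force: [0.3, 0.2, -0.2]
gripper_width: 0.0348
tcp [0.5293 0.0491 0.2482] jaw 173.9 roll -0.0036 shift0 [0.2242 0.0005 0.0004] shift after roll [0.2242 0.0005 0.0004] j6 -32.6
   new jaw 174.1 tilt [-5.e-04 -3.e-04 -1.e+00]
```

View pics/side31.png

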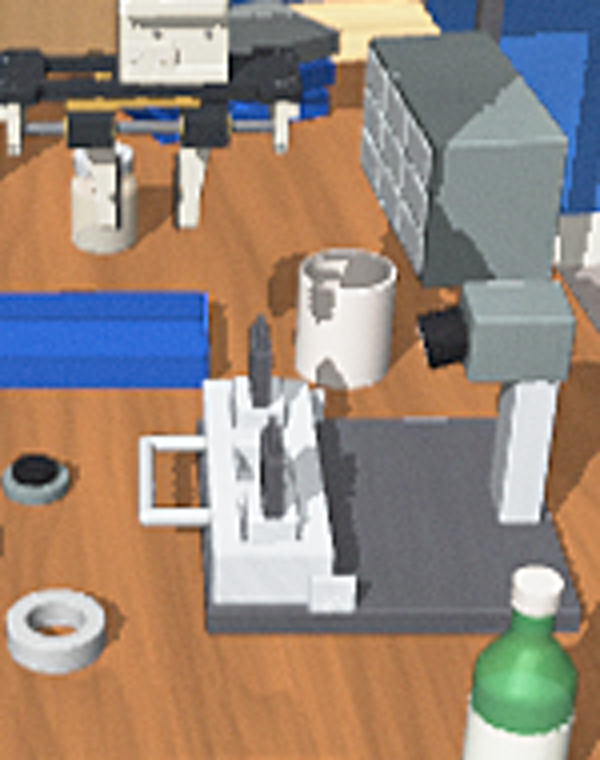

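```bash
python3 -m creep '{"jaw":[0.2,0.2,0.2,0.2,0.2,0.2,0.2,0.2,0.2,0.2],"translation":[[0,0.0005,0.0004],[0.03,0,0],[0.04,0,0],[0.04,0,0],[0.03,0,0],[0,0,0],[0,0,0],[0,0,0],[0,0,0],[0,0,0]],"roll":[0,0,0,0,0,0,0,0,0,0]}' 25
python3 -c "
from h import *
t=cam('top');s=cam('side');go([.5287,.0495,.024],-5.9)
crop(s,300,110,150,190,4,'pics/side32.png')"
```

```text
time_s: 60.8
tcp_pos: [0.5294, 0.0502, 0.1098]
eef_rot: [-60.5, 89.9, 23.5]
contact_force: [0.0, -0.4, -0.2]
gripper_width: 0.0352
tcp [0.5291 0.0501 0.1093] jaw 173.94 roll -0.0029 shift0 [ 0.0853  0.0004 -0.0007] shift after roll [ 0.0853  0.0004 -0.0007] j6 -32.6
   new jaw 174.1 tilt [ 1.4e-03  6.0e-04 -1.0e+00]
```

View pics/side32.png

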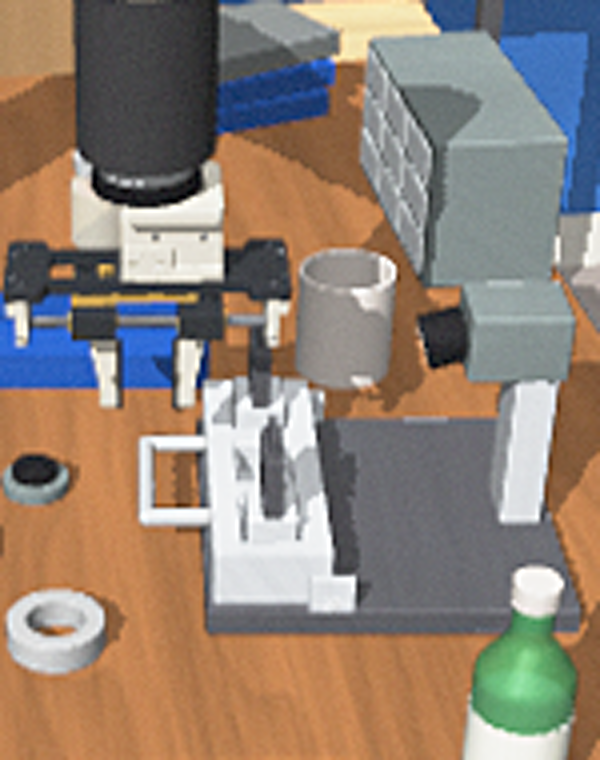

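```bash
python3 -m creep '{"jaw":[0.2,0.2,0.2,0.2,0.2,0.2,0.2,0.2,0.2,0.2],"translation":[[0.01,0.0004,-0.0007],[0.01,0,0],[0.01,0,0],[0.01,0,0],[0.01,0,0],[0,0,0],[0,0,0],[0,0,0],[0,0,0],[0,0,0]],"roll":[0,0,0,0,0,0,0,0,0,0]}' 25
python3 -c "
from h import *
t=cam('top');s=cam('side');go([.5287,.0495,.026],-5.9);print(get_state()['contact_force'])
crop(s,300,110,150,190,4,'pics/side33.png')"
```

```text
time_s: 61.9
tcp_pos: [0.5285, 0.0494, 0.0589]
eef_rot: [-59.0, 89.9, 24.9]
contact_force: [-0.6, 0.4, -0.8]
gripper_width: 0.0353
tcp [0.5284 0.0494 0.0588] jaw 173.93 roll -0.0029 shift0 [ 0.0328 -0.0003  0.0002] shift after roll [ 0.0328 -0.0003  0.0002] j6 -32.6
   new jaw 174.1 tilt [ 6.e-04  2.e-04 -1.e+00]
[-0.13373825  0.01739977  0.48521486]
```

View pics/side33.png

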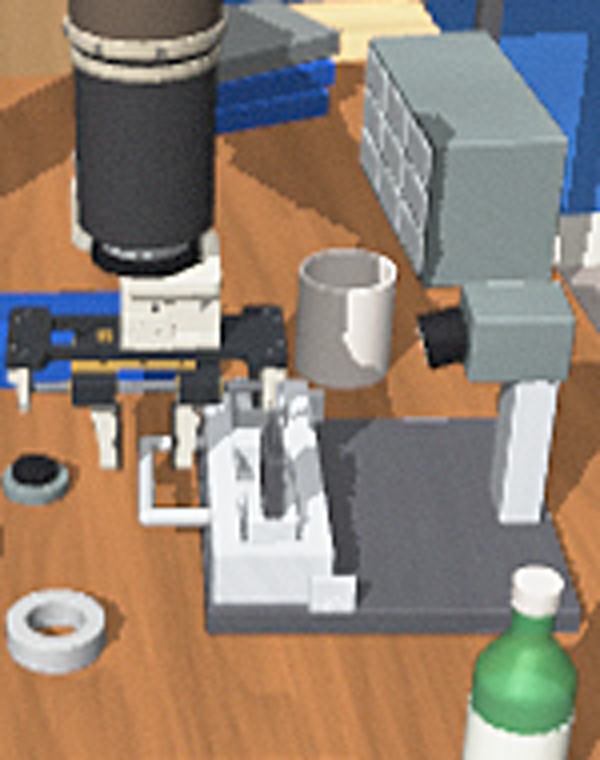

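```bash
python3 -m creep '{"jaw":[0.2,0.2,0.2,0.2,0.2,0.2,0.4,0.7,1,1],"translation":[[0.008,-0.0003,0],[0.008,0,0],[0.008,0,0],[0.006,0,0],[0.003,0,0],[0,0,0],[0,0,0],[0,0,0],[0,0,0],[0,0,0]],"roll":[0,0,0,0,0,0,0,0,0,0]}' 25
python3 -m creep '{"jaw":[1,1,1,1,1,1,1,1,1,1],"translation":[[0,0,0],[0,0,0],[0,0,0],[0,0,0],[0,0,0],[0,0,0],[0,0,0],[0,0,0],[0,0,0],[0,0,0]],"roll":[0,0,0,0,0,0,0,0,0,0]}' 25
python3 -c "
from h import *
t=cam('top');go([.5287,.0495,.026],-5.9);print(get_state()['contact_force'])
th=np.linspace(0,.535,21);x=-125*np.cos(th)+25*np.sin(th);z=125*np.sin(th)+25*np.cos(th)
for a,b in zip(-np.diff(z),-np.diff(x)): print([round(a/1000,4),round(b/1000,4),0],end=',')"
```

```text
time_s: 63.0
tcp_pos: [0.5287, 0.0493, 0.0257]
eef_rot: [-60.3, 90.0, 23.6]
contact_force: [-0.9, -0.2, 1.2]
gripper_width: 0.0113
time_s: 64.0
tcp_pos: [0.5287, 0.0493, 0.0257]
eef_rot: [-71.2, 90.0, 12.7]
contact_force: [-1.8, 1.0, 4.8]
gripper_width: 0.0112
tcp [0.5287 0.0493 0.0257] jaw 173.94 roll -0.0028 shift0 [-0.0003  0.      0.0002] shift after roll [-0.0003  0.      0.0002] j6 -32.6
   new jaw 174.1 tilt [ 4.e-04  1.e-04 -1.e+00]
[-1.41583572  0.69901384  4.15912148]
[np.float64(-0.0033), np.float64(-0.0007), 0],[np.float64(-0.0033), np.float64(-0.0008), 0],[np.float64(-0.0033), np.float64(-0.0009), 0],[np.float64(-0.0033), np.float64(-0.001), 0],[np.float64(-0.0032), np.float64(-0.0011), 0],[np.float64(-0.0032), np.float64(-0.0012), 0],[np.float64(-0.0032), np.float64(-0.0012), 0],[np.float64(-0.0031), np.float64(-0.0013), 0],[np.float64(-0.0031), np.float64(-0.0014), 0],[np.float64(-0.0031), np.float64(-0.0015), 0],[np.float64(-0.003), np.float64(-0.0016), 0],[np.float64(-0.003), np.float64(-0.0016), 0],[np.float64(-0.0029), np.float64(-0.0017), 0],[np.float64(-0.0029), np.float64(-0.0018), 0],[np.float64(-0.0028), np.float64(-0.0019), 0],[np.float64(-0.0028), np.float64(-0.002), 0],[np.float64(-0.0027), np.float64(-0.002), 0],[np.float64(-0.0027), np.float64(-0.0021), 0],[np.float64(-0.0026), np.float64(-0.0022), 0],[np.float64(-0.0026), np.float64(-0.0022), 0],
```

```bash
python3 -m creep '{"jaw":[1,1,1,1,1,1,1,1,1,1],"translation":[[-0.0033,-0.0007,0],[-0.0033,-0.0008,0],[-0.0033,-0.0009,0],[-0.0033,-0.001,0],[-0.0032,-0.0011,0],[-0.0032,-0.0012,0],[-0.0032,-0.0012,0],[-0.0031,-0.0013,0],[-0.0031,-0.0014,0],[-0.0031,-0.0015,0]],"roll":[0,0,0,0,0,0,0,0,0,0]}' 35
python3 -c "
from h import *
t=cam('top');s=cam('side');go([.5287,.0495,.026],-5.9);print(get_state()['contact_force'])
crop(s,300,110,150,190,4,'pics/side34.png')"
```

```text
time_s: 65.05
tcp_pos: [0.5388, 0.0481, 0.0576]
eef_rot: [95.5, 89.9, 179.5]
contact_force: [0.3, 5.1, -12.3]
gripper_width: 0.0105
tcp [0.5391 0.0481 0.058 ] jaw 173.92 roll -0.0031 shift0 [0.032  0.0104 0.0003] shift after roll [0.032  0.0104 0.0004] j6 -31.9
   new jaw 174.1 tilt [-9.e-04 -0.e+00 -1.e+00]
[-3.79676903  5.005508   -6.5091822 ]
```

View pics/side34.png

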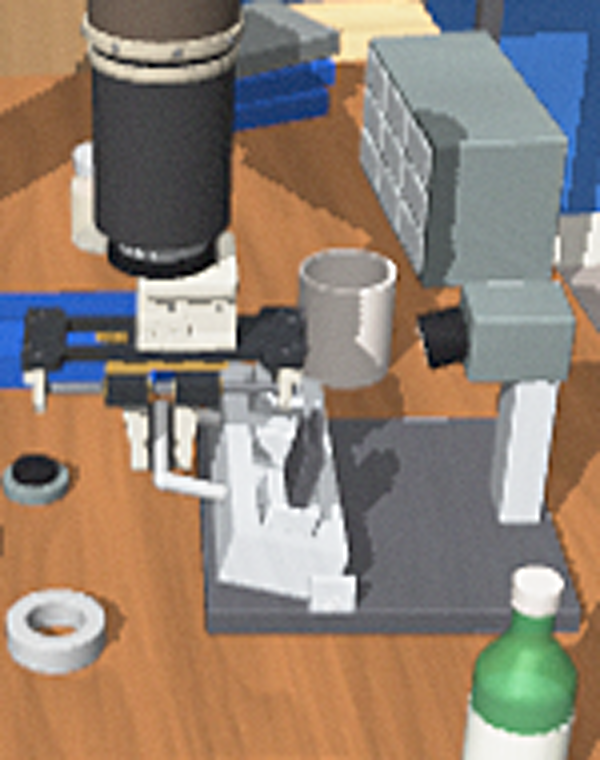

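Tilting well; the electrodes stay seated and the gripper body clears them. Continue.

```bash
python3 -m creep '{"jaw":[1,1,1,1,1,1,1,1,1,1],"translation":[[-0.003,-0.0016,0],[-0.003,-0.0016,0],[-0.0029,-0.0017,0],[-0.0029,-0.0018,0],[-0.0028,-0.0019,0],[-0.0028,-0.002,0],[-0.0027,-0.002,0],[-0.0027,-0.0021,0],[-0.0026,-0.0022,0],[-0.0026,-0.0022,0]],"roll":[0,0,0,0,0,0,0,0,0,0]}' 35
python3 -m creep '{"jaw":[1,1,1,1,1,1,1,1,1,1],"translation":[[0,0,0],[0,0,0],[0,0,0],[0,0,0],[0,0,0],[0,0,0],[0,0,0],[0,0,0],[0,0,0],[0,0,0]],"roll":[0,0,0,0,0,0,0,0,0,0]}' 35
python3 -c "
from h import *
t=cam('top');s=cam('side');go([.5287,.0495,.0257],-5.9);print(get_state()['contact_force'])
crop(s,300,110,150,190,4,'pics/side35.png')"
```

```text
time_s: 66.15
tcp_pos: [0.5556, 0.0462, 0.0851]
eef_rot: [94.9, 89.7, 178.8]
contact_force: [-9.1, 9.4, -6.3]
gripper_width: 0.0107
time_s: 67.15
tcp_pos: [0.556, 0.0462, 0.0856]
eef_rot: [94.8, 89.8, 178.7]
contact_force: [-8.8, 7.9, -4.0]
gripper_width: 0.0113
tcp [0.556  0.0462 0.0855] jaw 173.9 roll -0.0035 shift0 [0.0599 0.0272 0.0004] shift after roll [0.0599 0.0272 0.0005] j6 -30.8
   new jaw 174.1 tilt [-4.1e-03  1.0e-04 -1.0e+00]
[-8.59778974  8.88862739 -4.13514862]
```

View pics/side35.png

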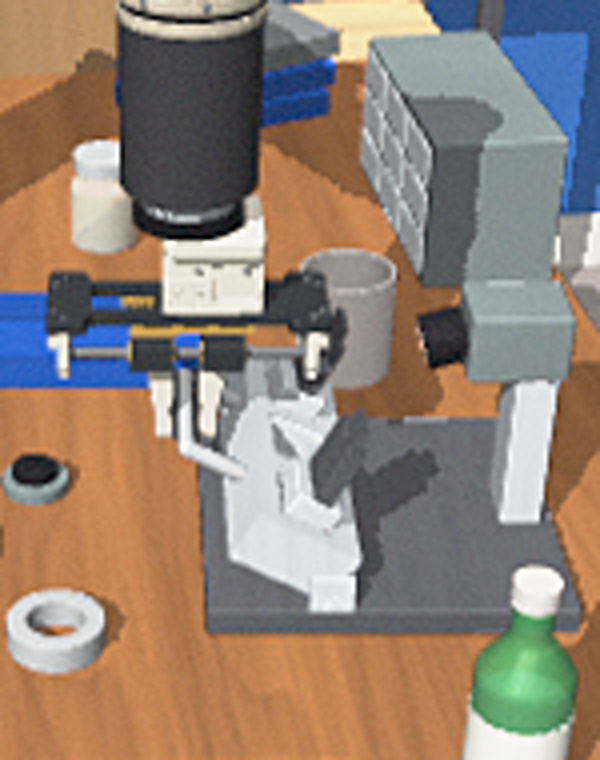

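```bash
python3 -m creep '{"jaw":[0.8,0.6,0.4,0.2,0.2,0.2,0.2,0.2,0.2,0.2],"translation":[[0,0,0],[0,0,0],[0,0,0],[0,0,0],[0,0,0],[-0.01,0,0],[-0.02,0,0],[-0.03,0,0],[-0.04,0,0],[-0.04,0,0]],"roll":[0,0,0,0,0,0,0,0,0,0]}' 35
python3 -c "
from h import *
t=cam('top');s=cam('side');go([.447,.1177,.2],84)
crop(s,300,110,150,190,4,'pics/side36.png')
f=lambda x,y,x0,y0,k:((x+.5)/k-.5+x0,(y+.5)/k-.5+y0)
"
```

```text
time_s: 68.25
tcp_pos: [0.5584, 0.0457, 0.2278]
eef_rot: [-156.3, 90.0, -72.4]
contact_force: [0.6, 0.8, 0.4]
gripper_width: 0.0355
tcp [0.5618 0.0464 0.2328] jaw 173.98 roll 1.5704 shift0 [0.0318 0.122  0.0587] shift after roll [ 0.0318  0.0588 -0.122 ] j6 -30.8
   new jaw 84.0 tilt [ 0.0106  0.0023 -0.9999]
```

View pics/side36.png

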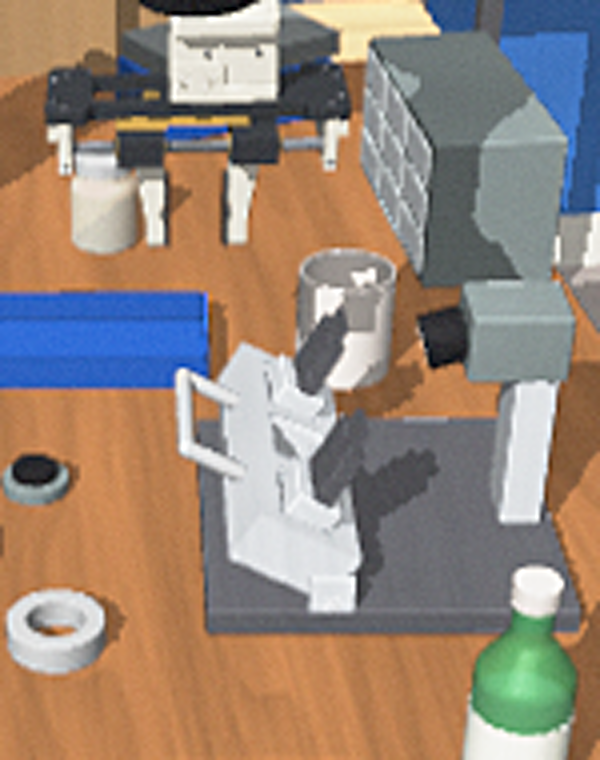

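```bash
python3 - <<'E'
from h import *
s=cam('side');t=cam('top');c,sn=np.cos(YAW),np.sin(YAW)
for th in(.42,.47,.52,.57):
  x,z=-.125*np.cos(th)+.025*np.sin(th),.02+.125*np.sin(th)+.025*np.cos(th)
  print(th,[((proj(s,[.653+x*c-y*sn,.0367+x*sn+y*c,z])-[300,110]+.5)*4).round(1).tolist() for y in(.05,-.05)])
im=t["image"]
crop(t,225,225,70,45,11,"pics/btn2.png")
print("level ends",[((proj(s,[.653+x*c-y*sn,.0367+x*sn+y*c,.045])-[300,110]+.5)*4).round(1).tolist() for x in(-.125,) for y in(.05,-.05)], "seen level approx (146,440),(146,520)")
f=lambda x,y,x0,y0,k:((x+.5)/k-.5+x0,(y+.5)/k-.5+y0)
for z in(.015,.02,.025): print(z,plane(t,262.96,243.1,z).round(4))
go([.447,.1177,.2],84)
E
```

```text
0.42 [[177.6, 391.0], [180.3, 462.7]]
0.47 [[182.8, 385.0], [185.9, 456.4]]
0.52 [[188.4, 379.1], [191.9, 450.3]]
0.57 [[194.4, 373.5], [198.2, 444.5]]
level ends [[149.1, 447.7], [150.1, 521.3]] seen level approx (146,440),(146,520)
0.015 [0.4501 0.1183 0.015 ]
0.02 [0.45   0.1178 0.02  ]
0.025 [0.4499 0.1173 0.025 ]
tcp [0.5591 0.0462 0.2276] jaw 173.93 roll 1.5695 shift0 [0.0273 0.1192 0.0592] shift after roll [ 0.0273  0.0594 -0.1191] j6 -30.8
   new jaw 84.0 tilt [ 0.0032  0.0013 -1.    ]
```

View pics/btn2.png

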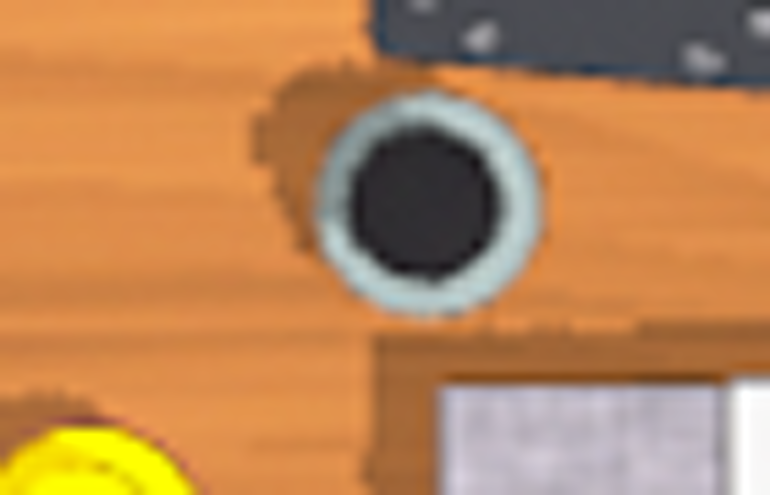

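```bash
python3 -m creep '{"jaw":[1,1,1,1,1,1,1,1,1,1],"translation":[[0,0.03,0.015],[0,0.03,0.015],[0,0.03,0.015],[0,0.029,0.014],[0,0,0],[0,0,0],[0,0,0],[0,0,0],[0,0,0],[0,0,0]],"roll":[0,0,0,0,0.14,0.14,0.14,0.14,0.14,0.14]}' 20
python3 -m creep '{"jaw":[1,1,1,1,1,1,1,1,1,1],"translation":[[0,0,0],[0,0,0],[0,0,0],[0,0,0],[0,0,0],[0,0,0],[0,0,0],[0,0,0],[0,0,0],[0,0,0]],"roll":[0.14,0.14,0.14,0.14,0.14,0.03,0,0,0,0]}' 20
python3 -c "
from h import *
t=cam('top');go([.449,.1180,.1],84)"
```

```text
time_s: 69.45
tcp_pos: [0.4459, 0.1169, 0.2247]
eef_rot: [-178.8, 89.9, -143.3]
contact_force: [0.1, -0.0, 0.4]
gripper_width: 0.0003
time_s: 70.45
tcp_pos: [0.4464, 0.1173, 0.2255]
eef_rot: [-154.0, 90.0, -160.0]
contact_force: [0.1, -0.0, 0.3]
gripper_width: 0.0005
tcp [0.4465 0.1173 0.2256] jaw 84.03 roll 0.0005 shift0 [0.1256 0.001  0.0025] shift after roll [0.1256 0.001  0.0025] j6 -135.2
   new jaw 84.0 tilt [-0.e+00 -1.e-04 -1.e+00]
```

```bash
python3 -m creep '{"jaw":[1,1,1,1,1,1,1,1,1,1],"translation":[[0.01,0.001,0.0015],[0.04,0,0],[0.04,0,0],[0.04,0,0],[0.03,0,0],[0.02,0,0],[0.005,0,0],[0,0,0],[0,0,0],[0,0,0]],"roll":[0,0,0,0,0,0,0,0,0,0]}' 20
python3 -c "
from h import *
t=cam('top');s=cam('side');go([.449,.1180,.03],84);print(get_state()['contact_force'])
crop(s,270,120,150,160,4.5,'pics/side37.png')"
```

```text
time_s: 71.5
tcp_pos: [0.4488, 0.1187, 0.0417]
eef_rot: [41.9, 89.9, 35.9]
contact_force: [-0.4, -0.4, 0.5]
gripper_width: 0.0006
tcp [0.4487 0.1186 0.0415] jaw 83.99 roll -0.0002 shift0 [ 0.0115 -0.0006  0.0004] shift after roll [ 0.0115 -0.0006  0.0004] j6 -135.2
   new jaw 84.0 tilt [ 0.0017  0.0013 -1.    ]
[0.25561441 1.10203603 0.06797015]
```

View pics/side37.png

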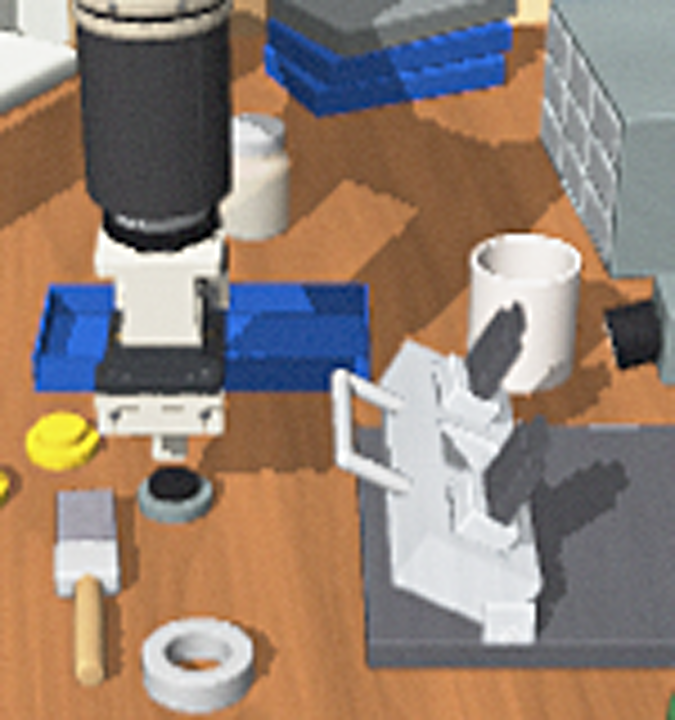

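```bash
python3 -m creep '{"jaw":[1,1,1,1,1,1,1,1,1,1],"translation":[[0.003,0,0],[0.003,0,0],[0.003,0,0],[0.002,0,0],[0.002,0,0],[0.002,0,0],[0.001,0,0],[0,0,0],[0,0,0],[0,0,0]],"roll":[0,0,0,0,0,0,0,0,0,0]}' 20
python3 -c "
from h import *
t=cam('top');go([.449,.1180,.02],84);print(get_state()['contact_force'])"
```

```text
time_s: 72.6
tcp_pos: [0.4481, 0.1182, 0.0246]
eef_rot: [38.0, 90.0, 32.0]
contact_force: [0.4, -0.2, 0.2]
gripper_width: 0.0002
tcp [0.4481 0.1182 0.0247] jaw 83.98 roll -0.0003 shift0 [ 0.0047 -0.0001  0.0009] shift after roll [ 0.0047 -0.0001  0.0009] j6 -135.2
   new jaw 84.0 tilt [ 2.e-04  1.e-04 -1.e+00]
[-0.18718882  0.2002444  -0.48431328]
```

```bash
python3 -m creep '{"jaw":[1,1,1,1,1,1,1,1,1,1],"translation":[[0.001,0,0],[0.001,0,0],[0.001,0,0],[0.001,0,0],[0.001,0,0],[0.001,0,0],[0.001,0,0],[0,0,0],[0,0,0],[0,0,0]],"roll":[0,0,0,0,0,0,0,0,0,0]}' 20
python3 -c "
from h import *
t=cam('top');go([.449,.1180,.02],84);print(get_state()['contact_force'])"
```

```text
time_s: 73.65
tcp_pos: [0.4481, 0.1182, 0.0176]
eef_rot: [34.7, 90.0, 28.7]
contact_force: [-0.5, 0.1, 4.4]
gripper_width: 0.0003
tcp [0.4481 0.1182 0.0176] jaw 83.98 roll -0.0004 shift0 [-0.0024 -0.0001  0.0009] shift after roll [-0.0024 -0.0001  0.0009] j6 -135.2
   new jaw 84.0 tilt [ 1.e-04  0.e+00 -1.e+00]
[-0.49659888 -0.24937469  3.9974174 ]
```

```bash
python3 -m creep '{"jaw":[1,1,1,1,1,1,1,1,1,1],"translation":[[0.001,0,0],[0.001,0,0],[0.001,0,0],[0.001,0,0],[0,0,0],[0,0,0],[0,0,0],[0,0,0],[0,0,0],[0,0,0]],"roll":[0,0,0,0,0,0,0,0,0,0]}' 20
python3 -c "
from h import *
t=cam('top');go([.449,.1180,.02],84);print(get_state()['contact_force'])"
```

```text
time_s: 74.7
tcp_pos: [0.4483, 0.1182, 0.0156]
eef_rot: [13.5, 89.9, 7.5]
contact_force: [-11.8, -0.2, 38.0]
gripper_width: 0.0005
tcp [0.4483 0.1182 0.0156] jaw 84.04 roll 0.0007 shift0 [-0.0044 -0.0001  0.0007] shift after roll [-0.0044 -0.0001  0.0007] j6 -135.2
   new jaw 84.0 tilt [ 1.e-03  1.e-04 -1.e+00]
[-11.65059923  -0.37467668  37.68744559]
```

```bash
python3 -m creep '{"jaw":[1,1,1,1,1,1,1,1,1,1],"translation":[[-0.004,0,0],[-0.01,0,0],[-0.03,0,0],[-0.04,0,0],[-0.05,0,0],[-0.05,0,0],[-0.026,0,0],[0,0,0],[0,0,0],[0,0,0]],"roll":[0,0,0,0,0,0,0,0,0,0]}' 20
python3 -c "
from h import *
t=cam('top');s=cam('side');go([.5575,.0463,.22],-5.9)
crop(s,270,120,150,160,4.5,'pics/side38.png')"
```

```text
time_s: 75.75
tcp_pos: [0.4473, 0.1177, 0.2224]
eef_rot: [-147.6, 89.9, -153.6]
contact_force: [0.7, 0.3, -0.3]
gripper_width: 0.0003
tcp [0.4474 0.1177 0.2222] jaw 83.97 roll 1.5686 shift0 [ 0.0021 -0.0595  0.117 ] shift after roll [0.0021 0.1168 0.0597] j6 -135.2
   new jaw -5.9 tilt [-0.0022 -0.0015 -1.    ]
```

View pics/side38.png

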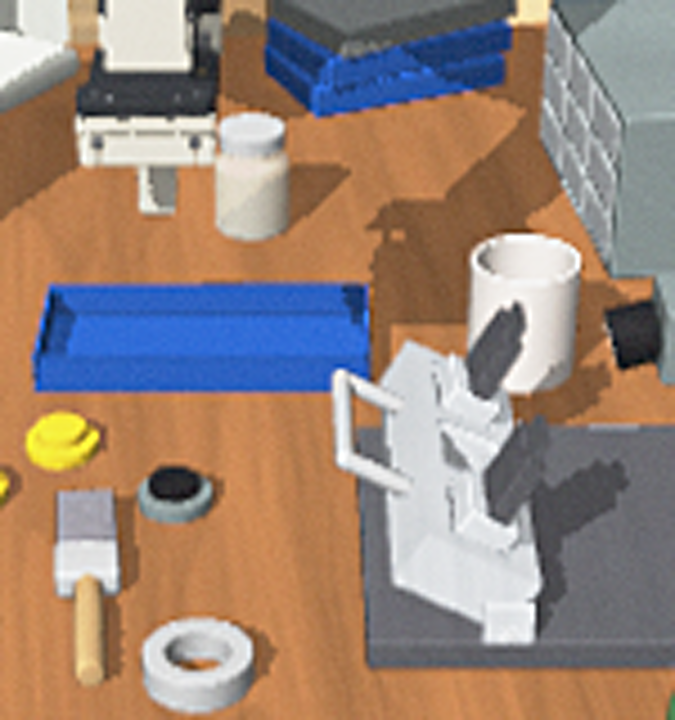

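```bash
python3 -m creep '{"jaw":[0.2,0.2,0.2,0.2,0.2,0.2,0.2,0.2,0.2,0.2],"translation":[[0,0,0],[0,0,0],[0,0,0],[0,0,0],[0,0,0],[0,0,0],[0,0,0],[0,0,0],[0,0,0],[0,0,0]],"roll":[-0.14,-0.14,-0.14,-0.14,-0.14,-0.14,-0.14,-0.14,-0.14,-0.14]}' 25
python3 -m creep '{"jaw":[0.2,0.2,0.2,0.2,0.2,0.2,0.2,0.2,0.2,0.2],"translation":[[0,0,0],[0,0,0],[0,-0.029,-0.015],[0,-0.029,-0.015],[0,-0.029,-0.015],[0,-0.029,-0.015],[0,0,0],[0,0,0],[0,0,0],[0,0,0]],"roll":[-0.14,-0.03,0,0,0,0,0,0,0,0]}' 25
python3 -c "
from h import *
t=cam('top');go([.557,.0464,.0855],-5.9)"
```

```text
time_s: 76.85
tcp_pos: [0.4477, 0.1179, 0.2224]
eef_rot: [141.8, 89.9, -143.6]
contact_force: [-0.2, 1.1, 0.3]
gripper_width: 0.035
time_s: 77.85
tcp_pos: [0.5565, 0.0467, 0.2235]
eef_rot: [99.1, 90.0, -177.0]
contact_force: [-1.2, 0.8, 0.1]
gripper_width: 0.0351
tcp [0.5566 0.0467 0.2237] jaw 173.99 roll -0.002 shift0 [ 0.1382 -0.0005 -0.0003] shift after roll [ 0.1382 -0.0005 -0.0003] j6 -30.9
   new jaw 174.1 tilt [ 1.e-04  1.e-04 -1.e+00]
```

```bash
python3 -m creep '{"jaw":[0.2,0.2,0.2,0.2,0.2,0.2,0.2,0.2,0.2,0.2],"translation":[[0.02,-0.0005,-0.0003],[0.03,0,0],[0.03,0,0],[0.02,0,0],[0.015,0,0],[0.01,0,0],[0.008,0,0],[0.005,0,0],[0,0,0],[0,0,0]],"roll":[0,0,0,0,0,0,0,0,0,0]}' 25
python3 -m creep '{"jaw":[0.4,0.6,0.8,1,1,1,1,1,1,1],"translation":[[0,0,0],[0,0,0],[0,0,0],[0,0,0],[0,0,0],[0,0,0],[0,0,0],[0,0,0],[0,0,0],[0,0,0]],"roll":[0,0,0,0,0,0,0,0,0,0]}' 10
python3 -c "
from h import *
t=cam('top');go([.5287,.0493,.0257],-5.9);print(get_state()['contact_force'],get_state()['gripper_width'])
th=np.linspace(.522,0,21);x=-125*np.cos(th)+25*np.sin(th);z=125*np.sin(th)+25*np.cos(th)
for a,b in zip(-np.diff(z),-np.diff(x)): print([float(round(a/1000,4)),float(round(b/1000,4)),0],end=',')"
```

```text
time_s: 78.9
tcp_pos: [0.5579, 0.046, 0.0861]
eef_rot: [-70.8, 90.0, 13.2]
contact_force: [0.3, 0.2, 0.5]
gripper_width: 0.0349
time_s: 79.9
tcp_pos: [0.556, 0.0458, 0.0855]
eef_rot: [100.4, 89.9, -175.7]
contact_force: [-6.6, 2.6, 5.5]
gripper_width: 0.0117
tcp [0.556  0.0458 0.0855] jaw 173.91 roll -0.0033 shift0 [0.0598 0.0273 0.0006] shift after roll [0.0598 0.0273 0.0007] j6 -30.8
   new jaw 174.1 tilt [-2.6e-03 -2.0e-04 -1.0e+00]
[-5.5145546   1.81447502  3.68549767] 0.011742794809482489
[0.0025, 0.0022, 0],[0.0026, 0.0021, 0],[0.0026, 0.002, 0],[0.0027, 0.002, 0],[0.0027, 0.0019, 0],[0.0028, 0.0018, 0],[0.0028, 0.0017, 0],[0.0029, 0.0017, 0],[0.0029, 0.0016, 0],[0.003, 0.0015, 0],[0.003, 0.0014, 0],[0.003, 0.0014, 0],[0.0031, 0.0013, 0],[0.0031, 0.0012, 0],[0.0031, 0.0011, 0],[0.0032, 0.001, 0],[0.0032, 0.0009, 0],[0.0032, 0.0009, 0],[0.0032, 0.0008, 0],[0.0033, 0.0007, 0],
```

```bash
python3 -m creep '{"jaw":[1,1,1,1,1,1,1,1,1,1],"translation":[[0.0025,0.0022,0],[0.0026,0.0021,0],[0.0026,0.002,0],[0.0027,0.002,0],[0.0027,0.0019,0],[0.0028,0.0018,0],[0.0028,0.0017,0],[0.0029,0.0017,0],[0.0029,0.0016,0],[0.003,0.0015,0]],"roll":[0,0,0,0,0,0,0,0,0,0]}' 30
python3 -m creep '{"jaw":[1,1,1,1,1,1,1,1,1,1],"translation":[[0.003,0.0014,0],[0.003,0.0014,0],[0.0031,0.0013,0],[0.0031,0.0012,0],[0.0031,0.0011,0],[0.0032,0.001,0],[0.0032,0.0009,0],[0.0032,0.0009,0],[0.0032,0.0008,0],[0.0033,0.0007,0]],"roll":[0,0,0,0,0,0,0,0,0,0]}' 30
python3 -m creep '{"jaw":[1,1,1,1,1,1,1,1,1,1],"translation":[[0.001,0,0],[0.001,0,0],[0.001,0,0],[0,0,0],[0,0,0],[0,0,0],[0,0,0],[0,0,0],[0,0,0],[0,0,0]],"roll":[0,0,0,0,0,0,0,0,0,0]}' 30
python3 -c "
from h import *
t=cam('top');go([.5287,.0493,.0257],-5.9);print(get_state()['contact_force'],get_state()['gripper_width'])"
```

```text
time_s: 80.95
tcp_pos: [0.5396, 0.0476, 0.0593]
eef_rot: [-92.4, 89.9, -8.4]
contact_force: [-3.2, -1.4, 10.7]
gripper_width: 0.011
time_s: 81.95
tcp_pos: [0.529, 0.0488, 0.0275]
eef_rot: [-91.0, 89.9, -7.1]
contact_force: [-3.2, -0.6, 8.4]
gripper_width: 0.0108
time_s: 82.95
tcp_pos: [0.5287, 0.0488, 0.0254]
eef_rot: [-99.1, 90.0, -15.1]
contact_force: [-6.7, 0.1, 18.6]
gripper_width: 0.0111
tcp [0.5287 0.0488 0.0254] jaw 173.97 roll -0.0022 shift0 [-0.0003  0.      0.0005] shift after roll [-0.0003  0.      0.0005] j6 -32.5
   new jaw 174.1 tilt [ 8.e-04 -2.e-04 -1.e+00]
[-5.96741595 -0.99654369 18.46306755] 0.011326092164597781
```

```bash
python3 -m creep '{"jaw":[0.8,0.6,0.4,0.2,0.2,0.2,0.2,0.2,0.2,0.2],"translation":[[0,0,0],[0,0,0],[0,0,0],[0,0,0],[0,0,0],[-0.02,0,0],[-0.04,0,0],[-0.05,0,0],[-0.05,0,0],[-0.05,0,0]],"roll":[0,0,0,0,0,0,0,0,0,0]}' 30
python3 -c "
from h import *
t=cam('top');s=cam('side');go([.6212,.1156,.24],-5.9)
crop(s,270,120,150,160,4.5,'pics/side39.png')"
```

```text
time_s: 84.0
tcp_pos: [0.5281, 0.0488, 0.2356]
eef_rot: [118.7, 90.0, -157.4]
contact_force: [1.2, 0.7, -0.1]
gripper_width: 0.0353
tcp [0.5321 0.0497 0.2413] jaw 173.99 roll -0.0019 shift0 [ 0.0025 -0.0817  0.0748] shift after roll [ 0.0025 -0.0818  0.0747] j6 -32.5
   new jaw 174.1 tilt [ 0.0117  0.0032 -0.9999]
```

View pics/side39.png

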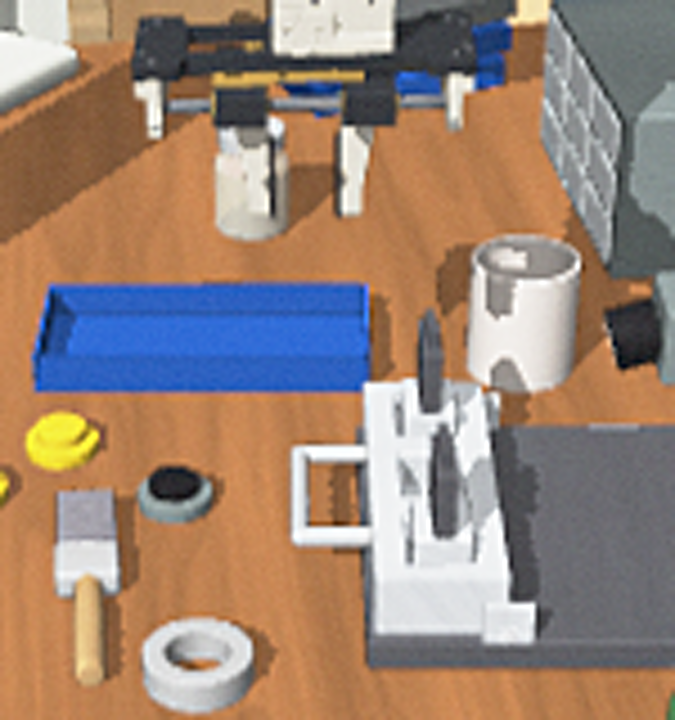

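Level with both electrodes seated. Fetch the one in nest0.

```bash
python3 -m creep '{"jaw":[0,0,0,0,0,0,0,0,0,0],"translation":[[0,-0.017,0.015],[0,-0.017,0.015],[0,-0.017,0.015],[0,-0.017,0.015],[0,-0.017,0.015],[0,0,0],[0.02,0,0],[0.03,0,0],[0.02,0,0],[0,0,0]],"roll":[0,0,0,0,0,0,0,0,0,0]}' 30
python3 -c "
from h import *
t=cam('top');go([.6212,.1156,.084],-5.9)"
```

```text
time_s: 85.1
tcp_pos: [0.6187, 0.1136, 0.1602]
eef_rot: [115.6, 89.6, -160.5]
contact_force: [-0.1, -0.5, -0.0]
gripper_width: 0.044
tcp [0.62   0.114  0.1625] jaw 173.93 roll -0.003 shift0 [ 0.0785 -0.0013  0.0019] shift after roll [ 0.0785 -0.0013  0.0019] j6 -34.2
   new jaw 174.1 tilt [-0.0028 -0.0015 -1.    ]
```

```bash
python3 -m creep '{"jaw":[0,0,0,0,0,0,0.4,0.7,1,1],"translation":[[0.01,-0.001,0.0019],[0.02,0,0],[0.02,0,0],[0.015,0,0],[0.01,0,0],[0.002,0,0],[0,0,0],[0,0,0],[0,0,0],[0,0,0]],"roll":[0,0,0,0,0,0,0,0,0,0]}' 40
python3 -m creep '{"jaw":[1,1,1,1,1,1,1,1,1,1],"translation":[[0,0,0],[0,0,0],[0,0,0],[-0.005,0,0],[-0.01,0,0],[-0.01,0,0],[-0.02,0,0],[-0.04,0,0],[-0.04,0,0],[0,0,0]],"roll":[0,0,0,0,0,0,0,0,0,0]}' 40
python3 -c "
from h import *
t=cam('top');print(get_state()['gripper_width']);go([.54,.319,.2],-5.9)"
```

```text
time_s: 86.15
tcp_pos: [0.6225, 0.1165, 0.0874]
eef_rot: [-59.4, 89.9, 24.5]
contact_force: [0.2, -0.5, 0.2]
gripper_width: 0.0173
time_s: 87.15
tcp_pos: [0.6254, 0.1171, 0.2193]
eef_rot: [-67.1, 89.4, 16.8]
contact_force: [1.2, 1.0, -1.2]
gripper_width: 0.0138
0.014300331984411477
tcp [0.6239 0.117  0.216 ] jaw 173.95 roll -0.0027 shift0 [0.016  0.1048 0.192 ] shift after roll [0.016  0.1043 0.1923] j6 -34.3
   new jaw 174.1 tilt [ 0.0065  0.0028 -1.    ]
```

```bash
python3 -m creep '{"jaw":[1,1,1,1,1,1,1,1,1,1],"translation":[[0,0.015,0.0275],[0,0.015,0.0275],[0,0.015,0.0275],[0,0.015,0.0275],[0,0.015,0.0275],[0,0.015,0.0275],[0,0.014,0.0275],[0,0,0],[0,0,0],[0,0,0]],"roll":[0,0,0,0,0,0,0,0,0,0]}' 40
python3 -c "
from h import *
t=cam('top');s=cam('side');go([.54,.319,.0555],-5.9)
crop(s,260,120,130,120,5,'pics/side40.png')"
```

```text
time_s: 88.2
tcp_pos: [0.5389, 0.3181, 0.2112]
eef_rot: [141.0, 89.9, -135.0]
contact_force: [-1.1, -1.0, -1.4]
gripper_width: 0.0138
tcp [0.5392 0.3179 0.2115] jaw 173.88 roll -0.0039 shift0 [ 0.156  -0.0007  0.0013] shift after roll [ 0.156  -0.0007  0.0013] j6 -54.5
   new jaw 174.1 tilt [-4.e-04 -3.e-04 -1.e+00]
```

View pics/side40.png

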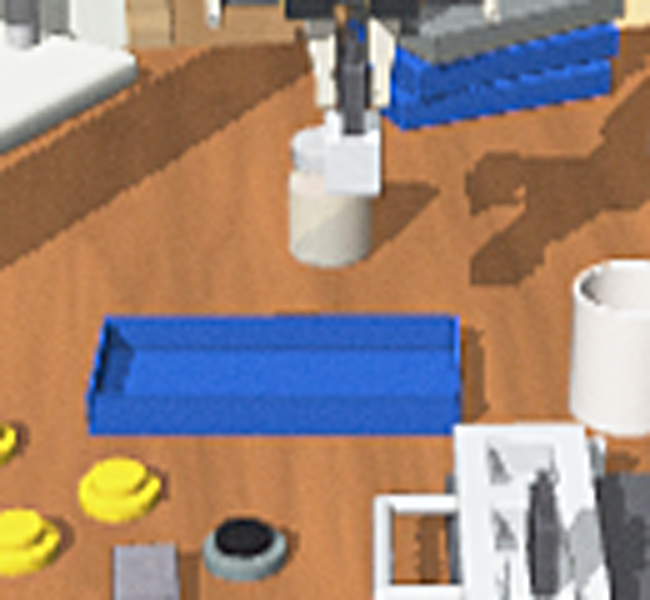

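```bash
python3 -m creep '{"jaw":[1,1,1,1,1,1,1,1,1,1],"translation":[[0.02,0,0.001],[0.03,0,0],[0.03,0,0],[0.03,0,0],[0.02,0,0],[0.01,0,0],[0.005,0,0],[0,0,0],[0,0,0],[0,0,0]],"roll":[0,0,0,0,0,0,0,0,0,0]}' 40
python3 -m creep '{"jaw":[1,1,1,1,1,1,1,1,1,1],"translation":[[0.002,0,0],[0.002,0,0],[0.002,0,0],[0.001,0,0],[0.001,0,0],[0,0,0],[0,0,0],[0,0,0],[0,0,0],[0,0,0]],"roll":[0,0,0,0,0,0,0,0,0,0]}' 40
python3 -c "
from h import *
t=cam('top');s=cam('side');go([.54,.319,.0555],-5.9);print(get_state()['contact_force'])
crop(s,260,120,130,120,5,'pics/side41.png')"
```

```text
time_s: 89.3
tcp_pos: [0.5398, 0.3202, 0.0679]
eef_rot: [-39.9, 89.9, 44.0]
contact_force: [0.4, -0.3, -1.4]
gripper_width: 0.0138
time_s: 90.3
tcp_pos: [0.5392, 0.3198, 0.0587]
eef_rot: [-39.4, 90.0, 44.5]
contact_force: [0.0, -0.6, -1.1]
gripper_width: 0.0139
tcp [0.5392 0.3198 0.0587] jaw 173.93 roll -0.0029 shift0 [ 0.0032 -0.0009 -0.0007] shift after roll [ 0.0032 -0.0009 -0.0007] j6 -54.6
   new jaw 174.1 tilt [ 0.  0. -1.]
[ 0.09078507 -0.38421595 -0.94424833]
```

View pics/side41.png

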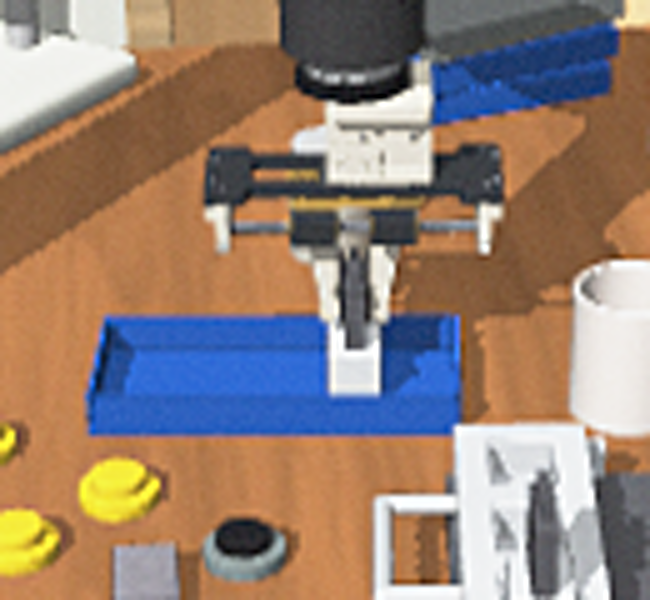

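```bash
python3 -m creep '{"jaw":[1,1,1,1,1,1,1,1,1,1],"translation":[[0.001,0,0],[0.001,0,0],[0.001,0,0],[0.001,0,0],[0.0005,0,0],[0,0,0],[0,0,0],[0,0,0],[0,0,0],[0,0,0]],"roll":[0,0,0,0,0,0,0,0,0,0]}' 40
python3 -c "
from h import *
t=cam('top');go([.54,.319,.0555],-5.9);print(get_state()['contact_force'])"
```

```text
time_s: 91.4
tcp_pos: [0.5393, 0.3198, 0.0562]
eef_rot: [-66.1, 89.9, 17.8]
contact_force: [-6.1, -1.8, 14.7]
gripper_width: 0.014
tcp [0.5393 0.3197 0.0562] jaw 173.97 roll -0.0023 shift0 [ 0.0007 -0.0008 -0.0007] shift after roll [ 0.0007 -0.0008 -0.0007] j6 -54.6
   new jaw 174.1 tilt [ 9.e-04  3.e-04 -1.e+00]
[-5.50578925 -2.51890044 15.14681404]
```

Touching the floor; release, retract and go to nest2.

```bash
python3 -m creep '{"jaw":[1,0.7,0.4,0.2,0,0,0,0,0,0],"translation":[[-0.001,0,0],[0,0,0],[0,0,0],[0,0,0],[0,0,0],[-0.02,0,0],[-0.04,0,0],[-0.05,0,0],[-0.05,0,0],[-0.03,0,0]],"roll":[0,0,0,0,0,0,0,0,0,0]}' 40
python3 -c "
from h import *
t=cam('top');go([.6058,-.0341,.24],-5.9)"
```

```text
time_s: 92.45
tcp_pos: [0.5403, 0.3203, 0.2497]
eef_rot: [-48.1, 89.7, 35.9]
contact_force: [0.4, 0.1, 0.8]
gripper_width: 0.0438
tcp [0.5418 0.3212 0.254 ] jaw 173.98 roll -0.0021 shift0 [ 0.0125 -0.1008 -0.3467] shift after roll [ 0.0125 -0.1001 -0.3469] j6 -54.6
   new jaw 174.1 tilt [ 0.0087  0.006  -0.9999]
```

```bash
python3 -m creep '{"jaw":[0,0,0,0,0,0,0,0,0,0],"translation":[[0,-0.0125,-0.0433],[0,-0.0125,-0.0433],[0,-0.0125,-0.0433],[0,-0.0125,-0.0433],[0,-0.0125,-0.0433],[0,-0.0125,-0.0433],[0,-0.0125,-0.0433],[0,-0.0125,-0.0433],[0,0,0],[0,0,0]],"roll":[0,0,0,0,0,0,0,0,0,0]}' 40
python3 -m creep '{"jaw":[0,0,0,0,0,0,0,0,0,0],"translation":[[0.02,0,0],[0.03,0,0],[0.02,0,0],[0,0,0],[0,0,0],[0,0,0],[0,0,0],[0,0,0],[0,0,0],[0,0,0]],"roll":[0,0,0,0,0,0,0,0,0,0]}' 40
python3 -c "
from h import *
t=cam('top');s=cam('side');go([.6058,-.0341,.086],-5.9)
crop(s,260,120,190,180,4,'pics/side42.png')"
```

```text
time_s: 93.5
tcp_pos: [0.6019, -0.0365, 0.2444]
eef_rot: [99.8, 89.9, -176.4]
contact_force: [-0.5, 0.6, -1.4]
gripper_width: 0.0439
time_s: 94.5
tcp_pos: [0.6021, -0.0353, 0.1755]
eef_rot: [-70.2, 90.0, 13.8]
contact_force: [-0.4, 0.4, 0.3]
gripper_width: 0.0442
tcp [ 0.6021 -0.0353  0.1753] jaw 173.93 roll -0.003 shift0 [ 0.0893 -0.0036  0.0016] shift after roll [ 0.0893 -0.0036  0.0016] j6 -21.3
   new jaw 174.1 tilt [ 2.e-04  0.e+00 -1.e+00]
```

View pics/side42.png

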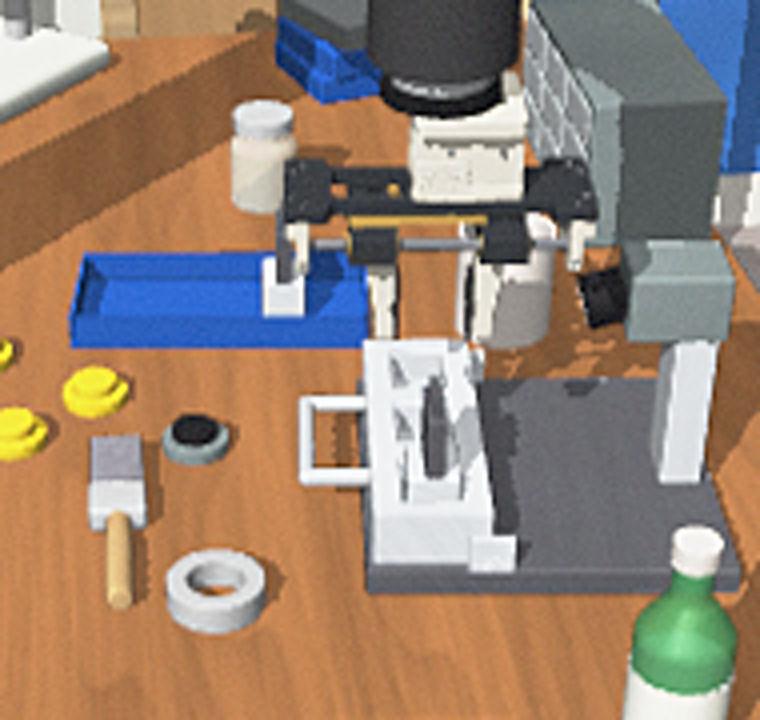

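```bash
python3 -m creep '{"jaw":[0,0,0,0,0,0,0.4,0.7,1,1],"translation":[[0.01,-0.0036,0.0016],[0.02,0,0],[0.02,0,0],[0.02,0,0],[0.015,0,0],[0.004,0,0],[0,0,0],[0,0,0],[0,0,0],[0,0,0]],"roll":[0,0,0,0,0,0,0,0,0,0]}' 40
python3 -m creep '{"jaw":[1,1,1,1,1,1,1,1,1,1],"translation":[[0,0,0],[0,0,0],[0,0,0],[-0.005,0,0],[-0.01,0,0],[-0.01,0,0],[-0.02,0,0],[-0.04,0,0],[-0.04,0,0],[-0.02,0,0]],"roll":[0,0,0,0,0,0,0,0,0,0]}' 40
python3 -c "
from h import *
t=cam('top');print(get_state()['gripper_width']);go([.43,.3315,.23],-5.9)"
```

```text
time_s: 95.6
tcp_pos: [0.6062, -0.034, 0.087]
eef_rot: [-71.3, 89.9, 12.6]
contact_force: [0.6, 0.1, -0.7]
gripper_width: 0.0174
time_s: 96.6
tcp_pos: [0.6071, -0.0342, 0.2362]
eef_rot: [-80.2, 89.7, 3.7]
contact_force: [0.6, 0.1, -1.0]
gripper_width: 0.014
0.013591393153869969
tcp [ 0.6081 -0.0342  0.2386] jaw 173.97 roll -0.0022 shift0 [0.0072 0.2156 0.3449] shift after roll [0.0072 0.2148 0.3454] j6 -21.3
   new jaw 174.1 tilt [ 8.8e-03  5.0e-04 -1.0e+00]
```

```bash
python3 -m creep '{"jaw":[1,1,1,1,1,1,1,1,1,1],"translation":[[0,0.0215,0.0345],[0,0.0215,0.0345],[0,0.0215,0.0345],[0,0.0215,0.0345],[0,0.0215,0.0345],[0,0.0215,0.0345],[0,0.0215,0.0345],[0,0.0215,0.0345],[0,0.0215,0.0345],[0,0.0215,0.0345]],"roll":[0,0,0,0,0,0,0,0,0,0]}' 40
python3 -m creep '{"jaw":[1,1,1,1,1,1,1,1,1,1],"translation":[[0,0,0],[0,0,0],[0,0,0],[0,0,0],[0,0,0],[0,0,0],[0,0,0],[0,0,0],[0,0,0],[0,0,0]],"roll":[0,0,0,0,0,0,0,0,0,0]}' 40
python3 -c "
from h import *
t=cam('top');go([.43,.3315,.068],-5.9)"
```

```text
time_s: 97.65
tcp_pos: [0.4273, 0.333, 0.2319]
eef_rot: [-21.2, 90.0, 62.8]
contact_force: [1.4, 0.0, -1.5]
gripper_width: 0.0136
time_s: 98.65
tcp_pos: [0.4284, 0.3317, 0.2311]
eef_rot: [146.5, 90.0, -129.6]
contact_force: [0.2, 0.1, -1.7]
gripper_width: 0.0139
tcp [0.4284 0.3318 0.2312] jaw 173.94 roll -0.0028 shift0 [ 1.632e-01 -1.600e-03 -1.000e-04] shift after roll [ 1.632e-01 -1.600e-03 -1.000e-04] j6 -64.5
   new jaw 174.1 tilt [ 0. -0. -1.]
```

```bash
python3 -m creep '{"jaw":[1,1,1,1,1,1,1,1,1,1],"translation":[[0.02,0,0],[0.03,0,0],[0.03,0,0],[0.03,0,0],[0.03,0,0],[0.015,0,0],[0.008,0,0],[0,0,0],[0,0,0],[0,0,0]],"roll":[0,0,0,0,0,0,0,0,0,0]}' 40
python3 -m creep '{"jaw":[1,1,1,1,1,1,1,1,1,1],"translation":[[0.002,0,0],[0.002,0,0],[0.002,0,0],[0.002,0,0],[0.001,0,0],[0.001,0,0],[0.001,0,0],[0.001,0,0],[0,0,0],[0,0,0]],"roll":[0,0,0,0,0,0,0,0,0,0]}' 40
python3 -c "
from h import *
t=cam('top');s=cam('side');go([.43,.3315,.0555],-5.9);print(get_state()['contact_force'])
crop(s,260,120,130,120,5,'pics/side43.png')"
```

```text
time_s: 99.7
tcp_pos: [0.4289, 0.3325, 0.0693]
eef_rot: [-30.8, 89.9, 53.1]
contact_force: [0.1, -0.2, -2.0]
gripper_width: 0.0137
time_s: 100.7
tcp_pos: [0.4284, 0.3317, 0.0562]
eef_rot: [167.1, 90.0, -109.0]
contact_force: [-0.9, 0.9, -1.4]
gripper_width: 0.0139
tcp [0.4285 0.3318 0.0562] jaw 173.93 roll -0.003 shift0 [ 0.0007 -0.0015 -0.0001] shift after roll [ 0.0007 -0.0015 -0.0001] j6 -64.5
   new jaw 174.1 tilt [ 1.e-04  1.e-04 -1.e+00]
[ 0.88641403 -0.0963115  -2.10748914]
```

View pics/side43.png

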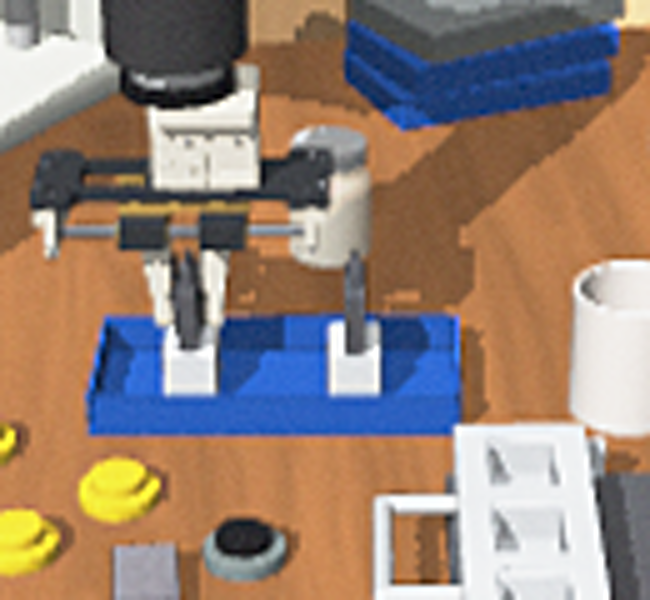

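```bash
python3 -m creep '{"jaw":[1,1,1,1,1,1,1,1,1,1],"translation":[[0.001,0,0],[0.0005,0,0],[0.0005,0,0],[0,0,0],[0,0,0],[0,0,0],[0,0,0],[0,0,0],[0,0,0],[0,0,0]],"roll":[0,0,0,0,0,0,0,0,0,0]}' 40
python3 -m creep '{"jaw":[1,0.7,0.4,0.2,0,0,0,0,0,0],"translation":[[0,0,0],[0,0,0],[0,0,0],[0,0,0],[0,0,0],[-0.02,0,0],[-0.04,0,0],[-0.05,0,0],[-0.05,0,0],[-0.03,0,0]],"roll":[0,0,0,0,0,0,0,0,0,0]}' 40
python3 -m creep '{"jaw":[0,0,0,0,0,0,0,0,0,0],"translation":[[0,-0.01,-0.045],[0,-0.01,-0.045],[0,-0.01,-0.045],[0,-0.01,-0.045],[0,-0.01,-0.045],[0,-0.01,-0.045],[0,-0.01,-0.045],[0,-0.01,-0.045],[0,-0.01,-0.045],[0,0,-0.045]],"roll":[0,0,0,0,0,0,0,0,0,0]}' 40
python3 -m creep '{"jaw":[0,0,0,0,0,0,0,0,0,0],"translation":[[0,0,-0.03],[0,0,-0.03],[0,0,-0.03],[0,0,0],[0,0,0],[0,0,0],[0,0,0],[0,0,0],[0,0,0],[0,0,0]],"roll":[0,0,0,0,0,0,0,0,0,0]}' 40
python3 -c "
from h import *
t=cam('top');s=cam('side');cv2.imwrite('pics/sideF.png',s['image'][:,:,::-1]);cv2.imwrite('pics/topF.png',t['image'][:,:,::-1])
print(get_state()['contact_force'])"
```

```text
time_s: 101.8
tcp_pos: [0.4287, 0.3318, 0.0557]
eef_rot: [-51.3, 89.9, 32.7]
contact_force: [-4.7, -3.4, 13.9]
gripper_width: 0.0139
time_s: 102.8
tcp_pos: [0.4293, 0.3324, 0.2484]
eef_rot: [-38.2, 89.7, 45.7]
contact_force: [-0.3, 1.2, -0.1]
gripper_width: 0.0437
time_s: 103.8
tcp_pos: [0.4707, -0.1272, 0.244]
eef_rot: [-137.7, 90.0, -53.7]
contact_force: [1.1, -0.5, -0.9]
gripper_width: 0.0439
time_s: 104.8
tcp_pos: [0.461, -0.2144, 0.2442]
eef_rot: [-74.9, 90.0, 9.1]
contact_force: [0.2, -0.1, -0.6]
gripper_width: 0.0442
[-0.72590694  0.95322798  0.74400936]
```

View pics/sideF.png

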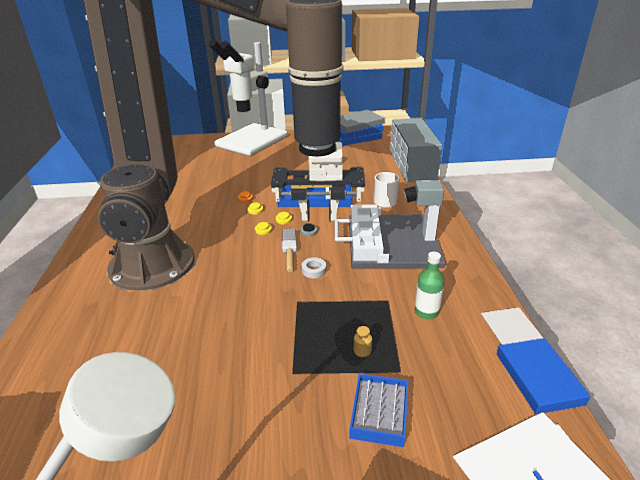

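View pics/topF.png

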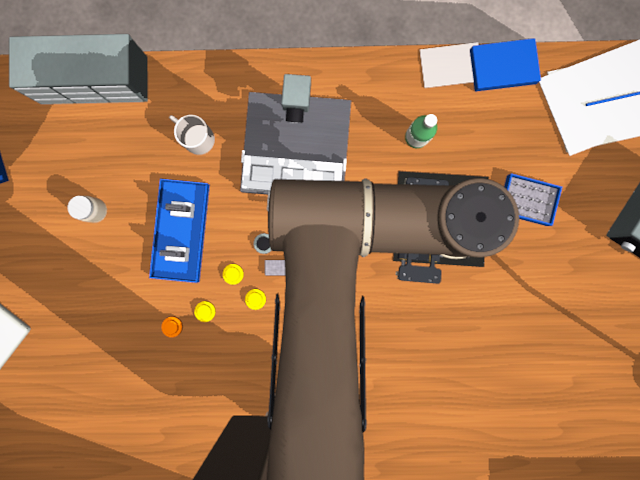

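```bash
python3 -c "
from h import *
t=cam('top');crop(t,140,165,110,125,5,'pics/trayF.png')
im=t['image'].astype(int);g=im.max(2);sat=g-im.min(2)
for y0,y1 in((195,222),(238,265)):
    pts=np.argwhere((g>200)&(sat<50));pts=pts[(pts[:,0]>y0)&(pts[:,0]<y1)&(pts[:,1]>155)&(pts[:,1]<205)]
    w=np.array([plane(t,u,v,.044)[:2] for v,u in pts.astype(float)]);r=cv2.minAreaRect((w*1000).astype(np.float32))
    d=np.array(r[0])/1000-[.4858,.3253];a=np.radians(-6.5);print(r,'tray xy',d@[np.cos(a),np.sin(a)],d@[-np.sin(a),np.cos(a)])"
```

```text
((537.67919921875, 317.9547119140625), (51.0065803527832, 35.9458122253418), 85.34957122802734) tray xy 0.05237722245616799 -0.001425179434756066
((426.44476318359375, 332.41534423828125), (49.267601013183594, 34.425575256347656), 88.988525390625) tray xy -0.05977917262263846 0.0003504022170344536
```

View pics/trayF.png

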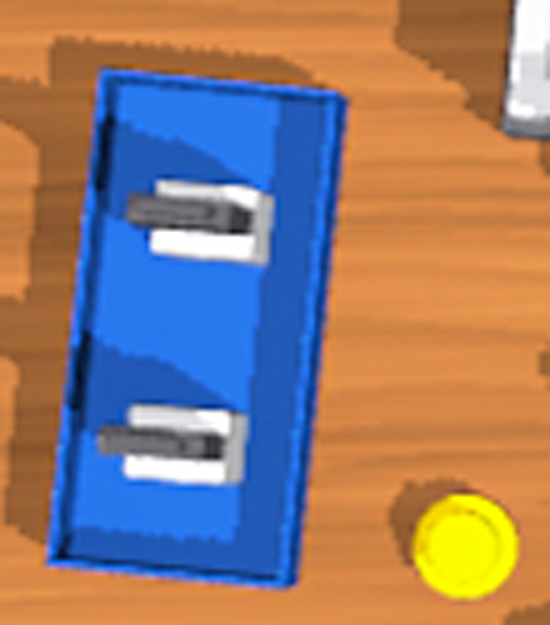

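Both electrodes stand upright in the tray (crop pixels 210,220 and 185,443), well inside the limits, and the stage is level. Handing in.

```bash
python3 -c "
from plant import *
print(close_job())"
```

```text
the job is handed in; nothing more can be done
None
```

I handed the job in at about 105 s of the 210 s allowed, with every step done as far as I could check. The hand-in reports no verdict.

**What I did**
- Lowered the stage level by its handle. Only two electrodes were present, and I stood them in the outer pockets, nest0 and nest2.
- Tilted the loaded stage to about 0.52 rad, as worked out from the tool's travel and checked in the side picture.
- Pressed the black button until it bottomed out at about 38 N, then let it up and brought the stage back level.
- Stood both electrodes in the blue tray, let go and moved the arm clear.

**What went wrong and was put right**
- My first try at nest0 caught on the near rim. The electrode slipped and tilted in the grip, so I set it upright on the table, measured it again, and it then went in freely.
- One electrode on the mat had been knocked toward the weight before I reached it. I measured it again before picking it up.

**Last checks**
- The electrodes stand upright in the tray at about (+52, -1) mm and (-60, 0) mm in its frame, well inside the limits.
- The stage looks level, and the last push onto its rest read about 18 N.
- The button looked up right after I released it; the arm partly hides it in the final top picture.
- The bystanders look to be where they started, though I compared them only by eye.

**What disagreed**
- The two cameras differed by about 4 to 6 mm along y, so I checked the pocket fits by contact force and by comparing views at the same height.

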